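# Rack the seed tins in the double-door ledge cabinet

## Task

Put every seed tin that stands on the ledge away in the door racks of the little display cabinet: swing the red-barred latch lever on its roof fully up and back, open the blue latched leaf wide and then the white leaf it overlaps, and stand the tins upright in the racks on the inside of the leaves, no more than two to a rack. Then shut the cabinet again with the tins in it, the white leaf first and the blue leaf over it, both fully and without slamming, and bring the lever right down again to latch it. Leave the mug, the binoculars and the hummingbird feeder where they are.

Things in the scene. Friction and masses are not known exactly. Their poses are not given: they have to be found in the camera images.
- cabinet: low display cabinet, 404 mm wide (y), 140 deep, 155 high, glass in its roof; fixed. Origin on the ledge at the middle of its front; +x points out of the front, away from the robot. Two leaves fill the front: blue at +y, white at -y; a dark strip on the blue leaf overlaps the white one's free edge, so the white leaf opens after the blue one and must be shut before it.
- lever (a joint): angle of the latch lever, rad: 0 down (its steel nose hangs before the blue leaf and holds it shut), 1.75 fully up and back over the roof. Small friction (about 0.05 N m): it stays where it is left.
- lever_bar (a point): middle of the free part of the lever's red round cross bar: 10 mm thick, parallel to the cabinet's y, free for about 40 mm. With the lever down the bar is 165 mm above the ledge and 50 mm out before the front; the arm joins it at its -y end, 27 mm from this point.
- lever_pivot (a point): point on the lever's pivot line (parallel to the cabinet's y) at the same y as lever_bar, 165 mm above the ledge and 8 mm behind the front; lever_bar circles it at 58 mm radius, from straight out in front (0) upwards and back.
- active (a joint): hinge angle of the blue, latched leaf, rad: 0 shut, grows to 1.75 as the leaf swings out (free edge towards the cabinet's +x), anticlockwise seen from above; stiff enough to stay where it is left (about 0.07 N m). The leaf is a panel 186 mm wide, 12 mm thick, from 8 to 135 mm above the ledge; its hinge line is at the cabinet's y = 190 mm, x = 0.
- passive (a joint): hinge angle of the white, overlapped leaf, rad: 0 shut, grows to 1.75 as the leaf swings out (free edge towards the cabinet's +x), clockwise seen from above; stiff enough to stay where it is left (about 0.07 N m). The leaf is a panel 186 mm wide, 12 mm thick, from 8 to 135 mm above the ledge; its hinge line is at the cabinet's y = -190 mm, x = 0.
- active_handle (a point): grip point of the blue leaf's brass handle, an upright round post 12 mm thick standing from 70 to 158 mm above the ledge; this point is at 138 mm. The post stands 45 mm out from the leaf's outer face and 150 mm from the hinge along the leaf; a round stem, 10 mm thick, joins it to the leaf at 76 mm height.
- passive_handle (a point): grip point of the white leaf's brass handle, an upright round post 12 mm thick standing from 70 to 158 mm above the ledge; this point is at 138 mm. The post stands 45 mm out from the leaf's outer face and 150 mm from the hinge along the leaf; a round stem, 10 mm thick, joins it to the leaf at 76 mm height.
- active_hinge (a point): foot of the blue leaf's hinge line, at ledge height; its axes turn with the leaf: -y along the leaf to its free edge, x out of its outer face.
- passive_hinge (a point): foot of the white leaf's hinge line, at ledge height; its axes turn with the leaf: +y along the leaf to its free edge, x out of its outer face.
- active_rack (a point): middle of the floor of the aluminium rack inside the blue leaf, 56 mm above the ledge. Axes turn with the leaf: y along it (its free edge at -y, the hinge 101 mm off at +y), x out of its outer face. Open above, inside 124 mm along y, 48 mm along x; rail and ends 30 mm high. Holds two tins, best centred 36 mm either side of this point along y. The leaf's top edge is 79 mm above this floor.
- passive_rack (a point): middle of the floor of the aluminium rack inside the white leaf, 56 mm above the ledge. Axes turn with the leaf: y along it (its free edge at +y, the hinge 101 mm off at -y), x out of its outer face. Open above, inside 124 mm along y, 48 mm along x; rail and ends 30 mm high. Holds two tins, best centred 36 mm either side of this point along y. The leaf's top edge is 79 mm above this floor.
- tin0: closed seed tin, green with a paper band and steel lid, 40 x 40 mm square and 75 mm tall, 100 to 210 g; origin at the centre of its underside, z up through the lid. Two to four tins are there; absent ones read None from the start.
- tin1: closed seed tin, yellow with a paper band and steel lid, 40 x 40 mm square and 75 mm tall, 100 to 210 g; origin at the centre of its underside, z up through the lid. Two to four tins are there; absent ones read None from the start.
- tin2: closed seed tin, orange with a paper band and steel lid, 40 x 40 mm square and 75 mm tall, 100 to 210 g; origin at the centre of its underside, z up through the lid. Two to four tins are there; absent ones read None from the start.
- tin3: closed seed tin, blue with a paper band and steel lid, 40 x 40 mm square and 75 mm tall, 100 to 210 g; origin at the centre of its underside, z up through the lid. Two to four tins are there; absent ones read None from the start.
- mug: red mug, 80 mm across, 95 mm high, origin at the centre of its foot; leave it alone.
- binoculars: steel binoculars lying on the ledge, about 130 x 115 x 50 mm, origin under the middle; leave alone.
- nectar_feeder: glass hummingbird feeder with red foot, 110 mm across, 185 mm high, origin under the middle; leave alone.

How it is judged:
By the outcome, as a careful person would: the job done as asked, in the order asked, and still so for the second after the job is handed in, with the robot touching nothing.
Of tin0, tin1, tin2, tin3 only 2 to 4 are there at a start; the rules pass over those that are not, and their reading is None.
At some moment in a run one of tin0, tin1, tin2, tin3 may be knocked a few centimetres aside while the robot is not near it.
Once in a run the grip may slacken for a moment while it holds something.
It also fails if it takes over 210 s, if anything falls off the work surface, if the arm or the gripper's body presses on something with over 40 N, if the wrist force passes 120 N, or if a joint passes its speed limit or range.

## Robot

A 6-joint arm with a two-finger parallel gripper is mounted at the origin on the work surface. World frame = base frame: x ahead of the robot, y to its left, z up, the work surface at z = 0. Lengths are in mm, angles in rad, forces in N, time in s.
With the tool pointing down it reaches from about 275 to 750 mm from the base axis. Payload 10.2 kg.
Tool frame: the origin (TCP) lies between the finger pads; the fingertips stand ctrl.tips_ahead ahead of it and the grasp point (between the pads) lies 8 mm behind it (ctrl.tips_ahead is the distance from the TCP to the fingertips, in mm); z points along the fingers, y is the direction in which the jaws open and shut (so a half turn about z gives the same grasp; the last joint's range is limited). The gripper opens to 85 mm and grips with 20 to 120 N. Pads are 22 mm wide; open, the fingers measure 114 mm over their backs; the gripper's body (76 mm by 85 mm) begins 54 mm behind the grasp point. The pads swing forward as they close: fully open they stand 13 mm farther back than shut.
Start: joints at [1.031, 0.313, 1.498, -0, 1.331, -0.223], TCP at [163.565, 498.876, 209.894] pointing down, gripper open.
Joint ranges: [-2.94, 2.94], [-0.97, 2.17], [0.19, 2.56], [-1.23, 4.37], [0.02, 3.11], [-2.88, 2.88]. Speed limits (rad/s): [2.39, 2.39, 3.01, 3.14, 3.14, 3.14].

## Interface

Orientations are given as a unit quaternion [w, x, y, z].
In Python, from rig import ctrl gives the robot as it stands. The module is installed in compiled form; this text tells all that it offers.
- The arm moves only by the tool move_arm, never from a script. Its argument "motion" is a list of rows, each an object with "offset": the shift along the tool's x, y, z in m, a list of three; "angular": the turn, a rotation vector about the tool's x, y, z in degrees, a list of three; "jaw": the finger opening in m, from 0 to 0.0854. In form: [{"offset": [tx, ty, tz], "angular": [ax, ay, az], "jaw": jaw}, ...]. A call has 1 to 5 rows; each row is the pose to reach, as a shift and turn from the pose commanded when the call began, along the tool's axes at that moment; what a row does not reach only later rows make up. A row lasts 1/8 s, in which the tool goes at most 62.5 mm and 10.7 degrees, less where a joint would pass 70% of its speed; a pose out of reach is approached as far as the arm can. A call with a gripper value outside its range is refused whole. The fingers move at their own pace and stop on an object; "squeeze" is the grip in N (left out, the last holds). Time passes only in rows, so rows that repeat a pose let the fingers close. It gives the time, the measured TCP pose, the force and the opening at its end, in the units of the state.
- ctrl.sense(): the state, without advancing time (a new reading comes with each control period).
- ctrl.capture(name): name is "side" or "top"; returns a dict with "img" (420x560x3 uint8, red, green, blue), "intrinsics" (3x3 intrinsics, pixels), "rvec" (rotation vector, rad) and "tvec" (3), from world to camera coordinates, as OpenCV has them. Camera axes: x right, y down, z forward; pixel columns grow to the right and rows downward; lengths in mm; the calibration is good to about 2 mm. A picture is of the moment at which its call begins. There is no depth.
- ctrl.finish_job(): hands the job in, once; it reports no verdict.
The state is a dict: "time_s": time; "joints": joint angles; "dq": joint speeds; "tau": joint torques, N m; "eef_pos": TCP position; "ee_rot": TCP orientation; "force": force on the tool from outside, world axes, zero at the start; "wrist_torque": the same for the moment, N m; "grip_width": opening from 0.0 (shut) to 1.0 (fully open).
Only numpy, scipy, OpenCV 4.12 (cv2) and the standard library are available. Lean on these libraries where they do the work, as an engineer would, in place of code of your own. Each camera call takes 0.05 s, during which the arm holds its last target. There are 200 camera calls.

## Working session

There is one attempt and no reset: what is moved stays moved. The work goes in short steps, Python scripts to look and compute and a tool call to move; the robot and the scene stay as the last step left them, time stands still between calls to the robot, and variables do not carry over. Pictures are saved under pics/ and viewed, about 12 in all and at most 16, crops included, and the job is handed in when it is done.

Besides the shell and the picture viewer there is one more tool, called in YAML: its name, and indented under it one key for each argument. move_arm: Moves the arm, as the interface text tells. Its arguments: {"type":"object","properties":{"motion":{"type":"array","items":{"type":"object","properties":{"offset":{"type":"array","items":{"type":"number"}},"angular":{"type":"array","items":{"type":"number"}},"jaw":{"type":"number"}}}},"squeeze":{"type":"number"}},"required":["motion"]}

```bash
mkdir -p pics
cat > h.py <<'E'
import numpy as np,cv2
from rig import ctrl
from scipy.spatial.transform import Rotation as R
def cap(n,save=None):
    c=ctrl.capture(n)
    if save: cv2.imwrite('pics/'+save,c['img'][:,:,::-1])
    return c
def ray(c,u,v):
    Rm=R.from_rotvec(np.ravel(c['rvec'])).as_matrix();t=np.ravel(c['tvec'])
    d=Rm.T@np.linalg.solve(np.array(c['intrinsics'],float),[u,v,1.]);return -Rm.T@t,d
def onz(c,u,v,z):
    o,d=ray(c,u,v);return o+d*(z-o[2])/d[2]
def proj(c,P):
    return cv2.projectPoints(np.array(P,float).reshape(-1,3),np.array(c['rvec'],float),np.array(c['tvec'],float),np.array(c['intrinsics'],float),None)[0].reshape(-1,2)
E
python3 - <<'E'
from h import *
s=ctrl.sense();print(s,ctrl.tips_ahead)
for n in('top','side'):
    c=cap(n,n+'0.png');print(n,ray(c,280,210))
E
```

```text
{'time_s': 0.0, 'joints': array([ 1.03061309e+00,  3.13473607e-01,  1.49844550e+00, -3.36911115e-05,
        1.33100402e+00, -2.23408290e-01]), 'dq': array([-0.00038   , -0.00022088,  0.00132817, -0.00012531, -0.00054271,
        0.00039637]), 'tau': array([-7.57495727e-04, -4.12273800e+01, -2.59734195e+01, -3.51078988e-04,
        4.26922154e-03, -2.21862507e-06]), 'eef_pos': array([163.41082756, 498.6153045 , 209.31985167]), 'ee_rot': array([-2.32675803e-04,  1.57722072e-01,  9.87483319e-01, -6.23432978e-04]), 'force': array([ 0.07821581,  0.30321078, -0.25022718]), 'wrist_torque': array([-0.01272166, -0.04717681, -0.00788024]), 'grip_width': 0.9940079131086139} 11.0
top (array([3.63485015e+02, 1.02284966e+00, 1.18153866e+03]), array([ 0.23782693, -0.00717186, -0.97132375]))
side (array([ 152.25887706, -850.59446425,  934.29785459]), array([ 0.35441446,  0.68175828, -0.6400935 ]))
```

View pics/top0.png

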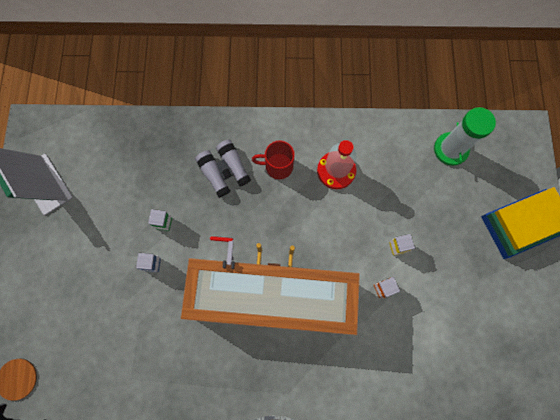

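View pics/side0.png

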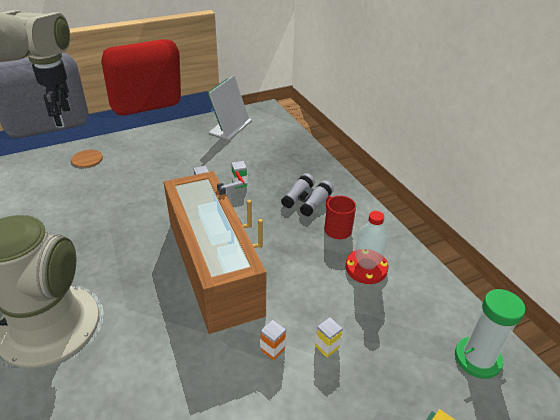

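Top: cabinet roof corners ≈ (188,260),(358,273),(356,334),(181,319), red bar ≈ (220,239), handle tops ≈ (259,246),(291,248), tins at green (159,219), blue (147,262), yellow (402,244), orange (387,288); all four tins are present. Side confirms the layout. Now measuring.

Run:
```python
from h import *
c=cap('top');im=c['img'];s=cap('side')
cv2.imwrite('pics/topcrop.png',cv2.resize(im[195:345,125:425][:,:,::-1],None,fx=2.66,fy=2.66,interpolation=cv2.INTER_CUBIC))
cv2.imwrite('pics/sidecrop.png',cv2.resize(s['img'][150:370,150:360][:,:,::-1],None,fx=2.7,fy=2.7,interpolation=cv2.INTER_CUBIC))
hsv=cv2.cvtColor(im,cv2.COLOR_RGB2HSV)
wood=cv2.inRange(hsv,(5,110,60),(18,255,255));wood[:200]=0;wood[:,:170]=0;wood[:,375:]=0
wood=cv2.morphologyEx(wood,cv2.MORPH_OPEN,np.ones((3,3)))
k=max(cv2.findContours(wood,0,2)[0],key=cv2.contourArea)
r=cv2.minAreaRect(k);print(r)
for p in cv2.boxPoints(r): print(p,onz(c,*p,155).round(1))
```

```text
((271.1229553222656, 295.1475524902344), (176.09202575683594, 63.10340881347656), 5.19442892074585)
[180.58197 318.59836] [356.  218.8 155. ]
[186.2951  255.75412] [500.6 214.5 155. ]
[361.66394 271.69675] [ 467.8 -199.9  155. ]
[355.9508 334.541 ] [ 325.5 -181.9  155. ]
```

View pics/topcrop.png

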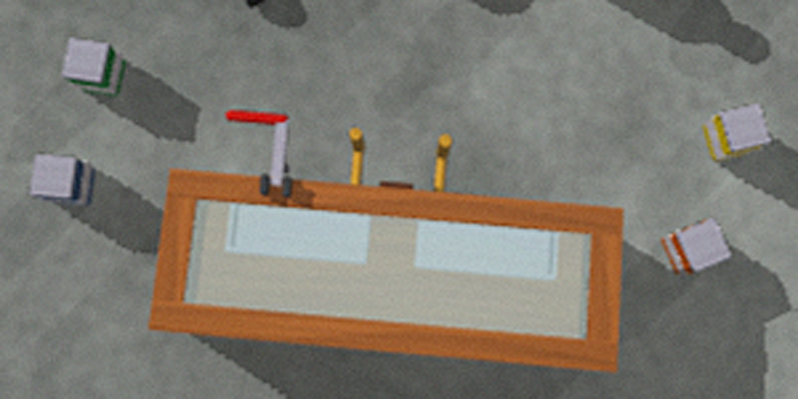

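View pics/sidecrop.png

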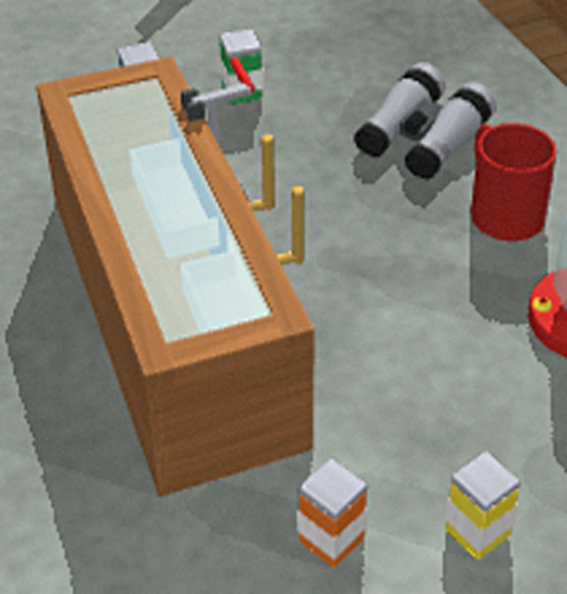

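```bash
cat > fit.py <<'E'
from h import *
from scipy.optimize import least_squares
c=cap('top');s=cap('side')
up=lambda P,sc,ox,oy:(np.array(P,float)+.5)/sc-.5+[ox,oy]
tp=up([(170,170),(623,209),(617,371),(150,328),(356,132),(445,140),(229,115),(286,118)],2.66,125,195)
sp=up([(172,58),(313,330),(148,375),(38,88),(268,136),(298,188),(233,60),(254,90)],2.7,150,150)
# local points
L=np.array([(0,202,155),(0,-202,155),(-140,-202,155),(-140,202,155),(51,40,158),(51,-40,158),(50,np.nan,165),(50,np.nan,165)],float)
def W(p,L):
    r=R.from_euler('z',p[2]).as_matrix();return L@r.T+[p[0],p[1],0]
def res(p):
    l=L.copy();l[6,1]=p[3]+25;l[7,1]=p[3]-25
    w=W(p,l);return np.r_[(proj(c,w)-tp).ravel(),(proj(s,w)-sp).ravel()]
f=least_squares(res,[480,7,-.07,100],loss='soft_l1')
print(f.x);print(res(f.x).reshape(2,-1,2).round(1))
for name,a,b in(('green',(90,60),(240,42)),('blue',(58,177),(138,54)),('yellow',(746,129),(486,480)),('orange',(700,245),(334,487))):
    a=up(a,2.66,125,195);b=up(b,2.7,150,150);print(name,onz(c,*a,75).round(0),onz(s,*b,75).round(0))
hsv=cv2.cvtColor(c['img'],cv2.COLOR_RGB2HSV)
m=cv2.inRange(c['img'],(150,140,150),(255,255,255));m[:200]=0;m[310:]=0
for k in cv2.findContours(m,0,2)[0]:
    if 100<cv2.contourArea(k)<500:
        r=cv2.minAreaRect(k);p=[onz(c,*q,75) for q in cv2.boxPoints(r)];
        e=[np.array(p[1])-p[0],np.array(p[2])-p[1]]
        print(r[0],np.mean(p,0).round(0),[ (np.hypot(*v[:2]).round(0),np.degrees(np.arctan2(v[1],v[0])).round(0)) for v in e])
E
python3 fit.py
```

```text
[ 4.79266795e+02  7.22460035e+00 -7.50038940e-02  1.29168604e+02]
[[[ 0.  -0.2]
  [ 0.4 -0. ]
  [ 0.1  0.8]
  [-0.7  1.2]
  [ 0.2 -1.5]
  [ 0.3 -1.6]
  [-0.1  0.7]
  [-0.6  1.4]]

 [[ 0.5 -0.9]
  [ 0.6 -0.5]
  [-1.1  0.4]
  [-0.6 -1.4]
  [ 2.1 -0.2]
  [ 2.  -0.2]
  [ 0.5  1.2]
  [-1.3  0.5]]]
green [611. 310.  75.] [608. 311.  75.]
blue [496. 332.  75.] [495. 337.  75.]
yellow [ 550. -330.   75.] [ 550. -332.   75.]
orange [ 439. -280.   75.] [ 438. -287.   75.]
(388.75, 286.25) [ 440. -282.   75.] [(np.float64(41.0), np.float64(-71.0)), (np.float64(39.0), np.float64(-164.0))]
(144.00001525878906, 260.5) [498. 338.  75.] [(np.float64(37.0), np.float64(-2.0)), (np.float64(37.0), np.float64(-96.0))]
(404.33526611328125, 242.2588348388672) [ 553. -328.   75.] [(np.float64(42.0), np.float64(-77.0)), (np.float64(37.0), np.float64(-171.0))]
(156.25, 216.75) [613. 316.  75.] [(np.float64(38.0), np.float64(-3.0)), (np.float64(39.0), np.float64(-98.0))]
(47.0, 206.5) [637. 605.  75.] [(np.float64(63.0), np.float64(-89.0)), (np.float64(35.0), np.float64(-173.0))]
```

```bash
cat > plan.py <<'E'
import json,os
from h import *
CX,CY,CA=479.0,7.2,-0.075
def loc(x,y):  # cabinet->world
    return CX+x*np.cos(CA)-y*np.sin(CA), CY+x*np.sin(CA)+y*np.cos(CA)
D=np.degrees
def leaf(which,th,dx,dy):
    # point in leaf frame (dx out of outer face, dy along leaf from hinge) -> world, leaf direction angle deg
    s=1 if which=='a' else -1   # active anticlockwise
    h=np.array(loc(0,190*s)); a=CA+s*th
    n=np.array([np.cos(a),np.sin(a)]); t=np.array([np.sin(a),-np.cos(a)])*s
    return h+n*dx+t*dy, D(np.arctan2(t[1],t[0]))
def st():
    if os.path.exists('st.json'): return json.load(open('st.json'))
    return [163.565,498.876,209.894,71.85]
def near(phi,ref,step=180): return phi+step*round((ref-phi)/step)
def plan(wps,vmax=60,wmax=10,commit=True):
    """wps: (gx,gy,gz of grasp point, phi deg or None, jaw mm, [n rows])"""
    x,y,z,f=st(); rows=[]; cur=np.array([x,y,z+8,f])
    for w in wps:
        t=np.array([w[0],w[1],w[2],cur[3] if w[3] is None else w[3]],float)
        d=t-cur; n=max(1,int(np.ceil(max(np.linalg.norm(d[:3])/vmax,abs(d[3])/wmax))))
        if len(w)>5: n=max(n,w[5])
        rows+=[(cur+d*(i+1)/n,w[4]) for i in range(n)]; cur=t
    calls=[]; c=np.array([x,y,z,f])
    for i in range(0,len(rows),5):
        f0=np.radians(c[3]); ty=np.array([np.cos(f0),np.sin(f0)]); tx=np.array([-np.sin(f0),np.cos(f0)])
        out=[]
        for t,j in rows[i:i+5]:
            d=t[:2]-c[:2]; o=[round(d@tx/1e3,3)+0,round(d@ty/1e3,3)+0,round(-(t[2]-8-c[2])/1e3,3)+0]; a=round(-(t[3]-c[3]),1)
            out.append({"offset":o,"angular":[0,0,a],"jaw":j/1e3})
        o=np.array(o)*1e3; c=np.array([*(c[:2]+tx*o[0]+ty*o[1]),c[2]-o[2],c[3]-a]); calls.append(out)
    for k in calls: print(json.dumps(k))
    print('end',c.round(1),len(rows))
    if commit: json.dump(list(c),open('st.json','w'))
def chk():
    s=ctrl.sense();q=s['ee_rot'];m=R.from_quat([q[1],q[2],q[3],q[0]]).as_matrix()
    print('t',round(s['time_s'],2),'pos',s['eef_pos'].round(1),'phi',D(np.arctan2(m[1,1],m[0,1])).round(1),'cmd',np.round(st(),1),'F',s['force'].round(1),'grip',round(s['grip_width']*85.4,1),'q',s['joints'].round(2))
E
python3 - <<'E'
from plan import *
x,y=loc(50,133)
print(x,y)
P=D(CA)
plan([(x,y,250,P+0,30),(x,y,250,P,30,2)])
E
```

```text
538.8250919728852 136.0796274452865
[{"offset": [-0.052, -0.025, -0.004], "angular": [0, 0, 8.5], "jaw": 0.03}, {"offset": [-0.104, -0.051, -0.007], "angular": [0, 0, 16.9], "jaw": 0.03}, {"offset": [-0.157, -0.076, -0.011], "angular": [0, 0, 25.4], "jaw": 0.03}, {"offset": [-0.209, -0.101, -0.014], "angular": [0, 0, 33.8], "jaw": 0.03}, {"offset": [-0.261, -0.127, -0.018], "angular": [0, 0, 42.3], "jaw": 0.03}]
[{"offset": [-0.055, 0.017, -0.003], "angular": [0, 0, 8.5], "jaw": 0.03}, {"offset": [-0.111, 0.033, -0.007], "angular": [0, 0, 16.9], "jaw": 0.03}, {"offset": [-0.167, 0.049, -0.011], "angular": [0, 0, 25.4], "jaw": 0.03}, {"offset": [-0.222, 0.066, -0.014], "angular": [0, 0, 33.8], "jaw": 0.03}, {"offset": [-0.222, 0.066, -0.014], "angular": [0, 0, 33.8], "jaw": 0.03}]
[{"offset": [0.0, 0.0, 0.0], "angular": [0, 0, 0.0], "jaw": 0.03}]
end [538.9 136.3 241.9  -4.2] 11
```

move_arm:
  motion:
    - {"offset":[-0.052,-0.025,-0.004],"angular":[0,0,8.5],"jaw":0.03}
    - {"offset":[-0.104,-0.051,-0.007],"angular":[0,0,16.9],"jaw":0.03}
    - {"offset":[-0.157,-0.076,-0.011],"angular":[0,0,25.4],"jaw":0.03}
    - {"offset":[-0.209,-0.101,-0.014],"angular":[0,0,33.8],"jaw":0.03}
    - {"offset":[-0.261,-0.127,-0.018],"angular":[0,0,42.3],"jaw":0.03}
  squeeze: 30

```text
time_s: 0.92
eef_pos: [373.1, 295.4, 228.1]
ee_rot: [0.0, 0.506, 0.863, 0.0]
force: [0.7, 1.0, 0.4]
grip_width: 0.347
```

move_arm:
  motion:
    - {"offset":[-0.055,0.017,-0.003],"angular":[0,0,8.5],"jaw":0.03}
    - {"offset":[-0.111,0.033,-0.007],"angular":[0,0,16.9],"jaw":0.03}
    - {"offset":[-0.167,0.049,-0.011],"angular":[0,0,25.4],"jaw":0.03}
    - {"offset":[-0.222,0.066,-0.014],"angular":[0,0,33.8],"jaw":0.03}
    - {"offset":[-0.222,0.066,-0.014],"angular":[0,0,33.8],"jaw":0.03}

```text
time_s: 1.55
eef_pos: [540.7, 133.6, 241.1]
ee_rot: [-0.0, 0.735, 0.678, -0.0]
force: [0.4, 1.2, -0.7]
grip_width: 0.348
```

move_arm:
  motion:
    - {"offset":[0.0,0.0,0.0],"angular":[0,0,0.0],"jaw":0.03}

```text
time_s: 1.68
eef_pos: [538.5, 136.6, 241.7]
ee_rot: [-0.0, 0.733, 0.681, -0.0]
force: [-0.7, 0.6, -0.7]
grip_width: 0.354
```

Run:
```python
from plan import *
chk()
s=cap('side')
cv2.imwrite('pics/side1.png',cv2.resize(s['img'][60:270,140:350][:,:,::-1],None,fx=2.8,fy=2.8,interpolation=cv2.INTER_CUBIC))
x,y=loc(50,133)
plan([(x,y,166,-4.2,30),(x,y,166,-4.2,30,2),(x,y,166,-4.2,5,4)])
```

```text
t 1.68 pos [538.5 136.6 241.7] phi -4.2 cmd [538.9 136.3 241.9  -4.2] F [-0.7  0.6 -0.7] grip 30.2 q [0.04 0.36 1.35 0.   1.43 0.11]
[{"offset": [0.0, 0.0, 0.042], "angular": [0, 0, -0.0], "jaw": 0.03}, {"offset": [0.0, 0.0, 0.084], "angular": [0, 0, -0.0], "jaw": 0.03}, {"offset": [0.0, 0.0, 0.084], "angular": [0, 0, -0.0], "jaw": 0.03}, {"offset": [0.0, 0.0, 0.084], "angular": [0, 0, -0.0], "jaw": 0.03}, {"offset": [0.0, 0.0, 0.084], "angular": [0, 0, -0.0], "jaw": 0.005}]
[{"offset": [0.0, 0.0, 0.0], "angular": [0, 0, -0.0], "jaw": 0.005}, {"offset": [0.0, 0.0, 0.0], "angular": [0, 0, -0.0], "jaw": 0.005}, {"offset": [0.0, 0.0, 0.0], "angular": [0, 0, -0.0], "jaw": 0.005}]
end [538.9 136.3 157.9  -4.2] 8
```

View pics/side1.png

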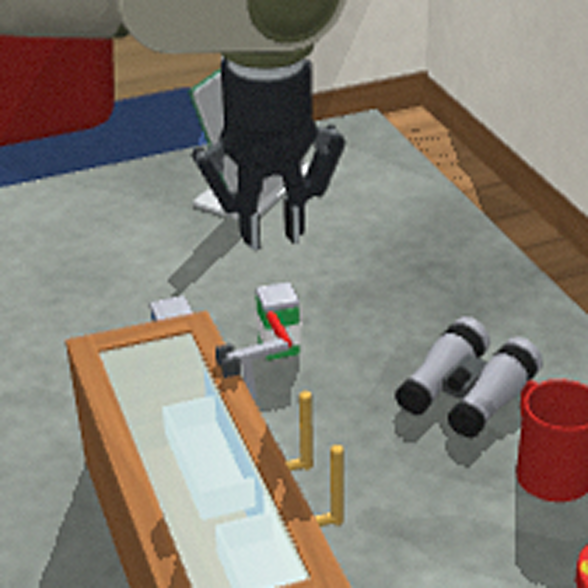

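Gripper sits above the red bar (bar ≈ (277,328), fingertips ≈ (250–295,240)), jaws across it. Descending to grip.

move_arm:
  motion:
    - {"offset":[0.0,0.0,0.042],"angular":[0,0,0],"jaw":0.03}
    - {"offset":[0.0,0.0,0.084],"angular":[0,0,0],"jaw":0.03}
    - {"offset":[0.0,0.0,0.084],"angular":[0,0,0],"jaw":0.03}
    - {"offset":[0.0,0.0,0.084],"angular":[0,0,0],"jaw":0.03}
    - {"offset":[0.0,0.0,0.084],"angular":[0,0,0],"jaw":0.005}

```text
time_s: 2.35
eef_pos: [539.6, 136.6, 159.8]
ee_rot: [0.001, 0.733, 0.681, 0.001]
force: [0.5, -0.1, 0.4]
grip_width: 0.152
```

move_arm:
  motion:
    - {"offset":[0.0,0.0,0.0],"angular":[0,0,0],"jaw":0.005}
    - {"offset":[0.0,0.0,0.0],"angular":[0,0,0],"jaw":0.005}
    - {"offset":[0.0,0.0,0.0],"angular":[0,0,0],"jaw":0.005}

```text
time_s: 2.72
eef_pos: [538.9, 136.3, 158.1]
ee_rot: [0.0, 0.733, 0.68, 0.0]
force: [0.0, -0.4, 1.0]
grip_width: 0.06
```

Run:
```python
from plan import *
chk()
w=[]
for a in np.linspace(0,1.75,15)[1:]:
    x,y=loc(-8+58*np.cos(a),133); w.append((x,y,166+58*np.sin(a),-4.2,5))
w.append(w[-1])
plan(w)
```

```text
t 2.73 pos [538.9 136.3 158.1] phi -4.3 cmd [538.9 136.3 157.9  -4.2] F [ 0.  -0.4  1. ] grip 5.1 q [0.04 0.42 1.48 0.   1.24 0.11]
[{"offset": [0.0, -0.001, -0.007], "angular": [0, 0, -0.0], "jaw": 0.005}, {"offset": [0.0, -0.002, -0.014], "angular": [0, 0, -0.0], "jaw": 0.005}, {"offset": [0.0, -0.004, -0.021], "angular": [0, 0, -0.0], "jaw": 0.005}, {"offset": [0.0, -0.007, -0.028], "angular": [0, 0, -0.0], "jaw": 0.005}, {"offset": [0.0, -0.011, -0.034], "angular": [0, 0, -0.0], "jaw": 0.005}]
[{"offset": [0.0, -0.005, -0.006], "angular": [0, 0, -0.0], "jaw": 0.005}, {"offset": [0.0, -0.01, -0.011], "angular": [0, 0, -0.0], "jaw": 0.005}, {"offset": [0.0, -0.016, -0.015], "angular": [0, 0, -0.0], "jaw": 0.005}, {"offset": [0.0, -0.022, -0.018], "angular": [0, 0, -0.0], "jaw": 0.005}, {"offset": [0.0, -0.029, -0.021], "angular": [0, 0, -0.0], "jaw": 0.005}]
[{"offset": [0.0, -0.007, -0.002], "angular": [0, 0, -0.0], "jaw": 0.005}, {"offset": [0.0, -0.014, -0.003], "angular": [0, 0, -0.0], "jaw": 0.005}, {"offset": [0.0, -0.021, -0.003], "angular": [0, 0, -0.0], "jaw": 0.005}, {"offset": [0.0, -0.028, -0.002], "angular": [0, 0, -0.0], "jaw": 0.005}, {"offset": [0.0, -0.028, -0.002], "angular": [0, 0, -0.0], "jaw": 0.005}]
end [471.1 141.4 214.9  -4.2] 15
```

Run:
```python
from plan import *
json.dump([538.9,136.3,157.9,-4.2],open('st.json','w'))
s=cap('side');c=cap('top')
a=cv2.resize(s['img'][120:240,180:330],None,fx=2.6,fy=2.6,interpolation=cv2.INTER_CUBIC)
b=cv2.resize(c['img'][200:320,170:320],None,fx=2.6,fy=2.6,interpolation=cv2.INTER_CUBIC)
cv2.imwrite('pics/lev.png',np.hstack([a,b])[:,:,::-1])
print(proj(s,[538.9,136.3,165]),proj(c,[538.9,136.3,165]))
```

```text
[[238.9059267  177.46977227]] [[219.43458067 239.45144797]]
```

View pics/lev.png

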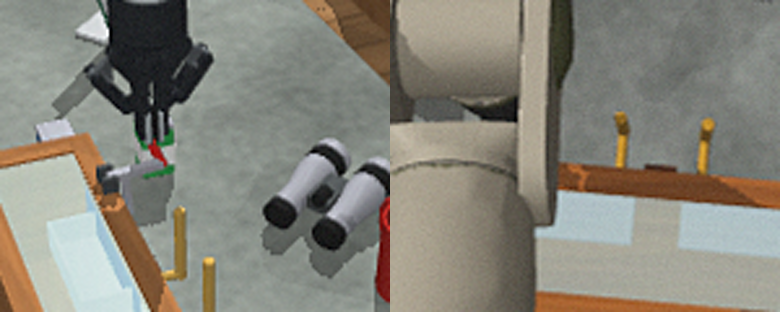

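Run:
```python
from plan import *
s=cap('side');k=8
a=cv2.resize(s['img'][130:200,205:275],None,fx=k,fy=k,interpolation=cv2.INTER_CUBIC)[:,:,::-1].copy()
for z,col in((165,(255,0,0)),(158,(0,255,255)),(147,(255,0,255))):
    u,v=proj(s,[538.9,136.3,z])[0];print(z,u,v);cv2.circle(a,(int((u-205+.5)*k),int((v-130+.5)*k)),4,col,-1)
cv2.imwrite('pics/lev2.png',a)
```

```text
165 238.90592670054534 177.46977226916454
158 238.98937175551558 179.59066024248804
147 239.11933597897263 182.89390641556122
```

View pics/lev2.png

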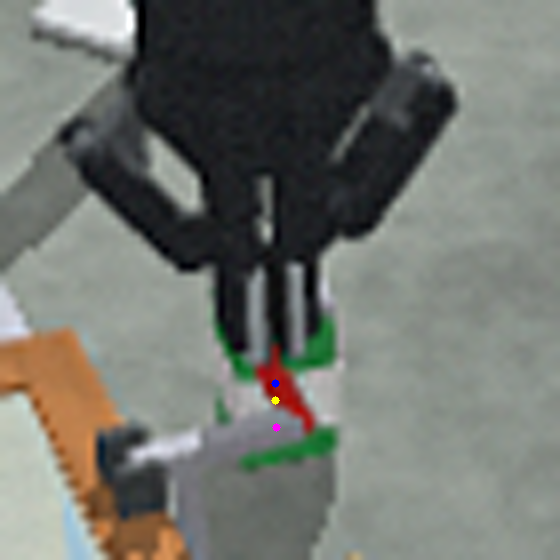

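Fingertips appear at row ≈175 in the full image while the predicted tip row is 183: tips look ~25 mm higher than expected, and the jaws closed on air. I'll open, go 22 mm lower and close again.

move_arm:
  motion:
    - {"offset":[0,0,0],"angular":[0,0,0],"jaw":0.03}
    - {"offset":[0,0,0],"angular":[0,0,0],"jaw":0.03}
    - {"offset":[0,0,0.007],"angular":[0,0,0],"jaw":0.03}
    - {"offset":[0,0,0.015],"angular":[0,0,0],"jaw":0.03}
    - {"offset":[0,0,0.022],"angular":[0,0,0],"jaw":0.03}

```text
time_s: 3.5
eef_pos: [538.7, 136.3, 135.0]
ee_rot: [-0.0, 0.733, 0.68, -0.0]
force: [0.0, -0.2, 0.3]
grip_width: 0.351
```

move_arm:
  motion:
    - {"offset":[0,0,0],"angular":[0,0,0],"jaw":0.03}
    - {"offset":[0,0,0],"angular":[0,0,0],"jaw":0.005}
    - {"offset":[0,0,0],"angular":[0,0,0],"jaw":0.005}
    - {"offset":[0,0,0],"angular":[0,0,0],"jaw":0.005}
    - {"offset":[0,0,0],"angular":[0,0,0],"jaw":0.005}

```text
time_s: 4.12
eef_pos: [539.7, 136.3, 136.4]
ee_rot: [0.001, 0.733, 0.68, 0.001]
force: [4.7, 0.1, 0.7]
grip_width: 0.105
```

Run:
```python
from plan import *
json.dump([538.9,136.3,135.9,-4.2],open('st.json','w'))
chk();print(ctrl.tips_ahead)
```

```text
t 4.12 pos [539.7 136.3 136.4] phi -4.3 cmd [538.9 136.3 135.9  -4.2] F [4.7 0.1 0.7] grip 8.9 q [0.04 0.45 1.51 0.   1.19 0.11]
11.0
```

Gripped now (8.9 mm). I'll treat reported z as about 25 mm too low, and swing the lever.

move_arm:
  motion:
    - {"offset":[0.0,-0.001,-0.007],"angular":[0,0,0],"jaw":0.005}
    - {"offset":[0.0,-0.002,-0.014],"angular":[0,0,0],"jaw":0.005}
    - {"offset":[0.0,-0.004,-0.021],"angular":[0,0,0],"jaw":0.005}
    - {"offset":[0.0,-0.007,-0.028],"angular":[0,0,0],"jaw":0.005}
    - {"offset":[0.0,-0.011,-0.034],"angular":[0,0,0],"jaw":0.005}

```text
time_s: 4.75
eef_pos: [527.7, 137.1, 170.3]
ee_rot: [0.0, 0.733, 0.68, -0.0]
force: [3.1, 0.1, -2.1]
grip_width: 0.103
```

move_arm:
  motion:
    - {"offset":[0.0,-0.005,-0.006],"angular":[0,0,0],"jaw":0.005}
    - {"offset":[0.0,-0.01,-0.011],"angular":[0,0,0],"jaw":0.005}
    - {"offset":[0.0,-0.016,-0.015],"angular":[0,0,0],"jaw":0.005}
    - {"offset":[0.0,-0.022,-0.018],"angular":[0,0,0],"jaw":0.005}
    - {"offset":[0.0,-0.029,-0.021],"angular":[0,0,0],"jaw":0.005}

```text
time_s: 5.38
eef_pos: [500.0, 139.3, 192.5]
ee_rot: [0.001, 0.733, 0.68, 0.002]
force: [6.8, 1.3, 7.7]
grip_width: 0.098
```

move_arm:
  motion:
    - {"offset":[0.0,-0.007,-0.002],"angular":[0,0,0],"jaw":0.005}
    - {"offset":[0.0,-0.014,-0.003],"angular":[0,0,0],"jaw":0.005}
    - {"offset":[0.0,-0.021,-0.003],"angular":[0,0,0],"jaw":0.005}
    - {"offset":[0.0,-0.028,-0.002],"angular":[0,0,0],"jaw":0.005}
    - {"offset":[0.0,-0.028,-0.002],"angular":[0,0,0],"jaw":0.005}

```text
time_s: 6.0
eef_pos: [471.7, 141.5, 194.8]
ee_rot: [0.001, 0.733, 0.68, 0.002]
force: [3.0, 0.8, 10.2]
grip_width: 0.099
```

Run:
```python
from plan import *
ty=np.array([np.cos(np.radians(-4.2)),np.sin(np.radians(-4.2))])
p=np.array([538.9,136.3])-68*ty
json.dump([*p,135.9+57,-4.2],open('st.json','w'))
chk()
s=cap('side')
cv2.imwrite('pics/lev3.png',cv2.resize(s['img'][60:210,180:330][:,:,::-1],None,fx=3.5,fy=3.5,interpolation=cv2.INTER_CUBIC))
for a in(1.4,1.6,1.75):
    x,y=loc(-8+58*np.cos(a),133);print(a,(proj(s,[x,y,165+58*np.sin(a)])[0]-[180,60])*3.5)
```

```text
t 6.0 pos [471.7 141.5 194.8] phi -4.2 cmd [471.1 141.3 192.9  -4.2] F [ 3.   0.8 10.2] grip 8.5 q [ 0.05  0.25  1.62 -0.    1.27  0.13]
1.4 [141.16037349 361.48991886]
1.6 [125.8649286  363.66758447]
1.75 [114.49409485 367.03121541]
```

View pics/lev3.png

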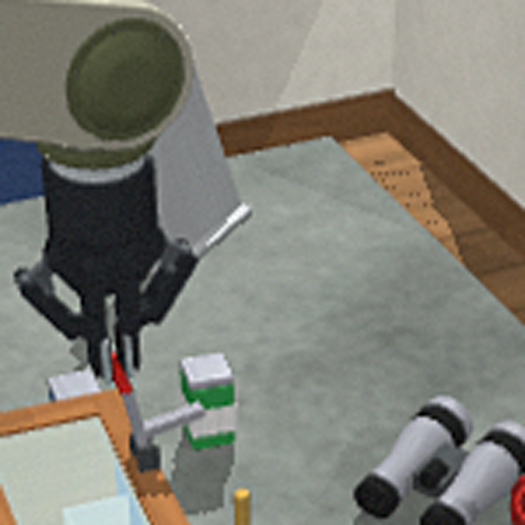

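Lever is up and back: red bar runs (113,352)–(127,392), arm rising from the pivot at (148,450), nose clear of the leaf. A small extra push back, then release and climb.

move_arm:
  motion:
    - {"offset":[0.0,-0.002,0],"angular":[0,0,0],"jaw":0.005}
    - {"offset":[0.0,-0.004,0],"angular":[0,0,0],"jaw":0.005}
    - {"offset":[0.0,-0.006,0.001],"angular":[0,0,0],"jaw":0.005}
    - {"offset":[0.0,-0.006,0.001],"angular":[0,0,0],"jaw":0.005}

```text
time_s: 6.55
eef_pos: [470.5, 141.4, 194.8]
ee_rot: [0.006, 0.733, 0.68, 0.006]
force: [26.3, -0.9, 2.0]
grip_width: 0.102
```

move_arm:
  motion:
    - {"offset":[0.0,0.0,0],"angular":[0,0,0],"jaw":0.03}
    - {"offset":[0.0,0.0,0],"angular":[0,0,0],"jaw":0.03}
    - {"offset":[0.0,0.0,-0.02],"angular":[0,0,0],"jaw":0.03}
    - {"offset":[0.0,0.0,-0.05],"angular":[0,0,0],"jaw":0.03}
    - {"offset":[0.0,0.0,-0.06],"angular":[0,0,0],"jaw":0.03}

```text
time_s: 7.18
eef_pos: [464.9, 141.9, 252.9]
ee_rot: [0.0, 0.733, 0.68, 0.0]
force: [-0.3, -0.4, 0.4]
grip_width: 0.351
```

Run:
```python
from plan import *
x,y,z,f=st();ty=np.array([np.cos(np.radians(f)),np.sin(np.radians(f))])
json.dump([*(np.array([x,y])-6*ty),192.9+59,-4.2],open('st.json','w'))
chk()
ZB=25
(hx,hy),ph=leaf('a',0,45,150); print(hx,hy,ph)
ph=near(ph,st()[3]+90)
print(ph)
x,y,z,f=st()
plan([(hx,hy,z+8,ph,40),(hx,hy,215-ZB,ph,40),(hx,hy,140-ZB,ph,40),(hx,hy,140-ZB,ph,40,2),(hx,hy,140-ZB,ph,5,4)],vmax=50)
```

```text
t 7.17 pos [464.9 141.9 252.9] phi -4.2 cmd [465.1 141.7 251.9  -4.2] F [-0.3 -0.4  0.4] grip 29.9 q [ 0.05  0.2   1.54 -0.    1.41  0.13]
526.870685105959 43.715715897214864 -94.29718346348118
85.70281653651882
[{"offset": [-0.01, 0.008, 0.0], "angular": [0, 0, -10.0], "jaw": 0.04}, {"offset": [-0.021, 0.015, 0.0], "angular": [0, 0, -20.0], "jaw": 0.04}, {"offset": [-0.031, 0.023, 0.0], "angular": [0, 0, -30.0], "jaw": 0.04}, {"offset": [-0.041, 0.031, 0.0], "angular": [0, 0, -40.0], "jaw": 0.04}, {"offset": [-0.052, 0.038, 0.0], "angular": [0, 0, -49.9], "jaw": 0.04}]
[{"offset": [-0.013, -0.003, 0.0], "angular": [0, 0, -10.0], "jaw": 0.04}, {"offset": [-0.025, -0.006, 0.0], "angular": [0, 0, -20.0], "jaw": 0.04}, {"offset": [-0.038, -0.009, 0.0], "angular": [0, 0, -30.0], "jaw": 0.04}, {"offset": [-0.05, -0.012, 0.0], "angular": [0, 0, -40.0], "jaw": 0.04}, {"offset": [-0.05, -0.012, 0.035], "angular": [0, 0, -40.0], "jaw": 0.04}]
[{"offset": [0.0, 0.0, 0.035], "angular": [0, 0, -0.0], "jaw": 0.04}, {"offset": [0.0, 0.0, 0.072], "angular": [0, 0, -0.0], "jaw": 0.04}, {"offset": [0.0, 0.0, 0.11], "angular": [0, 0, -0.0], "jaw": 0.04}, {"offset": [0.0, 0.0, 0.11], "angular": [0, 0, -0.0], "jaw": 0.04}, {"offset": [0.0, 0.0, 0.11], "angular": [0, 0, -0.0], "jaw": 0.04}]
[{"offset": [0.0, 0.0, 0.0], "angular": [0, 0, -0.0], "jaw": 0.005}, {"offset": [0.0, 0.0, 0.0], "angular": [0, 0, -0.0], "jaw": 0.005}, {"offset": [0.0, 0.0, 0.0], "angular": [0, 0, -0.0], "jaw": 0.005}, {"offset": [0.0, 0.0, 0.0], "angular": [0, 0, -0.0], "jaw": 0.005}]
end [526.6  43.6 106.9  85.7] 19
```

Run:
```python
from plan import *
json.dump([465.1,141.7,251.9,-4.2],open('st.json','w'))
ZB=25
(hx,hy),ph=leaf('a',0,45,150)
x,y,z,f=st()
plan([(hx,hy,z+8,ph,40),(hx,hy,140-ZB,ph,40),(hx,hy,140-ZB,ph,40,2),(hx,hy,140-ZB,ph,5,4)],vmax=50)
```

```text
[{"offset": [-0.009, 0.007, 0.0], "angular": [0, 0, 9.0], "jaw": 0.04}, {"offset": [-0.019, 0.014, 0.0], "angular": [0, 0, 18.0], "jaw": 0.04}, {"offset": [-0.028, 0.021, 0.0], "angular": [0, 0, 27.0], "jaw": 0.04}, {"offset": [-0.037, 0.028, 0.0], "angular": [0, 0, 36.0], "jaw": 0.04}, {"offset": [-0.047, 0.034, 0.0], "angular": [0, 0, 45.0], "jaw": 0.04}]
[{"offset": [-0.001, 0.011, 0.0], "angular": [0, 0, 9.1], "jaw": 0.04}, {"offset": [-0.003, 0.023, 0.0], "angular": [0, 0, 18.1], "jaw": 0.04}, {"offset": [-0.005, 0.034, 0.0], "angular": [0, 0, 27.1], "jaw": 0.04}, {"offset": [-0.006, 0.046, 0.0], "angular": [0, 0, 36.1], "jaw": 0.04}, {"offset": [-0.008, 0.057, 0.0], "angular": [0, 0, 45.1], "jaw": 0.04}]
[{"offset": [0.0, 0.0, 0.048], "angular": [0, 0, -0.0], "jaw": 0.04}, {"offset": [0.0, 0.0, 0.097], "angular": [0, 0, -0.0], "jaw": 0.04}, {"offset": [0.0, 0.0, 0.145], "angular": [0, 0, -0.0], "jaw": 0.04}, {"offset": [0.0, 0.0, 0.145], "angular": [0, 0, -0.0], "jaw": 0.04}, {"offset": [0.0, 0.0, 0.145], "angular": [0, 0, -0.0], "jaw": 0.04}]
[{"offset": [0.0, 0.0, 0.0], "angular": [0, 0, -0.0], "jaw": 0.005}, {"offset": [0.0, 0.0, 0.0], "angular": [0, 0, -0.0], "jaw": 0.005}, {"offset": [0.0, 0.0, 0.0], "angular": [0, 0, -0.0], "jaw": 0.005}, {"offset": [0.0, 0.0, 0.0], "angular": [0, 0, -0.0], "jaw": 0.005}]
end [526.8  44.  106.9 -94.3] 19
```

move_arm:
  motion:
    - {"offset":[-0.009,0.007,0.0],"angular":[0,0,9.0],"jaw":0.04}
    - {"offset":[-0.019,0.014,0.0],"angular":[0,0,18.0],"jaw":0.04}
    - {"offset":[-0.028,0.021,0.0],"angular":[0,0,27.0],"jaw":0.04}
    - {"offset":[-0.037,0.028,0.0],"angular":[0,0,36.0],"jaw":0.04}
    - {"offset":[-0.047,0.034,0.0],"angular":[0,0,45.0],"jaw":0.04}

```text
time_s: 7.8
eef_pos: [495.0, 92.2, 250.8]
ee_rot: [-0.001, 0.938, 0.346, -0.001]
force: [-0.1, 0.2, -0.2]
grip_width: 0.469
```

move_arm:
  motion:
    - {"offset":[-0.001,0.011,0.0],"angular":[0,0,9.1],"jaw":0.04}
    - {"offset":[-0.003,0.023,0.0],"angular":[0,0,18.1],"jaw":0.04}
    - {"offset":[-0.005,0.034,0.0],"angular":[0,0,27.1],"jaw":0.04}
    - {"offset":[-0.006,0.046,0.0],"angular":[0,0,36.1],"jaw":0.04}
    - {"offset":[-0.008,0.057,0.0],"angular":[0,0,45.1],"jaw":0.04}

```text
time_s: 8.43
eef_pos: [526.2, 43.8, 250.8]
ee_rot: [-0.0, 0.999, -0.04, -0.001]
force: [-1.0, 0.2, -0.7]
grip_width: 0.472
```

move_arm:
  motion:
    - {"offset":[0.0,0.0,0.048],"angular":[0,0,0],"jaw":0.04}
    - {"offset":[0.0,0.0,0.097],"angular":[0,0,0],"jaw":0.04}
    - {"offset":[0.0,0.0,0.145],"angular":[0,0,0],"jaw":0.04}
    - {"offset":[0.0,0.0,0.145],"angular":[0,0,0],"jaw":0.04}
    - {"offset":[0.0,0.0,0.145],"angular":[0,0,0],"jaw":0.04}

```text
time_s: 9.05
eef_pos: [527.3, 44.0, 108.5]
ee_rot: [0.0, 0.999, -0.038, 0.001]
force: [0.4, 0.0, 0.7]
grip_width: 0.47
```

move_arm:
  motion:
    - {"offset":[0.0,0.0,0.0],"angular":[0,0,0],"jaw":0.005}
    - {"offset":[0.0,0.0,0.0],"angular":[0,0,0],"jaw":0.005}
    - {"offset":[0.0,0.0,0.0],"angular":[0,0,0],"jaw":0.005}
    - {"offset":[0.0,0.0,0.0],"angular":[0,0,0],"jaw":0.005}

```text
time_s: 9.55
eef_pos: [527.5, 43.9, 108.4]
ee_rot: [0.0, 0.999, -0.038, 0.001]
force: [-0.7, -0.2, 6.3]
grip_width: 0.131
```

Run:
```python
from plan import *
chk()
s=cap('side')
(hx,hy),ph=leaf('a',0,45,150)
json.dump([526.8,44,106.9,-94.3],open('st.json','w'))
p=np.array(st()[:2]);q=p-[hx,hy]
w=[]
for a in np.linspace(0,1.7,20)[1:]:
    (x,y),f=leaf('a',a,45,150); w.append((x,y,114.9,-94.3+D(a),5))
plan(w+[w[-1]])
```

```text
t 9.55 pos [527.5  43.9 108.4] phi -94.3 cmd [526.8  44.  106.9 -94.3] F [-0.7 -0.2  6.3] grip 11.2 q [-0.14  0.42  1.62 -0.    1.09  1.51]
[{"offset": [0.013, -0.004, 0.0], "angular": [0, 0, -5.1], "jaw": 0.005}, {"offset": [0.026, -0.01, 0.0], "angular": [0, 0, -10.3], "jaw": 0.005}, {"offset": [0.038, -0.017, 0.0], "angular": [0, 0, -15.4], "jaw": 0.005}, {"offset": [0.05, -0.025, 0.0], "angular": [0, 0, -20.5], "jaw": 0.005}, {"offset": [0.061, -0.034, 0.0], "angular": [0, 0, -25.6], "jaw": 0.005}]
[{"offset": [0.013, -0.005, 0.0], "angular": [0, 0, -5.2], "jaw": 0.005}, {"offset": [0.026, -0.011, 0.0], "angular": [0, 0, -10.3], "jaw": 0.005}, {"offset": [0.038, -0.017, 0.0], "angular": [0, 0, -15.4], "jaw": 0.005}, {"offset": [0.049, -0.025, 0.0], "angular": [0, 0, -20.5], "jaw": 0.005}, {"offset": [0.06, -0.034, 0.0], "angular": [0, 0, -25.7], "jaw": 0.005}]
[{"offset": [0.013, -0.005, 0.0], "angular": [0, 0, -5.1], "jaw": 0.005}, {"offset": [0.026, -0.011, 0.0], "angular": [0, 0, -10.2], "jaw": 0.005}, {"offset": [0.038, -0.018, 0.0], "angular": [0, 0, -15.3], "jaw": 0.005}, {"offset": [0.05, -0.026, 0.0], "angular": [0, 0, -20.5], "jaw": 0.005}, {"offset": [0.061, -0.035, 0.0], "angular": [0, 0, -25.6], "jaw": 0.005}]
[{"offset": [0.013, -0.004, 0.0], "angular": [0, 0, -5.1], "jaw": 0.005}, {"offset": [0.025, -0.01, 0.0], "angular": [0, 0, -10.2], "jaw": 0.005}, {"offset": [0.038, -0.017, 0.0], "angular": [0, 0, -15.4], "jaw": 0.005}, {"offset": [0.049, -0.025, 0.0], "angular": [0, 0, -20.5], "jaw": 0.005}, {"offset": [0.049, -0.025, 0.0], "angular": [0, 0, -20.5], "jaw": 0.005}]
end [640.5 249.5 106.9   3.1] 20
```

move_arm:
  motion:
    - {"offset":[0.013,-0.004,0.0],"angular":[0,0,-5.1],"jaw":0.005}
    - {"offset":[0.026,-0.01,0.0],"angular":[0,0,-10.3],"jaw":0.005}
    - {"offset":[0.038,-0.017,0.0],"angular":[0,0,-15.4],"jaw":0.005}
    - {"offset":[0.05,-0.025,0.0],"angular":[0,0,-20.5],"jaw":0.005}
    - {"offset":[0.061,-0.034,0.0],"angular":[0,0,-25.6],"jaw":0.005}

```text
time_s: 10.22
eef_pos: [591.0, 73.7, 108.4]
ee_rot: [0.0, 0.983, 0.186, 0.001]
force: [-3.2, 2.0, 8.0]
grip_width: 0.129
```

move_arm:
  motion:
    - {"offset":[0.013,-0.005,0.0],"angular":[0,0,-5.2],"jaw":0.005}
    - {"offset":[0.026,-0.011,0.0],"angular":[0,0,-10.3],"jaw":0.005}
    - {"offset":[0.038,-0.017,0.0],"angular":[0,0,-15.4],"jaw":0.005}
    - {"offset":[0.049,-0.025,0.0],"angular":[0,0,-20.5],"jaw":0.005}
    - {"offset":[0.06,-0.034,0.0],"angular":[0,0,-25.7],"jaw":0.005}

```text
time_s: 10.85
eef_pos: [634.4, 127.1, 108.4]
ee_rot: [0.0, 0.917, 0.4, 0.001]
force: [-3.0, 0.7, 6.2]
grip_width: 0.126
```

move_arm:
  motion:
    - {"offset":[0.013,-0.005,0.0],"angular":[0,0,-5.1],"jaw":0.005}
    - {"offset":[0.026,-0.011,0.0],"angular":[0,0,-10.2],"jaw":0.005}
    - {"offset":[0.038,-0.018,0.0],"angular":[0,0,-15.3],"jaw":0.005}
    - {"offset":[0.05,-0.026,0.0],"angular":[0,0,-20.5],"jaw":0.005}
    - {"offset":[0.061,-0.035,0.0],"angular":[0,0,-25.6],"jaw":0.005}

```text
time_s: 11.48
eef_pos: [650.8, 195.5, 108.5]
ee_rot: [0.001, 0.805, 0.593, 0.001]
force: [-0.4, -1.6, 6.0]
grip_width: 0.126
```

move_arm:
  motion:
    - {"offset":[0.013,-0.004,0.0],"angular":[0,0,-5.1],"jaw":0.005}
    - {"offset":[0.025,-0.01,0.0],"angular":[0,0,-10.2],"jaw":0.005}
    - {"offset":[0.038,-0.017,0.0],"angular":[0,0,-15.4],"jaw":0.005}
    - {"offset":[0.049,-0.025,0.0],"angular":[0,0,-20.5],"jaw":0.005}
    - {"offset":[0.049,-0.025,0.0],"angular":[0,0,-20.5],"jaw":0.005}

```text
time_s: 12.1
eef_pos: [641.3, 250.4, 108.5]
ee_rot: [0.001, 0.688, 0.726, 0.002]
force: [2.8, 1.4, 5.9]
grip_width: 0.129
```

Run:
```python
from plan import *
chk()
ZB=25
x,y,z,f=st()
(hx,hy),_=leaf('p',0,45,150)
g0=z+8
plan([(x,y,g0,f,40,3),(x,y,260-ZB,f,40),(hx,hy,260-ZB,85.7,40),(hx,hy,140-ZB,85.7,40),(hx,hy,140-ZB,85.7,40,2),(hx,hy,140-ZB,85.7,5,4)],vmax=55)
```

```text
t 12.1 pos [641.3 250.4 108.5] phi 3.1 cmd [640.5 249.5 106.9   3.1] F [2.8 1.4 5.9] grip 11.0 q [0.2  0.76 1.06 0.   1.32 0.15]
[{"offset": [0.0, 0.0, 0.0], "angular": [0, 0, -0.0], "jaw": 0.04}, {"offset": [0.0, 0.0, 0.0], "angular": [0, 0, -0.0], "jaw": 0.04}, {"offset": [0.0, 0.0, 0.0], "angular": [0, 0, -0.0], "jaw": 0.04}, {"offset": [0.0, 0.0, -0.04], "angular": [0, 0, -0.0], "jaw": 0.04}, {"offset": [0.0, 0.0, -0.08], "angular": [0, 0, -0.0], "jaw": 0.04}]
[{"offset": [0.0, 0.0, -0.04], "angular": [0, 0, -0.0], "jaw": 0.04}, {"offset": [-0.031, -0.015, -0.04], "angular": [0, 0, -9.2], "jaw": 0.04}, {"offset": [-0.062, -0.03, -0.04], "angular": [0, 0, -18.4], "jaw": 0.04}, {"offset": [-0.093, -0.045, -0.04], "angular": [0, 0, -27.5], "jaw": 0.04}, {"offset": [-0.124, -0.06, -0.04], "angular": [0, 0, -36.7], "jaw": 0.04}]
[{"offset": [-0.016, -0.03, 0.0], "angular": [0, 0, -9.2], "jaw": 0.04}, {"offset": [-0.032, -0.061, 0.0], "angular": [0, 0, -18.4], "jaw": 0.04}, {"offset": [-0.048, -0.091, 0.0], "angular": [0, 0, -27.5], "jaw": 0.04}, {"offset": [-0.063, -0.122, 0.0], "angular": [0, 0, -36.7], "jaw": 0.04}, {"offset": [-0.079, -0.153, 0.0], "angular": [0, 0, -45.9], "jaw": 0.04}]
[{"offset": [-0.001, 0.0, 0.04], "angular": [0, 0, 0.0], "jaw": 0.04}, {"offset": [-0.001, 0.0, 0.08], "angular": [0, 0, 0.0], "jaw": 0.04}, {"offset": [-0.001, 0.0, 0.12], "angular": [0, 0, 0.0], "jaw": 0.04}, {"offset": [-0.001, 0.0, 0.12], "angular": [0, 0, 0.0], "jaw": 0.04}, {"offset": [-0.001, 0.0, 0.12], "angular": [0, 0, 0.0], "jaw": 0.04}]
[{"offset": [0.0, 0.0, 0.0], "angular": [0, 0, 0.0], "jaw": 0.005}, {"offset": [0.0, 0.0, 0.0], "angular": [0, 0, 0.0], "jaw": 0.005}, {"offset": [0.0, 0.0, 0.0], "angular": [0, 0, 0.0], "jaw": 0.005}, {"offset": [0.0, 0.0, 0.0], "angular": [0, 0, 0.0], "jaw": 0.005}]
end [521.3 -36.2 106.9  85.7] 24
```

move_arm:
  motion:
    - {"offset":[0.0,0.0,0.0],"angular":[0,0,0],"jaw":0.04}
    - {"offset":[0.0,0.0,0.0],"angular":[0,0,0],"jaw":0.04}
    - {"offset":[0.0,0.0,0.0],"angular":[0,0,0],"jaw":0.04}
    - {"offset":[0.0,0.0,-0.04],"angular":[0,0,0],"jaw":0.04}
    - {"offset":[0.0,0.0,-0.08],"angular":[0,0,0],"jaw":0.04}

```text
time_s: 12.72
eef_pos: [640.4, 249.2, 187.6]
ee_rot: [-0.0, 0.688, 0.725, -0.001]
force: [-0.9, 0.6, 0.9]
grip_width: 0.472
```

move_arm:
  motion:
    - {"offset":[0.0,0.0,-0.04],"angular":[0,0,0],"jaw":0.04}
    - {"offset":[-0.031,-0.015,-0.04],"angular":[0,0,-9.2],"jaw":0.04}
    - {"offset":[-0.062,-0.03,-0.04],"angular":[0,0,-18.4],"jaw":0.04}
    - {"offset":[-0.093,-0.045,-0.04],"angular":[0,0,-27.5],"jaw":0.04}
    - {"offset":[-0.124,-0.06,-0.04],"angular":[0,0,-36.7],"jaw":0.04}

```text
time_s: 13.35
eef_pos: [586.7, 121.2, 226.8]
ee_rot: [-0.0, 0.422, 0.906, -0.0]
force: [0.2, 0.4, 0.0]
grip_width: 0.468
```

move_arm:
  motion:
    - {"offset":[-0.016,-0.03,0.0],"angular":[0,0,-9.2],"jaw":0.04}
    - {"offset":[-0.032,-0.061,0.0],"angular":[0,0,-18.4],"jaw":0.04}
    - {"offset":[-0.048,-0.091,0.0],"angular":[0,0,-27.5],"jaw":0.04}
    - {"offset":[-0.063,-0.122,0.0],"angular":[0,0,-36.7],"jaw":0.04}
    - {"offset":[-0.079,-0.153,0.0],"angular":[0,0,-45.9],"jaw":0.04}

```text
time_s: 13.98
eef_pos: [519.5, -37.2, 226.9]
ee_rot: [-0.0, 0.036, 0.999, 0.0]
force: [0.4, 0.5, 0.3]
grip_width: 0.47
```

move_arm:
  motion:
    - {"offset":[-0.001,0.0,0.04],"angular":[0,0,0.0],"jaw":0.04}
    - {"offset":[-0.001,0.0,0.08],"angular":[0,0,0.0],"jaw":0.04}
    - {"offset":[-0.001,0.0,0.12],"angular":[0,0,0.0],"jaw":0.04}
    - {"offset":[-0.001,0.0,0.12],"angular":[0,0,0.0],"jaw":0.04}
    - {"offset":[-0.001,0.0,0.12],"angular":[0,0,0.0],"jaw":0.04}

```text
time_s: 14.6
eef_pos: [522.0, -36.5, 108.5]
ee_rot: [0.001, 0.038, 0.999, -0.0]
force: [-0.1, 0.8, 0.4]
grip_width: 0.465
```

move_arm:
  motion:
    - {"offset":[0.0,0.0,0.0],"angular":[0,0,0.0],"jaw":0.005}
    - {"offset":[0.0,0.0,0.0],"angular":[0,0,0.0],"jaw":0.005}
    - {"offset":[0.0,0.0,0.0],"angular":[0,0,0.0],"jaw":0.005}
    - {"offset":[0.0,0.0,0.0],"angular":[0,0,0.0],"jaw":0.005}

```text
time_s: 15.1
eef_pos: [521.9, -36.3, 108.2]
ee_rot: [0.001, 0.038, 0.999, -0.0]
force: [-1.1, 1.9, 7.4]
grip_width: 0.128
```

Run:
```python
from plan import *
chk()
w=[]
for a in np.linspace(0,1.7,20)[1:]:
    (x,y),f=leaf('p',a,45,150); w.append((x,y,114.9,85.7-D(a),5))
plan(w+[w[-1]])
x,y,z,f=st()
plan([(x,y,z+8,f,40,3),(x,y,235,f,40)])
```

```text
t 15.1 pos [521.9 -36.3 108.2] phi 85.6 cmd [521.3 -36.2 106.9  85.7] F [-1.1  1.9  7.4] grip 11.0 q [-0.29  0.41  1.64  0.    1.09 -1.79]
[{"offset": [-0.013, -0.004, 0.0], "angular": [0, 0, 5.1], "jaw": 0.005}, {"offset": [-0.026, -0.01, 0.0], "angular": [0, 0, 10.3], "jaw": 0.005}, {"offset": [-0.038, -0.017, 0.0], "angular": [0, 0, 15.4], "jaw": 0.005}, {"offset": [-0.049, -0.025, 0.0], "angular": [0, 0, 20.5], "jaw": 0.005}, {"offset": [-0.06, -0.034, 0.0], "angular": [0, 0, 25.6], "jaw": 0.005}]
[{"offset": [-0.013, -0.005, 0.0], "angular": [0, 0, 5.2], "jaw": 0.005}, {"offset": [-0.026, -0.01, 0.0], "angular": [0, 0, 10.3], "jaw": 0.005}, {"offset": [-0.038, -0.017, 0.0], "angular": [0, 0, 15.4], "jaw": 0.005}, {"offset": [-0.05, -0.025, 0.0], "angular": [0, 0, 20.5], "jaw": 0.005}, {"offset": [-0.06, -0.034, 0.0], "angular": [0, 0, 25.7], "jaw": 0.005}]
[{"offset": [-0.014, -0.005, 0.0], "angular": [0, 0, 5.1], "jaw": 0.005}, {"offset": [-0.027, -0.01, 0.0], "angular": [0, 0, 10.2], "jaw": 0.005}, {"offset": [-0.039, -0.017, 0.0], "angular": [0, 0, 15.3], "jaw": 0.005}, {"off
[... 292 characters left out ...]
offset": [-0.038, -0.018, 0.0], "angular": [0, 0, 15.4], "jaw": 0.005}, {"offset": [-0.05, -0.026, 0.0], "angular": [0, 0, 20.5], "jaw": 0.005}, {"offset": [-0.05, -0.026, 0.0], "angular": [0, 0, 20.5], "jaw": 0.005}]
end [ 602.1 -257.   106.9  -11.7] 20
[{"offset": [0.0, 0.0, 0.0], "angular": [0, 0, -0.0], "jaw": 0.04}, {"offset": [0.0, 0.0, 0.0], "angular": [0, 0, -0.0], "jaw": 0.04}, {"offset": [0.0, 0.0, 0.0], "angular": [0, 0, -0.0], "jaw": 0.04}, {"offset": [0.0, 0.0, -0.04], "angular": [0, 0, -0.0], "jaw": 0.04}, {"offset": [0.0, 0.0, -0.08], "angular": [0, 0, -0.0], "jaw": 0.04}]
[{"offset": [0.0, 0.0, -0.04], "angular": [0, 0, -0.0], "jaw": 0.04}]
end [ 602.1 -257.   226.9  -11.7] 6
```

move_arm:
  motion:
    - {"offset":[-0.013,-0.004,0.0],"angular":[0,0,5.1],"jaw":0.005}
    - {"offset":[-0.026,-0.01,0.0],"angular":[0,0,10.3],"jaw":0.005}
    - {"offset":[-0.038,-0.017,0.0],"angular":[0,0,15.4],"jaw":0.005}
    - {"offset":[-0.049,-0.025,0.0],"angular":[0,0,20.5],"jaw":0.005}
    - {"offset":[-0.06,-0.034,0.0],"angular":[0,0,25.6],"jaw":0.005}

```text
time_s: 15.72
eef_pos: [579.6, -74.8, 108.2]
ee_rot: [0.001, 0.26, 0.966, 0.0]
force: [-0.3, 0.5, 5.7]
grip_width: 0.129
```

move_arm:
  motion:
    - {"offset":[-0.013,-0.005,0.0],"angular":[0,0,5.2],"jaw":0.005}
    - {"offset":[-0.026,-0.01,0.0],"angular":[0,0,10.3],"jaw":0.005}
    - {"offset":[-0.038,-0.017,0.0],"angular":[0,0,15.4],"jaw":0.005}
    - {"offset":[-0.05,-0.025,0.0],"angular":[0,0,20.5],"jaw":0.005}
    - {"offset":[-0.06,-0.034,0.0],"angular":[0,0,25.7],"jaw":0.005}

```text
time_s: 16.35
eef_pos: [614.8, -134.5, 108.3]
ee_rot: [0.002, 0.468, 0.884, 0.001]
force: [4.2, 3.2, 3.4]
grip_width: 0.125
```

move_arm:
  motion:
    - {"offset":[-0.014,-0.005,0.0],"angular":[0,0,5.1],"jaw":0.005}
    - {"offset":[-0.027,-0.01,0.0],"angular":[0,0,10.2],"jaw":0.005}
    - {"offset":[-0.039,-0.017,0.0],"angular":[0,0,15.3],"jaw":0.005}
    - {"offset":[-0.05,-0.025,0.0],"angular":[0,0,20.5],"jaw":0.005}
    - {"offset":[-0.061,-0.034,0.0],"angular":[0,0,25.6],"jaw":0.005}

```text
time_s: 16.98
eef_pos: [620.7, -204.3, 108.3]
ee_rot: [0.002, 0.652, 0.758, 0.001]
force: [0.7, 0.7, 5.0]
grip_width: 0.128
```

move_arm:
  motion:
    - {"offset":[-0.013,-0.005,0.0],"angular":[0,0,5.1],"jaw":0.005}
    - {"offset":[-0.026,-0.011,0.0],"angular":[0,0,10.2],"jaw":0.005}
    - {"offset":[-0.038,-0.018,0.0],"angular":[0,0,15.4],"jaw":0.005}
    - {"offset":[-0.05,-0.026,0.0],"angular":[0,0,20.5],"jaw":0.005}
    - {"offset":[-0.05,-0.026,0.0],"angular":[0,0,20.5],"jaw":0.005}

```text
time_s: 17.6
eef_pos: [602.4, -258.5, 108.3]
ee_rot: [0.002, 0.776, 0.631, 0.001]
force: [5.0, -2.4, 5.4]
grip_width: 0.126
```

move_arm:
  motion:
    - {"offset":[0.0,0.0,0.0],"angular":[0,0,0],"jaw":0.04}
    - {"offset":[0.0,0.0,0.0],"angular":[0,0,0],"jaw":0.04}
    - {"offset":[0.0,0.0,0.0],"angular":[0,0,0],"jaw":0.04}
    - {"offset":[0.0,0.0,-0.04],"angular":[0,0,0],"jaw":0.04}
    - {"offset":[0.0,0.0,-0.08],"angular":[0,0,0],"jaw":0.04}

```text
time_s: 18.23
eef_pos: [601.4, -256.6, 187.5]
ee_rot: [-0.001, 0.776, 0.631, -0.0]
force: [0.5, 0.8, -0.4]
grip_width: 0.472
```

move_arm:
  motion:
    - {"offset":[0.0,0.0,-0.04],"angular":[0,0,0],"jaw":0.04}
    - {"offset":[0.0,0.0,-0.04],"angular":[0,0,0],"jaw":0.06}

```text
time_s: 18.48
eef_pos: [602.6, -257.3, 230.3]
ee_rot: [0.003, 0.776, 0.631, 0.001]
force: [0.0, -0.4, -0.3]
grip_width: 0.664
```

```bash
cat > look.py <<'E'
from plan import *
def tins(c,s):
    """coloured tins: lid light blob in the top view near each expected place"""
    m=cv2.inRange(c['img'],(150,140,150),(255,255,255))
    for k in cv2.findContours(m,0,2)[0]:
        if 120<cv2.contourArea(k)<450:
            r=cv2.minAreaRect(k)
            if not 0.75<r[1][0]/r[1][1]<1.35: continue
            p=np.array([onz(c,*q,75) for q in cv2.boxPoints(r)])
            e=p[1]-p[0];a=(D(np.arctan2(e[1],e[0]))+45)%90-45
            M=cv2.moments(k);g=onz(c,M['m10']/M['m00'],M['m01']/M['m00'],75)
            print('px',np.round(r[0],1),'xy',g[:2].round(1),'yaw',round(a,1))
E
python3 - <<'E'
from look import *
chk()
c=cap('top');s=cap('side');tins(c,s)
cv2.imwrite('pics/op1.png',cv2.resize(np.hstack([c['img'][150:350,120:430],s['img'][110:370,140:360][:200,:]]),None,fx=1.5,fy=1.5,interpolation=cv2.INTER_CUBIC)[:,:,::-1])
E
```

```text
t 18.48 pos [ 602.6 -257.3  230.3] phi -11.7 cmd [ 602.1 -257.   226.9  -11.7] F [ 0.  -0.4 -0.3] grip 56.7 q [-0.58  0.6   1.02 -0.    1.52 -0.38]
px [144.2 260.5] xy [497.5 337.3] yaw -2.1
px [156.2 216.7] xy [612.3 316.1] yaw -3.3
px [ 46.8 202.3] xy [640.8 606.6] yaw 36.5
```

View pics/op1.png

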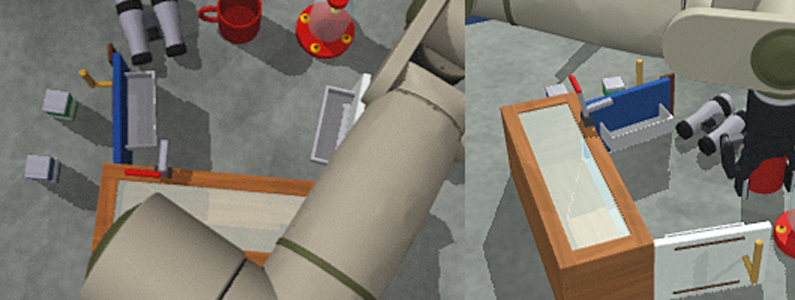

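Both leaves stand open (~97°): blue leaf edge-on at crop (120,110) with rack at (142,110), white at (345,125); lever up, binoculars unmoved. Next: check rack offset by an intensity profile and plan the yellow tin.

Run:
```python
from look import *
c=cap('top')
im=cv2.GaussianBlur(c['img'],(0,0),.6)
def prof(w,dy,z,th=1.7):
    out=[]
    for dx in range(8,-80,-3):
        (x,y),_=leaf(w,th,dx,dy);u,v=proj(c,[x,y,z])[0]
        px=cv2.remap(im,np.float32([[u]]),np.float32([[v]]),1)[0,0];out.append((dx,*[int(k) for k in px]))
    print(w,dy,z,out)
prof('a',80,86);prof('a',110,86);prof('a',60,135)
for dx,dys in((-36,range(20,190,5)),):
    o=[]
    for dy in dys:
        (x,y),_=leaf('a',1.7,dx,dy);u,v=proj(c,[x,y,86])[0];o.append((dy,int(cv2.remap(im,np.float32([[u]]),np.float32([[v]]),1)[0,0][1])))
    print(o)
```

```text
a 80 86 [(8, 46, 70, 128), (5, 32, 67, 140), (2, 30, 67, 140), (-1, 30, 63, 129), (-4, 27, 45, 86), (-7, 23, 32, 56), (-10, 21, 31, 55), (-13, 31, 41, 62), (-16, 84, 87, 99), (-19, 128, 126, 132), (-22, 130, 129, 135), (-25, 128, 129, 132), (-28, 127, 128, 132), (-31, 123, 123, 128), (-34, 116, 117, 120), (-37, 117, 117, 120), (-40, 116, 115, 119), (-43, 117, 117, 121), (-46, 117, 116, 120), (-49, 114, 113, 117), (-52, 113, 112, 116), (-55, 117, 115, 120), (-58, 123, 121, 126), (-61, 123, 121, 126), (-64, 102, 100, 104), (-67, 82, 81, 81), (-70, 79, 81, 77), (-73, 78, 81, 78), (-76, 79, 81, 78), (-79, 82, 83, 79)]
a 110 86 [(8, 45, 67, 124), (5, 31, 67, 142), (2, 32, 67, 140), (-1, 30, 58, 120), (-4, 26, 43, 77), (-7, 23, 34, 55), (-10, 20, 31, 54), (-13, 39, 46, 69), (-16, 91, 94, 106), (-19, 131, 129, 135), (-22, 133, 130, 135), (-25, 130, 127, 132), (-28, 129, 127, 132), (-31, 124, 122, 128), (-34, 117, 116, 120), (-37, 117, 117, 120), (-40, 115, 115, 118), (-43, 117, 116, 121), (-46, 117, 115, 120), (-49, 113, 111, 115), (-52, 113, 111, 116), (-55, 111, 112, 118), (-58, 122, 122,
[... 453 characters left out ...]
 128, 124, 130), (-40, 119, 118, 123), (-43, 115, 115, 119), (-46, 114, 112, 118), (-49, 117, 115, 120), (-52, 118, 117, 121), (-55, 115, 114, 118), (-58, 116, 113, 118), (-61, 118, 116, 122), (-64, 138, 137, 141), (-67, 156, 154, 159), (-70, 106, 104, 107), (-73, 80, 80, 81), (-76, 82, 84, 81), (-79, 82, 84, 82)]
[(20, 92), (25, 93), (30, 90), (35, 92), (40, 125), (45, 117), (50, 115), (55, 117), (60, 118), (65, 117), (70, 115), (75, 116), (80, 117), (85, 117), (90, 118), (95, 117), (100, 115), (105, 116), (110, 116), (115, 116), (120, 117), (125, 115), (130, 115), (135, 115), (140, 117), (145, 114), (150, 115), (155, 109), (160, 86), (165, 106), (170, 111), (175, 86), (180, 54), (185, 23)]
```

Rack geometry agrees with the model (panel −12…0 mm, rack centre −36 mm). Now the yellow tin: centre it with two perpendicular gentle squeezes.

```bash
cat > tin.py <<'E'
from look import *
ZB=25;G=57
def pick(x,y,f1,f2,up=150):
    g=G-ZB
    _,_,z,f=st()
    plan([(x,y,max(z+8,up),f1,66),(x,y,g,f1,66),(x,y,g,f1,66,1),(x,y,g,f1,30,4),(x,y,g,f1,66,3),
      (x,y,g+55,f1,66),(x,y,g+55,f2,66),(x,y,g,f2,66),(x,y,g,f2,66,1),(x,y,g,f2,30,4)],vmax=55)
E
python3 - <<'E'
from tin import *
chk(); pick(551,-330,-79,11,150)
E
```

```text
t 18.62 pos [ 601.3 -256.6  225.5] phi -11.7 cmd [ 602.1 -257.   226.9  -11.7] F [-0.3 -1.  -0.4] grip 60.0 q [-0.58  0.6   1.02  0.    1.52 -0.38]
[{"offset": [-0.012, -0.005, 0.0], "angular": [0, 0, 9.6], "jaw": 0.066}, {"offset": [-0.023, -0.01, 0.0], "angular": [0, 0, 19.2], "jaw": 0.066}, {"offset": [-0.035, -0.015, 0.0], "angular": [0, 0, 28.8], "jaw": 0.066}, {"offset": [-0.047, -0.02, 0.0], "angular": [0, 0, 38.5], "jaw": 0.066}, {"offset": [-0.058, -0.025, 0.0], "angular": [0, 0, 48.1], "jaw": 0.066}]
[{"offset": [-0.012, 0.006, 0.0], "angular": [0, 0, 9.6], "jaw": 0.066}, {"offset": [-0.024, 0.011, 0.0], "angular": [0, 0, 19.2], "jaw": 0.066}, {"offset": [-0.024, 0.011, 0.051], "angular": [0, 0, 19.2], "jaw": 0.066}, {"offset": [-0.024, 0.011, 0.101], "angular": [0, 0, 19.2], "jaw": 0.066}, {"offset": [-0.024, 0.011, 0.152], "angular": [0, 0, 19.2], "jaw": 0.066}]
[{"offset": [0.0, 0.0, 0.051], "angular": [0, 0, 0.0], "jaw": 0.066}, {"offset": [0.0, 0.0, 0.051], "angular": [0, 0, 0.0], "jaw": 0.066}, {"offset": [0.0, 0.0, 0.051], "angular": [0, 0, 0.0], "jaw": 0.03}, {"offs
[... 830 characters left out ...]
, 0.0, 0.0], "angular": [0, 0, -10.0], "jaw": 0.066}, {"offset": [0.0, 0.0, 0.0], "angular": [0, 0, -20.0], "jaw": 0.066}, {"offset": [0.0, 0.0, 0.0], "angular": [0, 0, -30.0], "jaw": 0.066}, {"offset": [0.0, 0.0, 0.0], "angular": [0, 0, -40.0], "jaw": 0.066}, {"offset": [0.0, 0.0, 0.055], "angular": [0, 0, -40.0], "jaw": 0.066}]
[{"offset": [0.0, 0.0, 0.0], "angular": [0, 0, 0.0], "jaw": 0.066}, {"offset": [0.0, 0.0, 0.0], "angular": [0, 0, 0.0], "jaw": 0.03}, {"offset": [0.0, 0.0, 0.0], "angular": [0, 0, 0.0], "jaw": 0.03}, {"offset": [0.0, 0.0, 0.0], "angular": [0, 0, 0.0], "jaw": 0.03}, {"offset": [0.0, 0.0, 0.0], "angular": [0, 0, 0.0], "jaw": 0.03}]
end [ 550.6 -330.3   23.9   11. ] 35
```

move_arm:
  motion:
    - {"offset":[-0.012,-0.005,0.0],"angular":[0,0,9.6],"jaw":0.066}
    - {"offset":[-0.023,-0.01,0.0],"angular":[0,0,19.2],"jaw":0.066}
    - {"offset":[-0.035,-0.015,0.0],"angular":[0,0,28.8],"jaw":0.066}
    - {"offset":[-0.047,-0.02,0.0],"angular":[0,0,38.5],"jaw":0.066}
    - {"offset":[-0.058,-0.025,0.0],"angular":[0,0,48.1],"jaw":0.066}
  squeeze: 20

```text
time_s: 19.25
eef_pos: [564.7, -308.7, 225.2]
ee_rot: [-0.001, 0.966, 0.257, -0.001]
force: [-0.1, -0.4, 0.6]
grip_width: 0.774
```

```bash
cat >> look.py <<'E'
HS={'yellow':(22,34),'orange':(8,15),'green':(60,85),'blue':(105,125)}
def cmp(cols=('yellow','orange'),view='side'):
    a=cv2.imread(f'pics/{view}0.png');b=cap(view)['img'][:,:,::-1]
    reg={'side':{'yellow':(300,300,360,370),'orange':(240,300,305,370),'green':(220,150,260,190),'blue':(185,155,215,185)},
         'top':{'green':(140,195,180,240),'blue':(125,245,165,280),'yellow':(380,225,425,265),'orange':(365,270,410,310)}}[view]
    for k in cols:
        x0,y0,x1,y1=reg[k];d=cv2.absdiff(a,b)[y0:y1,x0:x1].max(2);print(view,k,'changed px',int((d>40).sum()))
E
python3 - <<'E'
from look import *
chk();cmp()
E
```

```text
t 19.25 pos [ 564.7 -308.7  225.2] phi -60.2 cmd [ 550.6 -330.3   23.9   11. ] F [-0.1 -0.4  0.6] grip 66.1 q [-0.68  0.58  1.06 -0.    1.5   0.37]
side yellow changed px 1432
side orange changed px 1477
```

```bash
cat >> look.py <<'E'
def bands(view='side'):
    a=cv2.imread(f'pics/{view}0.png');b=cap(view)['img'][:,:,::-1]
    reg={'side':(220,280,400,390),'top':(360,215,440,320)}[view]
    for k in('yellow','orange'):
        o=[]
        for im in(a,b):
            x0,y0,x1,y1=reg;h=cv2.cvtColor(im[y0:y1,x0:x1].copy(),cv2.COLOR_BGR2HSV)
            m=cv2.inRange(h,(HS[k][0],150,50),(HS[k][1],255,255));n,_,sta,cen=cv2.connectedComponentsWithStats(m)
            q=[(int(sta[i,4]),*np.round(cen[i]+[x0,y0],1)) for i in range(1,n) if sta[i,4]>25];o.append(q)
        print(view,k,'before',o[0],'now',o[1])
E
python3 -c "
from look import *
bands()"
```

```text
side yellow before [(141, np.float64(327.8), np.float64(337.6)), (60, np.float64(325.3), np.float64(350.2))] now [(141, np.float64(327.8), np.float64(337.6)), (61, np.float64(325.2), np.float64(350.1))]
side orange before [(1071, np.float64(241.2), np.float64(302.0)), (141, np.float64(272.7), np.float64(340.6)), (62, np.float64(272.3), np.float64(353.1))] now [(1029, np.float64(241.1), np.float64(302.1)), (144, np.float64(272.9), np.float64(340.5)), (63, np.float64(272.5), np.float64(353.1))]
```

Both tins have not moved. Continuing the centring grasp.

move_arm:
  motion:
    - {"offset":[-0.012,0.006,0.0],"angular":[0,0,9.6],"jaw":0.066}
    - {"offset":[-0.024,0.011,0.0],"angular":[0,0,19.2],"jaw":0.066}
    - {"offset":[-0.024,0.011,0.051],"angular":[0,0,19.2],"jaw":0.066}
    - {"offset":[-0.024,0.011,0.101],"angular":[0,0,19.2],"jaw":0.066}
    - {"offset":[-0.024,0.011,0.152],"angular":[0,0,19.2],"jaw":0.066}

```text
time_s: 19.98
eef_pos: [550.0, -329.4, 72.6]
ee_rot: [-0.0, 0.995, 0.098, -0.0]
force: [0.8, -0.8, -0.2]
grip_width: 0.774
```

move_arm:
  motion:
    - {"offset":[0.0,0.0,0.051],"angular":[0,0,0.0],"jaw":0.066}
    - {"offset":[0.0,0.0,0.051],"angular":[0,0,0.0],"jaw":0.066}
    - {"offset":[0.0,0.0,0.051],"angular":[0,0,0.0],"jaw":0.03}
    - {"offset":[0.0,0.0,0.051],"angular":[0,0,0.0],"jaw":0.03}
    - {"offset":[0.0,0.0,0.051],"angular":[0,0,0.0],"jaw":0.03}

```text
time_s: 20.6
eef_pos: [551.3, -331.1, 26.6]
ee_rot: [0.002, 0.995, 0.096, 0.002]
force: [-1.0, 0.2, 7.6]
grip_width: 0.472
```

Run:
```python
from look import *
chk()
s=cap('side')
cv2.imwrite('pics/y1.png',cv2.resize(s['img'][220:380,250:410],None,fx=3.5,fy=3.5,interpolation=cv2.INTER_CUBIC)[:,:,::-1])
```

```text
t 20.6 pos [ 551.3 -331.1   26.6] phi -79.0 cmd [ 550.6 -330.3   23.9   11. ] F [-1.   0.2  7.6] grip 40.3 q [-0.72  0.75  1.31  0.    1.08  0.66]
```

View pics/y1.png

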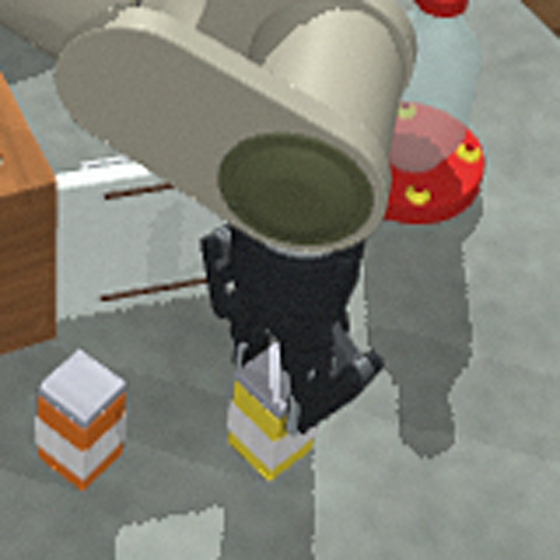

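Gripped at 40.3 mm; the near finger tip reaches to mid paper band (295,430), so the height bias estimate is right. Continue with the second centring squeeze.

move_arm:
  motion:
    - {"offset":[0.0,0.0,0.0],"angular":[0,0,0.0],"jaw":0.03}
    - {"offset":[0.0,0.0,0.0],"angular":[0,0,0.0],"jaw":0.066}
    - {"offset":[0.0,0.0,0.0],"angular":[0,0,0.0],"jaw":0.066}
    - {"offset":[0.0,0.0,0.0],"angular":[0,0,0.0],"jaw":0.066}
    - {"offset":[0.0,0.0,-0.055],"angular":[0,0,0.0],"jaw":0.066}

```text
time_s: 21.28
eef_pos: [548.3, -328.8, 75.6]
ee_rot: [-0.003, 0.995, 0.095, -0.003]
force: [0.5, -0.4, 0.5]
grip_width: 0.768
```

move_arm:
  motion:
    - {"offset":[0.0,0.0,0.0],"angular":[0,0,-10.0],"jaw":0.066}
    - {"offset":[0.0,0.0,0.0],"angular":[0,0,-20.0],"jaw":0.066}
    - {"offset":[0.0,0.0,0.0],"angular":[0,0,-30.0],"jaw":0.066}
    - {"offset":[0.0,0.0,0.0],"angular":[0,0,-40.0],"jaw":0.066}
    - {"offset":[0.0,0.0,0.0],"angular":[0,0,-50.0],"jaw":0.066}

```text
time_s: 21.9
eef_pos: [550.1, -330.3, 78.8]
ee_rot: [-0.0, 0.86, 0.51, -0.0]
force: [1.0, -0.6, -0.1]
grip_width: 0.779
```

move_arm:
  motion:
    - {"offset":[0.0,0.0,0.0],"angular":[0,0,-10.0],"jaw":0.066}
    - {"offset":[0.0,0.0,0.0],"angular":[0,0,-20.0],"jaw":0.066}
    - {"offset":[0.0,0.0,0.0],"angular":[0,0,-30.0],"jaw":0.066}
    - {"offset":[0.0,0.0,0.0],"angular":[0,0,-40.0],"jaw":0.066}
    - {"offset":[0.0,0.0,0.055],"angular":[0,0,-40.0],"jaw":0.066}

```text
time_s: 22.52
eef_pos: [552.3, -332.1, 27.1]
ee_rot: [0.004, 0.636, 0.772, -0.0]
force: [0.1, -0.2, -1.7]
grip_width: 0.772
```

move_arm:
  motion:
    - {"offset":[0.0,0.0,0.0],"angular":[0,0,0.0],"jaw":0.066}
    - {"offset":[0.0,0.0,0.0],"angular":[0,0,0.0],"jaw":0.03}
    - {"offset":[0.0,0.0,0.0],"angular":[0,0,0.0],"jaw":0.03}
    - {"offset":[0.0,0.0,0.0],"angular":[0,0,0.0],"jaw":0.03}
    - {"offset":[0.0,0.0,0.0],"angular":[0,0,0.0],"jaw":0.03}
  squeeze: 60

```text
time_s: 23.15
eef_pos: [551.3, -331.1, 26.4]
ee_rot: [0.002, 0.636, 0.771, -0.0]
force: [0.1, 0.6, 7.1]
grip_width: 0.459
```

```bash
cat >> tin.py <<'E'
def place(w,dy,f,dz=1,th=1.7,jaw=30,via=()):
    (x,y),_=leaf(w,th,-36,dy); g=G-ZB; x0,y0,z,f0=st()
    H=g+172
    plan([(x0,y0,H,f0,jaw)]+[(*v,H,None,jaw) for v in via]+[(x,y,H,f,jaw),(x,y,H,f,jaw,2),(x,y,g+95,f,jaw),(x,y,g+56+dz,f,jaw,5),(x,y,g+56+dz,f,jaw,2)],vmax=45,wmax=7)
E
python3 - <<'E'
from tin import *
chk(); place('p',137,-11.7)
E
```

```text
t 23.15 pos [ 551.3 -331.1   26.4] phi 11.0 cmd [ 550.6 -330.3   23.9   11. ] F [0.1 0.6 7.1] grip 39.2 q [-0.72  0.75  1.31  0.    1.08 -0.91]
[{"offset": [0.0, 0.0, -0.043], "angular": [0, 0, -0.0], "jaw": 0.03}, {"offset": [0.0, 0.0, -0.086], "angular": [0, 0, -0.0], "jaw": 0.03}, {"offset": [0.0, 0.0, -0.129], "angular": [0, 0, -0.0], "jaw": 0.03}, {"offset": [0.0, 0.0, -0.172], "angular": [0, 0, -0.0], "jaw": 0.03}, {"offset": [0.036, 0.021, -0.172], "angular": [0, 0, 5.7], "jaw": 0.03}]
[{"offset": [0.037, 0.018, 0.0], "angular": [0, 0, 5.7], "jaw": 0.03}, {"offset": [0.074, 0.035, 0.0], "angular": [0, 0, 11.3], "jaw": 0.03}, {"offset": [0.112, 0.052, 0.0], "angular": [0, 0, 17.0], "jaw": 0.03}, {"offset": [0.112, 0.052, 0.0], "angular": [0, 0, 17.0], "jaw": 0.03}, {"offset": [0.112, 0.052, 0.0], "angular": [0, 0, 17.0], "jaw": 0.03}]
[{"offset": [0.0, 0.0, 0.038], "angular": [0, 0, 0.0], "jaw": 0.03}, {"offset": [0.0, 0.0, 0.077], "angular": [0, 0, 0.0], "jaw": 0.03}, {"offset": [0.0, 0.0, 0.084], "angular": [0, 0, 0.0], "jaw": 0.03}, {"offset": [0.0, 0.0, 0.092], "angular": [0, 0, 0.0], "jaw": 0.03}, {"offset": [0.0, 0.0, 0.1], "angular": [0, 0, 0.0], "jaw": 0.03}]
[{"offset": [0.0, 0.0, 0.007], "angular": [0, 0, 0.0], "jaw": 0.03}, {"offset": [0.0, 0.0, 0.015], "angular": [0, 0, 0.0], "jaw": 0.03}, {"offset": [0.0, 0.0, 0.015], "angular": [0, 0, 0.0], "jaw": 0.03}, {"offset": [0.0, 0.0, 0.015], "angular": [0, 0, 0.0], "jaw": 0.03}]
end [ 605.8 -174.6   80.9  -11.7] 19
```

move_arm:
  motion:
    - {"offset":[0.0,0.0,-0.043],"angular":[0,0,0],"jaw":0.03}
    - {"offset":[0.0,0.0,-0.086],"angular":[0,0,0],"jaw":0.03}
    - {"offset":[0.0,0.0,-0.129],"angular":[0,0,0],"jaw":0.03}
    - {"offset":[0.0,0.0,-0.172],"angular":[0,0,0],"jaw":0.03}
    - {"offset":[0.036,0.021,-0.172],"angular":[0,0,5.7],"jaw":0.03}

```text
time_s: 23.78
eef_pos: [564.4, -293.2, 200.3]
ee_rot: [0.004, 0.676, 0.737, 0.0]
force: [1.1, -0.4, -2.4]
grip_width: 0.459
```

move_arm:
  motion:
    - {"offset":[0.037,0.018,0.0],"angular":[0,0,5.7],"jaw":0.03}
    - {"offset":[0.074,0.035,0.0],"angular":[0,0,11.3],"jaw":0.03}
    - {"offset":[0.112,0.052,0.0],"angular":[0,0,17.0],"jaw":0.03}
    - {"offset":[0.112,0.052,0.0],"angular":[0,0,17.0],"jaw":0.03}
    - {"offset":[0.112,0.052,0.0],"angular":[0,0,17.0],"jaw":0.03}

```text
time_s: 24.4
eef_pos: [605.3, -175.1, 196.3]
ee_rot: [0.0, 0.776, 0.631, -0.0]
force: [-1.3, -0.3, -1.5]
grip_width: 0.458
```

Run:
```python
from look import *
chk()
s=cap('side')
cv2.imwrite('pics/y2.png',cv2.resize(s['img'][150:330,210:390],None,fx=3,fy=3,interpolation=cv2.INTER_CUBIC)[:,:,::-1])
```

```text
t 24.4 pos [ 605.3 -175.1  196.3] phi -11.7 cmd [ 605.8 -174.6   80.9  -11.7] F [-1.3 -0.3 -1.5] grip 39.1 q [-0.47  0.56  1.17 -0.    1.41 -0.26]
```

View pics/y2.png

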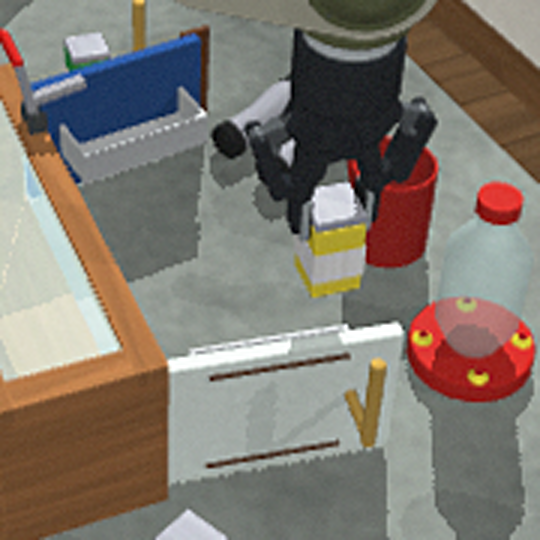

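Yellow tin is held upright above the white leaf's rack (tin at (332,245) in crop). Lowering and releasing.

move_arm:
  motion:
    - {"offset":[0.0,0.0,0.038],"angular":[0,0,0.0],"jaw":0.03}
    - {"offset":[0.0,0.0,0.077],"angular":[0,0,0.0],"jaw":0.03}
    - {"offset":[0.0,0.0,0.084],"angular":[0,0,0.0],"jaw":0.03}
    - {"offset":[0.0,0.0,0.092],"angular":[0,0,0.0],"jaw":0.03}
    - {"offset":[0.0,0.0,0.1],"angular":[0,0,0.0],"jaw":0.03}

```text
time_s: 25.08
eef_pos: [606.1, -175.2, 97.0]
ee_rot: [0.001, 0.776, 0.631, 0.001]
force: [0.4, 0.8, -1.7]
grip_width: 0.463
```

move_arm:
  motion:
    - {"offset":[0.0,0.0,0.007],"angular":[0,0,0.0],"jaw":0.03}
    - {"offset":[0.0,0.0,0.013],"angular":[0,0,0.0],"jaw":0.03}
    - {"offset":[0.0,0.0,0.013],"angular":[0,0,0.0],"jaw":0.03}
    - {"offset":[0.0,0.0,0.013],"angular":[0,0,0.0],"jaw":0.03}

```text
time_s: 25.58
eef_pos: [605.5, -174.7, 83.0]
ee_rot: [0.0, 0.776, 0.631, -0.0]
force: [0.5, 0.5, -1.7]
grip_width: 0.456
```

move_arm:
  motion:
    - {"offset":[0.0,0.0,0],"angular":[0,0,0.0],"jaw":0.052}
    - {"offset":[0.0,0.0,0],"angular":[0,0,0.0],"jaw":0.052}
    - {"offset":[0.0,0.0,0],"angular":[0,0,0.0],"jaw":0.052}
    - {"offset":[0.0,0.0,-0.03],"angular":[0,0,0.0],"jaw":0.052}
    - {"offset":[0.0,0.0,-0.07],"angular":[0,0,0.0],"jaw":0.052}

```text
time_s: 26.2
eef_pos: [605.0, -174.5, 153.1]
ee_rot: [-0.001, 0.776, 0.631, -0.0]
force: [-0.4, 0.1, -0.7]
grip_width: 0.607
```

Run:
```python
from tin import *
json.dump([605.8,-174.6,82.9+70,-11.7],open('st.json','w'))
chk();bands()
x0,y0,z,f=st()
print('--up'); plan([(x0,y0,225,f,66)])
pick(440,-284,-73,17,225)
```

```text
t 26.2 pos [ 605.  -174.5  153.1] phi -11.8 cmd [ 605.8 -174.6  152.9  -11.7] F [-0.4  0.1 -0.7] grip 51.9 q [-0.47  0.59  1.23 -0.    1.32 -0.26]
side yellow before [(141, np.float64(327.8), np.float64(337.6)), (60, np.float64(325.3), np.float64(350.2))] now []
side orange before [(1071, np.float64(241.2), np.float64(302.0)), (141, np.float64(272.7), np.float64(340.6)), (62, np.float64(272.3), np.float64(353.1))] now [(1017, np.float64(241.2), np.float64(301.8)), (146, np.float64(273.0), np.float64(340.4)), (63, np.float64(272.5), np.float64(353.1))]
--up
[{"offset": [0.0, 0.0, -0.032], "angular": [0, 0, -0.0], "jaw": 0.066}, {"offset": [0.0, 0.0, -0.064], "angular": [0, 0, -0.0], "jaw": 0.066}]
end [ 605.8 -174.6  216.9  -11.7] 2
[{"offset": [-0.02, -0.02, 0.0], "angular": [0, 0, 8.8], "jaw": 0.066}, {"offset": [-0.04, -0.04, 0.0], "angular": [0, 0, 17.5], "jaw": 0.066}, {"offset": [-0.06, -0.06, 0.0], "angular": [0, 0, 26.3], "jaw": 0.066}, {"offset": [-0.08, -0.08, 0.0], "angular": [0, 0, 35.0], "jaw": 0.066}, {"offset": [-0.101, -0.1, 0.0], "angular": [0, 0, 43.8], "jaw": 0.066}
[... 1451 characters left out ...]
, 0.0], "angular": [0, 0, -10.0], "jaw": 0.066}, {"offset": [0.0, 0.0, 0.0], "angular": [0, 0, -20.0], "jaw": 0.066}, {"offset": [0.0, 0.0, 0.0], "angular": [0, 0, -30.0], "jaw": 0.066}, {"offset": [0.0, 0.0, 0.0], "angular": [0, 0, -40.0], "jaw": 0.066}, {"offset": [0.0, 0.0, 0.055], "angular": [0, 0, -40.0], "jaw": 0.066}]
[{"offset": [0.0, 0.0, 0.0], "angular": [0, 0, -0.0], "jaw": 0.066}, {"offset": [0.0, 0.0, 0.0], "angular": [0, 0, -0.0], "jaw": 0.03}, {"offset": [0.0, 0.0, 0.0], "angular": [0, 0, -0.0], "jaw": 0.03}, {"offset": [0.0, 0.0, 0.0], "angular": [0, 0, -0.0], "jaw": 0.03}, {"offset": [0.0, 0.0, 0.0], "angular": [0, 0, -0.0], "jaw": 0.03}]
end [ 439.7 -284.4   23.9   17. ] 35
```

move_arm:
  motion:
    - {"offset":[0.0,0.0,-0.032],"angular":[0,0,0],"jaw":0.066}
    - {"offset":[0.0,0.0,-0.064],"angular":[0,0,0],"jaw":0.066}
  squeeze: 20

```text
time_s: 26.5
eef_pos: [605.4, -174.6, 217.8]
ee_rot: [-0.0, 0.776, 0.631, -0.0]
force: [0.4, 0.5, 0.6]
grip_width: 0.768
```

move_arm:
  motion:
    - {"offset":[-0.02,-0.02,0.0],"angular":[0,0,8.8],"jaw":0.066}
    - {"offset":[-0.04,-0.04,0.0],"angular":[0,0,17.5],"jaw":0.066}
    - {"offset":[-0.06,-0.06,0.0],"angular":[0,0,26.3],"jaw":0.066}
    - {"offset":[-0.08,-0.08,0.0],"angular":[0,0,35.0],"jaw":0.066}
    - {"offset":[-0.101,-0.1,0.0],"angular":[0,0,43.8],"jaw":0.066}

```text
time_s: 27.12
eef_pos: [486.2, -253.6, 217.0]
ee_rot: [0.0, 0.956, 0.294, 0.0]
force: [1.1, 0.1, 0.1]
grip_width: 0.768
```

move_arm:
  motion:
    - {"offset":[-0.028,-0.001,0.0],"angular":[0,0,8.7],"jaw":0.066}
    - {"offset":[-0.056,-0.001,0.0],"angular":[0,0,17.5],"jaw":0.066}
    - {"offset":[-0.056,-0.001,0.048],"angular":[0,0,17.5],"jaw":0.066}
    - {"offset":[-0.056,-0.001,0.096],"angular":[0,0,17.5],"jaw":0.066}
    - {"offset":[-0.056,-0.001,0.145],"angular":[0,0,17.5],"jaw":0.066}

```text
time_s: 27.75
eef_pos: [440.3, -284.2, 70.8]
ee_rot: [0.001, 0.989, 0.147, 0.0]
force: [1.6, -0.7, -0.3]
grip_width: 0.771
```

move_arm:
  motion:
    - {"offset":[-0.001,0.0,0.048],"angular":[0,0,0],"jaw":0.066}
    - {"offset":[-0.001,0.0,0.048],"angular":[0,0,0],"jaw":0.066}
    - {"offset":[-0.001,0.0,0.048],"angular":[0,0,0],"jaw":0.03}
    - {"offset":[-0.001,0.0,0.048],"angular":[0,0,0],"jaw":0.03}
    - {"offset":[-0.001,0.0,0.048],"angular":[0,0,0],"jaw":0.03}

```text
time_s: 28.38
eef_pos: [440.3, -285.2, 26.1]
ee_rot: [0.002, 0.989, 0.147, 0.001]
force: [-0.3, 1.4, 8.1]
grip_width: 0.484
```

move_arm:
  motion:
    - {"offset":[0.0,0.0,0.0],"angular":[0,0,0],"jaw":0.03}
    - {"offset":[0.0,0.0,0.0],"angular":[0,0,0],"jaw":0.066}
    - {"offset":[0.0,0.0,0.0],"angular":[0,0,0],"jaw":0.066}
    - {"offset":[0.0,0.0,0.0],"angular":[0,0,0],"jaw":0.066}
    - {"offset":[0.0,0.0,-0.055],"angular":[0,0,0],"jaw":0.066}

```text
time_s: 29.0
eef_pos: [437.7, -282.9, 76.7]
ee_rot: [-0.003, 0.989, 0.147, -0.002]
force: [1.8, 0.1, 0.5]
grip_width: 0.772
```

move_arm:
  motion:
    - {"offset":[0.0,0.0,0.0],"angular":[0,0,-10.0],"jaw":0.066}
    - {"offset":[0.0,0.0,0.0],"angular":[0,0,-20.0],"jaw":0.066}
    - {"offset":[0.0,0.0,0.0],"angular":[0,0,-30.0],"jaw":0.066}
    - {"offset":[0.0,0.0,0.0],"angular":[0,0,-40.0],"jaw":0.066}
    - {"offset":[0.0,0.0,0.0],"angular":[0,0,-50.0],"jaw":0.066}

```text
time_s: 29.62
eef_pos: [439.3, -284.3, 78.9]
ee_rot: [-0.0, 0.833, 0.554, -0.0]
force: [-0.1, -0.0, 0.2]
grip_width: 0.77
```

move_arm:
  motion:
    - {"offset":[0.0,0.0,0.0],"angular":[0,0,-10.0],"jaw":0.066}
    - {"offset":[0.0,0.0,0.0],"angular":[0,0,-20.0],"jaw":0.066}
    - {"offset":[0.0,0.0,0.0],"angular":[0,0,-30.0],"jaw":0.066}
    - {"offset":[0.0,0.0,0.0],"angular":[0,0,-40.0],"jaw":0.066}
    - {"offset":[0.0,0.0,0.055],"angular":[0,0,-40.0],"jaw":0.066}

```text
time_s: 30.25
eef_pos: [441.3, -286.3, 26.1]
ee_rot: [0.004, 0.594, 0.804, -0.001]
force: [0.3, 0.4, -0.6]
grip_width: 0.769
```

move_arm:
  motion:
    - {"offset":[0.0,0.0,0.0],"angular":[0,0,0],"jaw":0.066}
    - {"offset":[0.0,0.0,0.0],"angular":[0,0,0],"jaw":0.03}
    - {"offset":[0.0,0.0,0.0],"angular":[0,0,0],"jaw":0.03}
    - {"offset":[0.0,0.0,0.0],"angular":[0,0,0],"jaw":0.03}
    - {"offset":[0.0,0.0,0.0],"angular":[0,0,0],"jaw":0.03}
  squeeze: 60

```text
time_s: 30.88
eef_pos: [440.1, -285.2, 26.0]
ee_rot: [0.002, 0.595, 0.804, -0.0]
force: [-1.9, -0.5, 7.6]
grip_width: 0.471
```

Run:
```python
from tin import *
chk(); place('p',65,-11.7,dz=3)
```

```text
t 30.88 pos [ 440.1 -285.2   26. ] phi 16.9 cmd [ 439.7 -284.4   23.9   17. ] F [-1.9 -0.5  7.6] grip 40.2 q [-0.8   0.53  1.71 -0.    0.9  -1.09]
[{"offset": [0.0, 0.0, -0.043], "angular": [0, 0, -0.0], "jaw": 0.03}, {"offset": [0.0, 0.0, -0.086], "angular": [0, 0, -0.0], "jaw": 0.03}, {"offset": [0.0, 0.0, -0.129], "angular": [0, 0, -0.0], "jaw": 0.03}, {"offset": [0.0, 0.0, -0.172], "angular": [0, 0, -0.0], "jaw": 0.03}, {"offset": [0.018, 0.026, -0.172], "angular": [0, 0, 5.7], "jaw": 0.03}]
[{"offset": [0.021, 0.023, 0.0], "angular": [0, 0, 5.8], "jaw": 0.03}, {"offset": [0.041, 0.047, 0.0], "angular": [0, 0, 11.5], "jaw": 0.03}, {"offset": [0.062, 0.071, 0.0], "angular": [0, 0, 17.3], "jaw": 0.03}, {"offset": [0.083, 0.094, 0.0], "angular": [0, 0, 23.0], "jaw": 0.03}, {"offset": [0.083, 0.094, 0.0], "angular": [0, 0, 23.0], "jaw": 0.03}]
[{"offset": [0.0, 0.001, 0.0], "angular": [0, 0, -0.0], "jaw": 0.03}, {"offset": [0.0, 0.001, 0.038], "angular": [0, 0, -0.0], "jaw": 0.03}, {"offset": [0.0, 0.001, 0.077], "angular": [0, 0, -0.0], "jaw": 0.03}, {"offset": [0.0, 0.001, 0.084], "angular": [0, 0, -0.0], "jaw": 0.03}, {"offset": [0.0, 0.001, 0.091], "angular": [0, 0, -0.0], "jaw": 0.03}]
[{"offset": [0.0, 0.0, 0.008], "angular": [0, 0, -0.0], "jaw": 0.03}, {"offset": [0.0, 0.0, 0.015], "angular": [0, 0, -0.0], "jaw": 0.03}, {"offset": [0.0, 0.0, 0.022], "angular": [0, 0, -0.0], "jaw": 0.03}, {"offset": [0.0, 0.0, 0.022], "angular": [0, 0, -0.0], "jaw": 0.03}, {"offset": [0.0, 0.0, 0.022], "angular": [0, 0, -0.0], "jaw": 0.03}]
end [ 536.2 -160.    82.9  -11.7] 20
```

move_arm:
  motion:
    - {"offset":[0.0,0.0,-0.043],"angular":[0,0,0],"jaw":0.03}
    - {"offset":[0.0,0.0,-0.086],"angular":[0,0,0],"jaw":0.03}
    - {"offset":[0.0,0.0,-0.129],"angular":[0,0,0],"jaw":0.03}
    - {"offset":[0.0,0.0,-0.172],"angular":[0,0,0],"jaw":0.03}
    - {"offset":[0.018,0.026,-0.172],"angular":[0,0,5.7],"jaw":0.03}

```text
time_s: 31.5
eef_pos: [459.7, -261.2, 200.4]
ee_rot: [0.004, 0.636, 0.772, -0.0]
force: [0.1, 0.3, -2.8]
grip_width: 0.47
```

move_arm:
  motion:
    - {"offset":[0.021,0.023,0.0],"angular":[0,0,5.8],"jaw":0.03}
    - {"offset":[0.041,0.047,0.0],"angular":[0,0,11.5],"jaw":0.03}
    - {"offset":[0.062,0.071,0.0],"angular":[0,0,17.3],"jaw":0.03}
    - {"offset":[0.083,0.094,0.0],"angular":[0,0,23.0],"jaw":0.03}
    - {"offset":[0.083,0.094,0.0],"angular":[0,0,23.0],"jaw":0.03}

```text
time_s: 32.12
eef_pos: [535.6, -158.3, 196.8]
ee_rot: [0.001, 0.775, 0.632, 0.0]
force: [-0.6, -0.6, -1.1]
grip_width: 0.473
```

Run:
```python
from look import *
chk()
s=cap('side')
cv2.imwrite('pics/o1.png',cv2.resize(s['img'][130:320,190:380],None,fx=3,fy=3,interpolation=cv2.INTER_CUBIC)[:,:,::-1])
h=cv2.cvtColor(s['img'],cv2.COLOR_RGB2HSV)
m=cv2.inRange(h,(8,150,50),(15,255,255));n,_,sta,cen=cv2.connectedComponentsWithStats(m)
for i in range(1,n):
    if sta[i,4]>25: print(sta[i],cen[i].round(1))
g=[536.2,-160];print('tin bottom/top proj',proj(s,[[*g,172],[*g,247]]))
```

```text
t 32.12 pos [ 535.6 -158.3  196.8] phi -11.6 cmd [ 536.2 -160.    82.9  -11.7] F [-0.6 -0.6 -1.1] grip 40.4 q [-0.5   0.4   1.42  0.    1.33 -0.29]
[318 111  11  13  35] [321.9 116.7]
[339 129  22  21  41] [349. 139.]
[ 91 151  11  15  90] [ 96.  157.8]
[368 155  16  14  26] [375.1 161.9]
[ 164  171  102  163 3962] [217.2 260.8]
[394 180  33  28  54] [410.2 193.3]
[429 209  14  13  29] [435.  215.6]
[448 227  13  15  31] [454. 234.]
[281 228  19  11 140] [289.9 233.3]
[461 239  17  16  29] [469.  245.3]
[277 240  22  13  72] [288.  248.4]
[479 254  14  13  30] [485.7 260.4]
[496 270  24  23  63] [508.3 282.9]
[521 291  21  19  36] [530.9 300.5]
[543 310  16  16  30] [551.5 318.6]
tin bottom/top proj [[288.79873397 245.98210329]
 [289.99796034 220.80224841]]
```

Orange bands project where a firmly held, upright tin should be (bands at rows 233/248 vs predicted bottom centre 246). Lowering and releasing.

move_arm:
  motion:
    - {"offset":[0.0,0.001,0.0],"angular":[0,0,0],"jaw":0.03}
    - {"offset":[0.0,0.001,0.038],"angular":[0,0,0],"jaw":0.03}
    - {"offset":[0.0,0.001,0.077],"angular":[0,0,0],"jaw":0.03}
    - {"offset":[0.0,0.001,0.084],"angular":[0,0,0],"jaw":0.03}
    - {"offset":[0.0,0.001,0.091],"angular":[0,0,0],"jaw":0.03}

```text
time_s: 32.8
eef_pos: [536.4, -160.8, 106.0]
ee_rot: [0.001, 0.776, 0.631, 0.0]
force: [-0.4, -0.4, -0.9]
grip_width: 0.468
```

move_arm:
  motion:
    - {"offset":[0.0,0.0,0.008],"angular":[0,0,0],"jaw":0.03}
    - {"offset":[0.0,0.0,0.015],"angular":[0,0,0],"jaw":0.03}
    - {"offset":[0.0,0.0,0.022],"angular":[0,0,0],"jaw":0.03}
    - {"offset":[0.0,0.0,0.022],"angular":[0,0,0],"jaw":0.03}
    - {"offset":[0.0,0.0,0.022],"angular":[0,0,0],"jaw":0.03}

```text
time_s: 33.42
eef_pos: [535.9, -160.0, 83.0]
ee_rot: [0.0, 0.776, 0.631, -0.0]
force: [0.2, 0.8, -0.5]
grip_width: 0.472
```

move_arm:
  motion:
    - {"offset":[0.0,0.0,0],"angular":[0,0,0],"jaw":0.052}
    - {"offset":[0.0,0.0,0],"angular":[0,0,0],"jaw":0.052}
    - {"offset":[0.0,0.0,0],"angular":[0,0,0],"jaw":0.052}
    - {"offset":[0.0,0.0,-0.04],"angular":[0,0,0],"jaw":0.052}
    - {"offset":[0.0,0.0,-0.09],"angular":[0,0,0],"jaw":0.052}

```text
time_s: 34.05
eef_pos: [535.4, -159.8, 173.4]
ee_rot: [-0.001, 0.776, 0.631, -0.0]
force: [0.0, 0.2, -0.0]
grip_width: 0.61
```

Run:
```python
from tin import *
x,y,z,f=st();json.dump([x,y,z+90,f],open('st.json','w'));chk()
x,y,z,f=st()
plan([(x,y,262,f,66),(540,120,262,f,66)])
```

```text
t 34.05 pos [ 535.4 -159.8  173.4] phi -11.8 cmd [ 536.2 -160.   172.9  -11.7] F [ 0.   0.2 -0. ] grip 52.1 q [-0.5   0.42  1.45  0.    1.28 -0.29]
[{"offset": [0.0, 0.0, -0.041], "angular": [0, 0, -0.0], "jaw": 0.066}, {"offset": [0.0, 0.0, -0.081], "angular": [0, 0, -0.0], "jaw": 0.066}, {"offset": [0.055, -0.011, -0.081], "angular": [0, 0, -0.0], "jaw": 0.066}, {"offset": [0.11, -0.021, -0.081], "angular": [0, 0, -0.0], "jaw": 0.066}, {"offset": [0.165, -0.032, -0.081], "angular": [0, 0, -0.0], "jaw": 0.066}]
[{"offset": [0.055, -0.01, 0.0], "angular": [0, 0, -0.0], "jaw": 0.066}, {"offset": [0.11, -0.021, 0.0], "angular": [0, 0, -0.0], "jaw": 0.066}]
end [540.1 120.  253.9 -11.7] 7
```

move_arm:
  motion:
    - {"offset":[0.0,0.0,-0.041],"angular":[0,0,0],"jaw":0.066}
    - {"offset":[0.0,0.0,-0.081],"angular":[0,0,0],"jaw":0.066}
    - {"offset":[0.055,-0.011,-0.081],"angular":[0,0,0],"jaw":0.066}
    - {"offset":[0.11,-0.021,-0.081],"angular":[0,0,0],"jaw":0.066}
    - {"offset":[0.165,-0.032,-0.081],"angular":[0,0,0],"jaw":0.066}
  squeeze: 20

```text
time_s: 34.67
eef_pos: [538.0, 9.7, 254.1]
ee_rot: [0.0, 0.776, 0.631, 0.0]
force: [1.2, -0.5, -0.2]
grip_width: 0.771
```

move_arm:
  motion:
    - {"offset":[0.055,-0.01,0.0],"angular":[0,0,0],"jaw":0.066}
    - {"offset":[0.11,-0.021,0.0],"angular":[0,0,0],"jaw":0.066}

```text
time_s: 34.92
eef_pos: [539.8, 121.8, 254.1]
ee_rot: [0.0, 0.776, 0.631, 0.0]
force: [0.4, -1.3, 0.2]
grip_width: 0.774
```

Run:
```python
from look import *
chk()
c=cap('top');tins(c,None)
s=cap('side')
A=cv2.resize(c['img'][170:290,120:430],None,fx=2.5,fy=2.5,interpolation=cv2.INTER_CUBIC)
B=cv2.resize(s['img'][150:270,180:335],None,fx=2.4,fy=2.4,interpolation=cv2.INTER_CUBIC)
B=cv2.copyMakeBorder(B,0,0,0,A.shape[1]-B.shape[1],0)
cv2.imwrite('pics/mid.png',np.vstack([A,B])[:,:,::-1])
for dy in(65,137):
    (x,y),_=leaf('p',1.7,-36,dy);print('expected lid px',(proj(c,[x,y,131])[0]-[120,170])*2.5)
```

```text
t 34.92 pos [539.8 121.8 254.1] phi -11.8 cmd [540.1 120.  253.9 -11.7] F [ 0.4 -1.3  0.2] grip 66.1 q [ 0.01  0.35  1.33 -0.    1.46  0.22]
px [144.5 260.5] xy [497.7 337.9] yaw -1.3
px [342.1 243.6] xy [ 545.3 -167.2] yaw -7.4
expected lid px [556.3221127  186.30276848]
expected lid px [569.26624453 116.09954211]
```

View pics/mid.png

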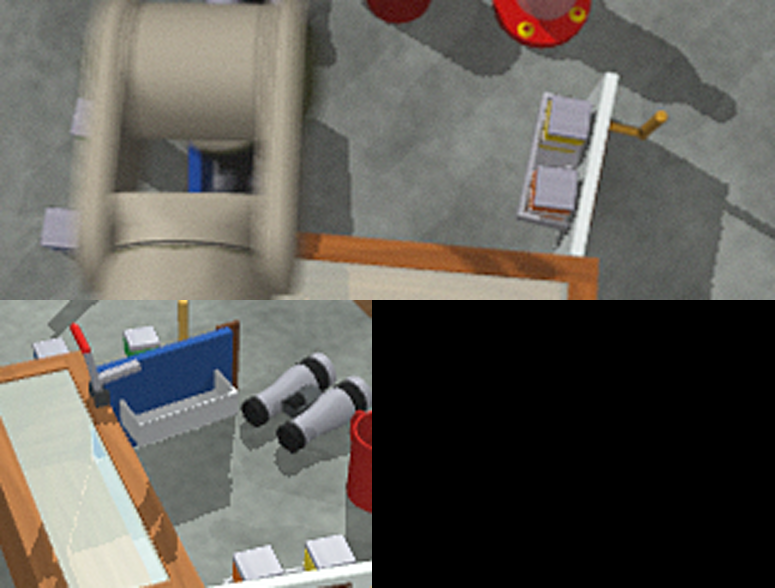

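Both tins stand upright in the white rack (lids at (555,189) and (568,118), within 3 px of expected); green and blue unmoved. Next the blue tin.

Run:
```python
from tin import *
pick(496,336,86,-4,200)
```

```text
[{"offset": [0.02, -0.009, 0.0], "angular": [0, 0, -9.8], "jaw": 0.066}, {"offset": [0.041, -0.017, 0.0], "angular": [0, 0, -19.5], "jaw": 0.066}, {"offset": [0.061, -0.026, 0.0], "angular": [0, 0, -29.3], "jaw": 0.066}, {"offset": [0.081, -0.035, 0.0], "angular": [0, 0, -39.1], "jaw": 0.066}, {"offset": [0.101, -0.043, 0.0], "angular": [0, 0, -48.9], "jaw": 0.066}]
[{"offset": [0.02, 0.009, 0.0], "angular": [0, 0, -9.7], "jaw": 0.066}, {"offset": [0.04, 0.019, 0.0], "angular": [0, 0, -19.5], "jaw": 0.066}, {"offset": [0.06, 0.029, 0.0], "angular": [0, 0, -29.3], "jaw": 0.066}, {"offset": [0.08, 0.038, 0.0], "angular": [0, 0, -39.0], "jaw": 0.066}, {"offset": [0.1, 0.048, 0.0], "angular": [0, 0, -48.8], "jaw": 0.066}]
[{"offset": [0.0, 0.0, 0.046], "angular": [0, 0, -0.0], "jaw": 0.066}, {"offset": [0.0, 0.0, 0.092], "angular": [0, 0, -0.0], "jaw": 0.066}, {"offset": [0.0, 0.0, 0.138], "angular": [0, 0, -0.0], "jaw": 0.066}, {"offset": [0.0, 0.0, 0.184], "angular": [0, 0, -0.0], "jaw": 0.066}, {"offset": [0.0, 0.0, 0.23], "angular": [0, 0, -0.0], "jaw": 0.066}]
[{"offset": [0.0, 0.0,
[... 949 characters left out ...]
0, 0.0, 0.0], "angular": [0, 0, 50.0], "jaw": 0.066}]
[{"offset": [0.0, 0.0, 0.0], "angular": [0, 0, 10.0], "jaw": 0.066}, {"offset": [0.0, 0.0, 0.0], "angular": [0, 0, 20.0], "jaw": 0.066}, {"offset": [0.0, 0.0, 0.0], "angular": [0, 0, 30.0], "jaw": 0.066}, {"offset": [0.0, 0.0, 0.055], "angular": [0, 0, 30.0], "jaw": 0.066}, {"offset": [0.0, 0.0, 0.055], "angular": [0, 0, 30.0], "jaw": 0.066}]
[{"offset": [0.0, 0.0, 0.0], "angular": [0, 0, -0.0], "jaw": 0.03}, {"offset": [0.0, 0.0, 0.0], "angular": [0, 0, -0.0], "jaw": 0.03}, {"offset": [0.0, 0.0, 0.0], "angular": [0, 0, -0.0], "jaw": 0.03}, {"offset": [0.0, 0.0, 0.0], "angular": [0, 0, -0.0], "jaw": 0.03}]
end [496.2 336.3  23.9  -4. ] 39
```

Moving to hover over it first (two calls), then a quick check that it has not been knocked.

move_arm:
  motion:
    - {"offset":[0.02,-0.009,0.0],"angular":[0,0,-9.8],"jaw":0.066}
    - {"offset":[0.041,-0.017,0.0],"angular":[0,0,-19.5],"jaw":0.066}
    - {"offset":[0.061,-0.026,0.0],"angular":[0,0,-29.3],"jaw":0.066}
    - {"offset":[0.081,-0.035,0.0],"angular":[0,0,-39.1],"jaw":0.066}
    - {"offset":[0.101,-0.043,0.0],"angular":[0,0,-48.9],"jaw":0.066}

```text
time_s: 35.65
eef_pos: [518.5, 227.8, 254.0]
ee_rot: [0.0, 0.443, 0.897, -0.0]
force: [0.6, -0.0, -0.7]
grip_width: 0.77
```

Run:
```python
from look import *
chk()
def f(b,reg):
    x0,y0,x1,y1=reg
    m=cv2.inRange(b[y0:y1,x0:x1],(150,140,150),(255,255,255));n,_,sta,cen=cv2.connectedComponentsWithStats(m)
    return [(int(sta[i,4]),*np.round(cen[i]+[x0,y0],1)) for i in range(1,n) if sta[i,4]>25]
for v,reg in(('top',(120,190,185,285)),('side',(185,140,265,195))):
    a=cv2.imread(f'pics/{v}0.png')[:,:,::-1];b=cap(v)['img'];print(v,f(a,reg),'now',f(b,reg))
```

```text
t 35.65 pos [518.5 227.8 254. ] phi 37.4 cmd [496.2 336.3  23.9  -4. ] F [ 0.6 -0.  -0.7] grip 65.7 q [ 0.21  0.38  1.29 -0.    1.47 -0.45]
top [(195, np.float64(156.3), np.float64(216.8)), (206, np.float64(144.3), np.float64(260.6))] now [(354, np.float64(132.9), np.float64(197.9)), (619, np.float64(159.1), np.float64(227.7)), (284, np.float64(130.0), np.float64(265.4))]
side [(290, np.float64(194.1), np.float64(150.6)), (54, np.float64(235.6), np.float64(149.2)), (49, np.float64(246.0), np.float64(149.6)), (38, np.float64(214.6), np.float64(157.6)), (101, np.float64(239.0), np.float64(164.9)), (29, np.float64(187.9), np.float64(168.8)), (91, np.float64(200.6), np.float64(169.3)), (33, np.float64(220.1), np.float64(169.5)), (79, np.float64(232.5), np.float64(181.5)), (42, np.float64(245.9), np.float64(180.1)), (364, np.float64(198.9), np.float64(188.0))] now [(672, np.float64(195.4), np.float64(156.4)), (821, np.float64(235.0), np.float64(154.5)), (42, np.float64(228.9), np.float64(178.4)), (365, np.float64(198.9), np.float64(188.0)), (44, np.float64(257.2), np.float64(192.6))]
```

move_arm:
  motion:
    - {"offset":[0.02,0.009,0.0],"angular":[0,0,-9.7],"jaw":0.066}
    - {"offset":[0.04,0.019,0.0],"angular":[0,0,-19.5],"jaw":0.066}
    - {"offset":[0.06,0.029,0.0],"angular":[0,0,-29.3],"jaw":0.066}
    - {"offset":[0.08,0.038,0.0],"angular":[0,0,-39.0],"jaw":0.066}
    - {"offset":[0.1,0.048,0.0],"angular":[0,0,-48.8],"jaw":0.066}

```text
time_s: 36.38
eef_pos: [496.7, 335.9, 253.9]
ee_rot: [0.0, 0.035, 0.999, -0.0]
force: [1.1, -0.7, 0.4]
grip_width: 0.773
```

move_arm:
  motion:
    - {"offset":[0.0,0.0,0.046],"angular":[0,0,0],"jaw":0.066}
    - {"offset":[0.0,0.0,0.092],"angular":[0,0,0],"jaw":0.066}
    - {"offset":[0.0,0.0,0.138],"angular":[0,0,0],"jaw":0.066}
    - {"offset":[0.0,0.0,0.184],"angular":[0,0,0],"jaw":0.066}
    - {"offset":[0.0,0.0,0.23],"angular":[0,0,0],"jaw":0.066}

```text
time_s: 37.0
eef_pos: [496.9, 335.2, 22.6]
ee_rot: [0.0, 0.037, 0.999, -0.0]
force: [1.4, -0.1, 0.4]
grip_width: 0.773
```

move_arm:
  motion:
    - {"offset":[0.0,0.0,0.0],"angular":[0,0,0],"jaw":0.066}
    - {"offset":[0.0,0.0,0.0],"angular":[0,0,0],"jaw":0.03}
    - {"offset":[0.0,0.0,0.0],"angular":[0,0,0],"jaw":0.03}
    - {"offset":[0.0,0.0,0.0],"angular":[0,0,0],"jaw":0.03}
    - {"offset":[0.0,0.0,0.0],"angular":[0,0,0],"jaw":0.03}

```text
time_s: 37.62
eef_pos: [497.8, 336.7, 26.4]
ee_rot: [0.002, 0.035, 0.999, 0.001]
force: [0.5, -1.3, 6.7]
grip_width: 0.465
```

move_arm:
  motion:
    - {"offset":[0.0,0.0,0.0],"angular":[0,0,0],"jaw":0.066}
    - {"offset":[0.0,0.0,0.0],"angular":[0,0,0],"jaw":0.066}
    - {"offset":[0.0,0.0,0.0],"angular":[0,0,0],"jaw":0.066}
    - {"offset":[0.0,0.0,-0.055],"angular":[0,0,0],"jaw":0.066}
    - {"offset":[0.0,0.0,-0.055],"angular":[0,0,10.0],"jaw":0.066}

```text
time_s: 38.25
eef_pos: [498.2, 337.2, 82.8]
ee_rot: [0.003, 0.124, 0.992, 0.002]
force: [0.4, -0.4, -0.1]
grip_width: 0.773
```

move_arm:
  motion:
    - {"offset":[0.0,0.0,0.0],"angular":[0,0,10.0],"jaw":0.066}
    - {"offset":[0.0,0.0,0.0],"angular":[0,0,20.0],"jaw":0.066}
    - {"offset":[0.0,0.0,0.0],"angular":[0,0,30.0],"jaw":0.066}
    - {"offset":[0.0,0.0,0.0],"angular":[0,0,40.0],"jaw":0.066}
    - {"offset":[0.0,0.0,0.0],"angular":[0,0,50.0],"jaw":0.066}

```text
time_s: 38.88
eef_pos: [496.3, 336.3, 78.8]
ee_rot: [-0.0, 0.533, 0.846, -0.0]
force: [-0.1, -0.0, -0.2]
grip_width: 0.772
```

move_arm:
  motion:
    - {"offset":[0.0,0.0,0.0],"angular":[0,0,10.0],"jaw":0.066}
    - {"offset":[0.0,0.0,0.0],"angular":[0,0,20.0],"jaw":0.066}
    - {"offset":[0.0,0.0,0.0],"angular":[0,0,30.0],"jaw":0.066}
    - {"offset":[0.0,0.0,0.055],"angular":[0,0,30.0],"jaw":0.066}
    - {"offset":[0.0,0.0,0.055],"angular":[0,0,30.0],"jaw":0.066}

```text
time_s: 39.5
eef_pos: [494.0, 335.3, 20.8]
ee_rot: [-0.001, 0.732, 0.682, -0.004]
force: [0.8, 0.3, 0.6]
grip_width: 0.776
```

move_arm:
  motion:
    - {"offset":[0.0,0.0,0.0],"angular":[0,0,0],"jaw":0.03}
    - {"offset":[0.0,0.0,0.0],"angular":[0,0,0],"jaw":0.03}
    - {"offset":[0.0,0.0,0.0],"angular":[0,0,0],"jaw":0.03}
    - {"offset":[0.0,0.0,0.0],"angular":[0,0,0],"jaw":0.03}
  squeeze: 60

```text
time_s: 40.0
eef_pos: [497.4, 336.9, 26.2]
ee_rot: [0.001, 0.732, 0.682, 0.002]
force: [-1.7, -0.6, 7.0]
grip_width: 0.458
```

Run:
```python
from tin import *
chk(); place('a',137,3.1,dz=3)
```

```text
t 40.0 pos [497.4 336.9  26.2] phi -4.0 cmd [496.2 336.3  23.9  -4. ] F [-1.7 -0.6  7. ] grip 39.1 q [0.4  0.67 1.46 0.   1.01 0.47]
[{"offset": [0.0, 0.0, -0.043], "angular": [0, 0, -0.0], "jaw": 0.03}, {"offset": [0.0, 0.0, -0.086], "angular": [0, 0, -0.0], "jaw": 0.03}, {"offset": [0.0, 0.0, -0.129], "angular": [0, 0, -0.0], "jaw": 0.03}, {"offset": [0.0, 0.0, -0.172], "angular": [0, 0, -0.0], "jaw": 0.03}, {"offset": [-0.032, 0.029, -0.172], "angular": [0, 0, -1.4], "jaw": 0.03}]
[{"offset": [-0.032, 0.029, 0.0], "angular": [0, 0, -1.4], "jaw": 0.03}, {"offset": [-0.064, 0.058, 0.0], "angular": [0, 0, -2.9], "jaw": 0.03}, {"offset": [-0.097, 0.086, 0.0], "angular": [0, 0, -4.3], "jaw": 0.03}, {"offset": [-0.129, 0.115, 0.0], "angular": [0, 0, -5.7], "jaw": 0.03}, {"offset": [-0.129, 0.115, 0.0], "angular": [0, 0, -5.7], "jaw": 0.03}]
[{"offset": [0.0, 0.0, 0.0], "angular": [0, 0, -0.0], "jaw": 0.03}, {"offset": [0.0, 0.0, 0.038], "angular": [0, 0, -0.0], "jaw": 0.03}, {"offset": [0.0, 0.0, 0.077], "angular": [0, 0, -0.0], "jaw": 0.03}, {"offset": [0.0, 0.0, 0.084], "angular": [0, 0, -0.0], "jaw": 0.03}, {"offset": [0.0, 0.0, 0.091], "angular": [0, 0, -0.0], "jaw": 0.03}]
[{"offset": [0.0, 0.0, 0.008], "angular": [0, 0, -0.0], "jaw": 0.03}, {"offset": [0.0, 0.0, 0.015], "angular": [0, 0, -0.0], "jaw": 0.03}, {"offset": [0.0, 0.0, 0.022], "angular": [0, 0, -0.0], "jaw": 0.03}, {"offset": [0.0, 0.0, 0.022], "angular": [0, 0, -0.0], "jaw": 0.03}, {"offset": [0.0, 0.0, 0.022], "angular": [0, 0, -0.0], "jaw": 0.03}]
end [632.  168.3  82.9   3.1] 20
```

move_arm:
  motion:
    - {"offset":[0.0,0.0,-0.043],"angular":[0,0,0],"jaw":0.03}
    - {"offset":[0.0,0.0,-0.086],"angular":[0,0,0],"jaw":0.03}
    - {"offset":[0.0,0.0,-0.129],"angular":[0,0,0],"jaw":0.03}
    - {"offset":[0.0,0.0,-0.172],"angular":[0,0,0],"jaw":0.03}
    - {"offset":[-0.032,0.029,-0.172],"angular":[0,0,-1.4],"jaw":0.03}

```text
time_s: 40.62
eef_pos: [523.6, 304.2, 201.0]
ee_rot: [0.002, 0.722, 0.692, 0.004]
force: [0.7, -0.1, -1.7]
grip_width: 0.457
```

move_arm:
  motion:
    - {"offset":[-0.032,0.029,0.0],"angular":[0,0,-1.4],"jaw":0.03}
    - {"offset":[-0.064,0.058,0.0],"angular":[0,0,-2.9],"jaw":0.03}
    - {"offset":[-0.097,0.086,0.0],"angular":[0,0,-4.3],"jaw":0.03}
    - {"offset":[-0.129,0.115,0.0],"angular":[0,0,-5.7],"jaw":0.03}
    - {"offset":[-0.129,0.115,0.0],"angular":[0,0,-5.7],"jaw":0.03}

```text
time_s: 41.25
eef_pos: [633.2, 165.7, 196.2]
ee_rot: [0.0, 0.689, 0.725, 0.0]
force: [-0.4, 0.4, -2.2]
grip_width: 0.455
```

Run:
```python
from look import *
chk()
s=cap('side')
h=cv2.cvtColor(s['img'],cv2.COLOR_RGB2HSV)
g=[632,168.3];P=proj(s,[[*g,172],[*g,247]]);print('tin bottom/top proj',P)
m=cv2.inRange(h,(105,60,30),(125,255,255));x0,y0=int(P[0,0])-30,int(P[1,1])-20
n,_,sta,cen=cv2.connectedComponentsWithStats(m[y0:y0+75,x0:x0+60])
for i in range(1,n):
    if sta[i,4]>20: print(sta[i,:5]+[x0,y0,0,0,0],cen[i].round(1)+[x0,y0])
cv2.imwrite('pics/b1.png',cv2.resize(s['img'][60:240,190:370],None,fx=3,fy=3,interpolation=cv2.INTER_CUBIC)[:,:,::-1])
```

```text
t 41.25 pos [633.2 165.7 196.2] phi 2.9 cmd [632.  168.3  82.9   3.1] F [-0.4  0.4 -2.2] grip 38.9 q [ 0.08  0.62  1.07 -0.    1.45  0.03]
tin bottom/top proj [[265.4399218  160.96001134]
 [265.53264643 137.55738841]]
[261 144  15  10  99] [268.3 148.5]
[235 157  42  35 955] [256.3 177.3]
```

Tin still held at the expected height (top band row 148.5 vs predicted ~149). Lowering and releasing.

move_arm:
  motion:
    - {"offset":[0.0,0.0,0.0],"angular":[0,0,0],"jaw":0.03}
    - {"offset":[0.0,0.0,0.038],"angular":[0,0,0],"jaw":0.03}
    - {"offset":[0.0,0.0,0.077],"angular":[0,0,0],"jaw":0.03}
    - {"offset":[0.0,0.0,0.084],"angular":[0,0,0],"jaw":0.03}
    - {"offset":[0.0,0.0,0.091],"angular":[0,0,0],"jaw":0.03}

```text
time_s: 41.92
eef_pos: [632.5, 168.9, 106.4]
ee_rot: [0.001, 0.688, 0.726, 0.001]
force: [0.2, 0.2, -0.9]
grip_width: 0.456
```

move_arm:
  motion:
    - {"offset":[0.0,0.0,0.008],"angular":[0,0,0],"jaw":0.03}
    - {"offset":[0.0,0.0,0.015],"angular":[0,0,0],"jaw":0.03}
    - {"offset":[0.0,0.0,0.022],"angular":[0,0,0],"jaw":0.03}
    - {"offset":[0.0,0.0,0.022],"angular":[0,0,0],"jaw":0.03}
    - {"offset":[0.0,0.0,0.022],"angular":[0,0,0],"jaw":0.03}

```text
time_s: 42.55
eef_pos: [632.0, 168.2, 83.0]
ee_rot: [0.0, 0.688, 0.726, 0.0]
force: [-0.6, -0.3, -0.8]
grip_width: 0.457
```

move_arm:
  motion:
    - {"offset":[0.0,0.0,0],"angular":[0,0,0],"jaw":0.052}
    - {"offset":[0.0,0.0,0],"angular":[0,0,0],"jaw":0.052}
    - {"offset":[0.0,0.0,0],"angular":[0,0,0],"jaw":0.052}
    - {"offset":[0.0,0.0,-0.04],"angular":[0,0,0],"jaw":0.052}
    - {"offset":[0.0,0.0,-0.09],"angular":[0,0,0],"jaw":0.052}

```text
time_s: 43.18
eef_pos: [631.4, 168.1, 173.2]
ee_rot: [-0.001, 0.688, 0.726, -0.001]
force: [1.0, 0.9, 0.4]
grip_width: 0.607
```

Run:
```python
from tin import *
x,y,z,f=st();json.dump([x,y,z+90,f],open('st.json','w'));chk()
x,y,z,f=st()
# side lid of green
s=cap('side');a=cv2.imread('pics/side0.png')[:,:,::-1]
for im in(a,s['img']):
    h=cv2.cvtColor(im[145:200,215:265].copy(),cv2.COLOR_RGB2HSV);m=cv2.inRange(h,(60,120,30),(85,255,255))
    n,_,sta,cen=cv2.connectedComponentsWithStats(m);print([(int(sta[i,4]),*np.round(cen[i]+[215,145],1)) for i in range(1,n) if sta[i,4]>8])
print('--hover green')
gx,gy=611,313; g=G-ZB; tx,ty=560,345
plan([(x,y,225,f,66),(gx,gy,225,-5,66)],vmax=55)
print('--desc, squeeze, drag, release')
plan([(gx,gy,g,-5,66),(gx,gy,g,-5,66,1),(gx,gy,g,-5,30,4),(gx,gy,g+4,-5,30,1),(tx,ty,g+4,-5,30,4),(tx,ty,g+1,-5,30,2),(tx,ty,g+1,-5,66,3),
 (tx,ty,g+55,-5,66),(tx,ty,g+55,85,66),(tx,ty,g,85,66),(tx,ty,g,85,66,1),(tx,ty,g,85,30,4)],vmax=50)
```

```text
t 43.17 pos [631.4 168.1 173.2] phi 3.0 cmd [632.  168.3 172.9   3.1] F [1.  0.9 0.4] grip 51.9 q [0.08 0.63 1.11 0.   1.4  0.03]
[(16, np.float64(233.2), np.float64(171.7)), (38, np.float64(242.9), np.float64(172.6)), (19, np.float64(241.7), np.float64(185.7))]
[(10, np.float64(232.8), np.float64(170.2))]
--hover green
[{"offset": [0.0, 0.0, -0.044], "angular": [0, 0, -0.0], "jaw": 0.066}, {"offset": [0.049, -0.004, -0.044], "angular": [0, 0, 2.7], "jaw": 0.066}, {"offset": [0.097, -0.009, -0.044], "angular": [0, 0, 5.4], "jaw": 0.066}, {"offset": [0.146, -0.013, -0.044], "angular": [0, 0, 8.1], "jaw": 0.066}]
end [611.1 313.4 216.9  -5. ] 4
--desc, squeeze, drag, release
[{"offset": [0.0, 0.0, 0.048], "angular": [0, 0, -0.0], "jaw": 0.066}, {"offset": [0.0, 0.0, 0.096], "angular": [0, 0, -0.0], "jaw": 0.066}, {"offset": [0.0, 0.0, 0.145], "angular": [0, 0, -0.0], "jaw": 0.066}, {"offset": [0.0, 0.0, 0.193], "angular": [0, 0, -0.0], "jaw": 0.066}, {"offset": [0.0, 0.0, 0.193], "angular": [0, 0, -0.0], "jaw": 0.066}]
[{"offset": [0.0, 0.0, 0.0], "angular": [0, 0, -0.0], "jaw": 0.03},
[... 1506 characters left out ...]
.0], "angular": [0, 0, -30.0], "jaw": 0.066}, {"offset": [0.0, 0.0, 0.0], "angular": [0, 0, -40.0], "jaw": 0.066}, {"offset": [0.0, 0.0, 0.0], "angular": [0, 0, -50.0], "jaw": 0.066}]
[{"offset": [0.0, 0.0, 0.027], "angular": [0, 0, -0.0], "jaw": 0.066}, {"offset": [0.0, 0.0, 0.055], "angular": [0, 0, -0.0], "jaw": 0.066}, {"offset": [0.0, 0.0, 0.055], "angular": [0, 0, -0.0], "jaw": 0.066}, {"offset": [0.0, 0.0, 0.055], "angular": [0, 0, -0.0], "jaw": 0.03}, {"offset": [0.0, 0.0, 0.055], "angular": [0, 0, -0.0], "jaw": 0.03}]
[{"offset": [0.0, 0.0, 0.0], "angular": [0, 0, -0.0], "jaw": 0.03}, {"offset": [0.0, 0.0, 0.0], "angular": [0, 0, -0.0], "jaw": 0.03}]
end [559.6 345.   23.9  85. ] 37
```

Run:
```python
from look import *
c=cap('top');tins(c,None)
for dy in(65,137):
    (x,y),_=leaf('a',1.7,-36,dy);print('expected lid px',proj(c,[x,y,131])[0])
cv2.imwrite('pics/top5.png',cv2.resize(c['img'][170:290,110:260],None,fx=3.5,fy=3.5,interpolation=cv2.INTER_CUBIC)[:,:,::-1])
```

```text
px [342.1 243.8] xy [ 545.6 -167.1] yaw -5.5
expected lid px [210.16965584 233.18241612]
expected lid px [209.97617751 204.81977244]
```

View pics/top5.png

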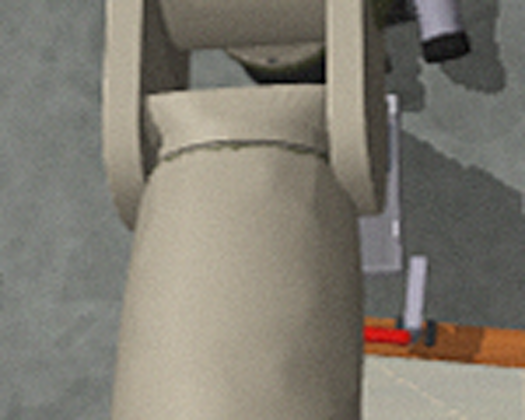

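The arm hides the green tin (it would be near (161,164) here). I'll move aside and look again.

Run:
```python
from tin import *
json.dump([632,168.3,172.9,3.1],open('st.json','w'))
plan([(632,168.3,225,3.1,66),(560,0,225,3.1,66)])
```

```text
[{"offset": [0.0, 0.0, -0.044], "angular": [0, 0, -0.0], "jaw": 0.066}, {"offset": [-0.041, -0.02, -0.044], "angular": [0, 0, -0.0], "jaw": 0.066}, {"offset": [-0.082, -0.04, -0.044], "angular": [0, 0, -0.0], "jaw": 0.066}, {"offset": [-0.123, -0.061, -0.044], "angular": [0, 0, -0.0], "jaw": 0.066}, {"offset": [-0.164, -0.081, -0.044], "angular": [0, 0, -0.0], "jaw": 0.066}]
end [5.600e+02 2.000e-01 2.169e+02 3.100e+00] 5
```

move_arm:
  motion:
    - {"offset":[0.0,0.0,-0.044],"angular":[0,0,0],"jaw":0.066}
    - {"offset":[-0.041,-0.02,-0.044],"angular":[0,0,0],"jaw":0.066}
    - {"offset":[-0.082,-0.04,-0.044],"angular":[0,0,0],"jaw":0.066}
    - {"offset":[-0.123,-0.061,-0.044],"angular":[0,0,0],"jaw":0.066}
    - {"offset":[-0.164,-0.081,-0.044],"angular":[0,0,0],"jaw":0.066}
  squeeze: 20

```text
time_s: 43.9
eef_pos: [558.9, -1.1, 216.6]
ee_rot: [-0.0, 0.688, 0.726, -0.0]
force: [0.6, 1.1, 0.2]
grip_width: 0.773
```

Run:
```python
from tin import *
chk()
c=cap('top');tins(c,None)
for dy in(137,):
    (x,y),_=leaf('a',1.7,-36,dy);print('expected lid px',proj(c,[x,y,131])[0])
m=cv2.inRange(c['img'],(150,140,150),(255,255,255))[185:250,130:235]
n,_,sta,cen=cv2.connectedComponentsWithStats(m);print([(int(sta[i,4]),*np.round(cen[i]+[130,185],1)) for i in range(1,n) if sta[i,4]>15])
cv2.imwrite('pics/top6.png',cv2.resize(c['img'][180:270,125:265],None,fx=4,fy=4,interpolation=cv2.INTER_CUBIC)[:,:,::-1])
```

```text
t 43.9 pos [558.9  -1.1 216.6] phi 3.1 cmd [5.600e+02 2.000e-01 2.169e+02 3.100e+00] F [0.6 1.1 0.2] grip 66.0 q [-0.21  0.38  1.38 -0.    1.38 -0.26]
px [341.5 243.5] xy [ 547.9 -167.2] yaw 0.7
px [250. 238.] xy [557.   75.6] yaw 0.7
px [156.2 216.8] xy [612.5 315.6] yaw -3.3
px [209.5 205. ] xy [645.4 178.3] yaw 0.7
expected lid px [209.97617751 204.81977244]
[(199, np.float64(209.5), np.float64(205.1)), (192, np.float64(156.3), np.float64(216.7)), (22, np.float64(232.3), np.float64(216.4)), (33, np.float64(226.9), np.float64(235.7))]
```

Blue tin's lid is exactly where expected (209.5,205); green has not moved. Now the green tin.

Run:
```python
from tin import *
x,y,z,f=st()
gx,gy=612,315; g=G-ZB; tx,ty=560,345
plan([(x,y,240,f,66,1),(gx,gy,240,-4,66),(gx,gy,g,-4,66),(gx,gy,g,-4,66,1),(gx,gy,g,-4,30,4)],vmax=55)
```

```text
[{"offset": [0.0, 0.0, -0.015], "angular": [0, 0, -0.0], "jaw": 0.066}, {"offset": [0.052, 0.011, -0.015], "angular": [0, 0, 1.2], "jaw": 0.066}, {"offset": [0.104, 0.023, -0.015], "angular": [0, 0, 2.4], "jaw": 0.066}, {"offset": [0.156, 0.034, -0.015], "angular": [0, 0, 3.5], "jaw": 0.066}, {"offset": [0.208, 0.046, -0.015], "angular": [0, 0, 4.7], "jaw": 0.066}]
[{"offset": [0.052, 0.007, 0.0], "angular": [0, 0, 1.2], "jaw": 0.066}, {"offset": [0.105, 0.014, 0.0], "angular": [0, 0, 2.4], "jaw": 0.066}, {"offset": [0.105, 0.014, 0.052], "angular": [0, 0, 2.4], "jaw": 0.066}, {"offset": [0.105, 0.014, 0.104], "angular": [0, 0, 2.4], "jaw": 0.066}, {"offset": [0.105, 0.014, 0.156], "angular": [0, 0, 2.4], "jaw": 0.066}]
[{"offset": [0.0, 0.0, 0.052], "angular": [0, 0, -0.0], "jaw": 0.066}, {"offset": [0.0, 0.0, 0.052], "angular": [0, 0, -0.0], "jaw": 0.066}, {"offset": [0.0, 0.0, 0.052], "angular": [0, 0, -0.0], "jaw": 0.03}, {"offset": [0.0, 0.0, 0.052], "angular": [0, 0, -0.0], "jaw": 0.03}, {"offset": [0.0, 0.0, 0.052], "angular": [0, 0, -0.0], "jaw": 0.03}]
[{"offset": [0.0, 0.0, 0.0], "angular": [0, 0, -0.0], "jaw": 0.03}]
end [611.6 314.9  23.9  -4. ] 16
```

move_arm:
  motion:
    - {"offset":[0.0,0.0,-0.015],"angular":[0,0,0],"jaw":0.066}
    - {"offset":[0.052,0.011,-0.015],"angular":[0,0,1.2],"jaw":0.066}
    - {"offset":[0.104,0.023,-0.015],"angular":[0,0,2.4],"jaw":0.066}
    - {"offset":[0.156,0.034,-0.015],"angular":[0,0,3.5],"jaw":0.066}
    - {"offset":[0.208,0.046,-0.015],"angular":[0,0,4.7],"jaw":0.066}

```text
time_s: 44.58
eef_pos: [594.8, 213.4, 232.7]
ee_rot: [0.0, 0.717, 0.697, 0.001]
force: [-0.1, -0.3, 0.5]
grip_width: 0.774
```

move_arm:
  motion:
    - {"offset":[0.052,0.007,0.0],"angular":[0,0,1.2],"jaw":0.066}
    - {"offset":[0.105,0.014,0.0],"angular":[0,0,2.4],"jaw":0.066}
    - {"offset":[0.105,0.014,0.052],"angular":[0,0,2.4],"jaw":0.066}
    - {"offset":[0.105,0.014,0.104],"angular":[0,0,2.4],"jaw":0.066}
    - {"offset":[0.105,0.014,0.156],"angular":[0,0,2.4],"jaw":0.066}

```text
time_s: 45.2
eef_pos: [611.4, 316.5, 74.9]
ee_rot: [0.0, 0.731, 0.682, 0.001]
force: [1.3, -1.1, -0.2]
grip_width: 0.773
```

move_arm:
  motion:
    - {"offset":[0.0,0.0,0.052],"angular":[0,0,0],"jaw":0.066}
    - {"offset":[0.0,0.0,0.052],"angular":[0,0,0],"jaw":0.066}
    - {"offset":[0.0,0.0,0.052],"angular":[0,0,0],"jaw":0.03}
    - {"offset":[0.0,0.0,0.052],"angular":[0,0,0],"jaw":0.03}
    - {"offset":[0.0,0.0,0.052],"angular":[0,0,0],"jaw":0.03}
  squeeze: 30

```text
time_s: 45.82
eef_pos: [612.9, 315.8, 27.3]
ee_rot: [0.001, 0.732, 0.682, 0.002]
force: [-1.9, 1.7, 7.1]
grip_width: 0.471
```

move_arm:
  motion:
    - {"offset":[0.0,0.0,0.0],"angular":[0,0,0],"jaw":0.03}

```text
time_s: 45.95
eef_pos: [612.9, 315.8, 27.3]
ee_rot: [0.001, 0.732, 0.682, 0.002]
force: [-1.5, 1.7, 7.2]
grip_width: 0.471
```

Run:
```python
from tin import *
chk()
gx,gy=612,315; g=G-ZB; tx,ty=560,345
plan([(gx,gy,g+4,-4,30,1),(tx,ty,g+4,-4,30,5),(tx,ty,g,-4,30,2),(tx,ty,g,-4,66,3),
 (tx,ty,g+55,-4,66),(tx,ty,g+55,86,66),(tx,ty,g,86,66),(tx,ty,g,86,66,2),(tx,ty,g,86,30,4)],vmax=60)
```

```text
t 45.95 pos [612.9 315.8  27.3] phi -4.0 cmd [611.6 314.9  23.9  -4. ] F [-1.5  1.7  7.2] grip 40.2 q [0.31 0.84 1.13 0.   1.17 0.38]
[{"offset": [0.0, 0.0, -0.004], "angular": [0, 0, -0.0], "jaw": 0.03}, {"offset": [0.005, -0.01, -0.004], "angular": [0, 0, -0.0], "jaw": 0.03}, {"offset": [0.011, -0.021, -0.004], "angular": [0, 0, -0.0], "jaw": 0.03}, {"offset": [0.016, -0.032, -0.004], "angular": [0, 0, -0.0], "jaw": 0.03}, {"offset": [0.021, -0.043, -0.004], "angular": [0, 0, -0.0], "jaw": 0.03}]
[{"offset": [0.005, -0.011, 0.0], "angular": [0, 0, -0.0], "jaw": 0.03}, {"offset": [0.005, -0.011, 0.002], "angular": [0, 0, -0.0], "jaw": 0.03}, {"offset": [0.005, -0.011, 0.004], "angular": [0, 0, -0.0], "jaw": 0.03}, {"offset": [0.005, -0.011, 0.004], "angular": [0, 0, -0.0], "jaw": 0.066}, {"offset": [0.005, -0.011, 0.004], "angular": [0, 0, -0.0], "jaw": 0.066}]
[{"offset": [0.0, 0.0, 0.0], "angular": [0, 0, -0.0], "jaw": 0.066}, {"offset": [0.0, 0.0, -0.055], "angular": [0, 0, -0.0], "jaw": 0.066}, {"offset": [0.0, 0.0, -0.055], "angular": [0, 0, -10.0], "jaw": 0.066}, {"offset": [0
[... 374 characters left out ...]
 "angular": [0, 0, -40.0], "jaw": 0.066}, {"offset": [0.0, 0.001, 0.0], "angular": [0, 0, -50.0], "jaw": 0.066}]
[{"offset": [0.0, 0.0, 0.0], "angular": [0, 0, -10.0], "jaw": 0.066}, {"offset": [0.0, 0.0, 0.055], "angular": [0, 0, -10.0], "jaw": 0.066}, {"offset": [0.0, 0.0, 0.055], "angular": [0, 0, -10.0], "jaw": 0.066}, {"offset": [0.0, 0.0, 0.055], "angular": [0, 0, -10.0], "jaw": 0.066}, {"offset": [0.0, 0.0, 0.055], "angular": [0, 0, -10.0], "jaw": 0.03}]
[{"offset": [0.0, 0.0, 0.0], "angular": [0, 0, -0.0], "jaw": 0.03}, {"offset": [0.0, 0.0, 0.0], "angular": [0, 0, -0.0], "jaw": 0.03}, {"offset": [0.0, 0.0, 0.0], "angular": [0, 0, -0.0], "jaw": 0.03}]
end [560.4 345.1  23.9  86. ] 28
```

move_arm:
  motion:
    - {"offset":[0.0,0.0,-0.008],"angular":[0,0,0],"jaw":0.03}
    - {"offset":[0.005,-0.01,-0.008],"angular":[0,0,0],"jaw":0.03}
    - {"offset":[0.011,-0.021,-0.008],"angular":[0,0,0],"jaw":0.03}
    - {"offset":[0.016,-0.032,-0.008],"angular":[0,0,0],"jaw":0.03}
    - {"offset":[0.021,-0.043,-0.008],"angular":[0,0,0],"jaw":0.03}

```text
time_s: 46.58
eef_pos: [569.2, 339.4, 31.7]
ee_rot: [-0.0, 0.732, 0.682, -0.0]
force: [-0.6, 1.3, -1.3]
grip_width: 0.475
```

move_arm:
  motion:
    - {"offset":[0.005,-0.011,0.0],"angular":[0,0,0],"jaw":0.03}
    - {"offset":[0.005,-0.011,0.003],"angular":[0,0,0],"jaw":0.03}
    - {"offset":[0.005,-0.011,0.006],"angular":[0,0,0],"jaw":0.03}
    - {"offset":[0.005,-0.011,0.006],"angular":[0,0,0],"jaw":0.066}
    - {"offset":[0.005,-0.011,0.008],"angular":[0,0,0],"jaw":0.066}

```text
time_s: 47.2
eef_pos: [560.1, 344.4, 23.8]
ee_rot: [0.0, 0.732, 0.682, 0.0]
force: [0.0, 0.2, 0.6]
grip_width: 0.771
```

move_arm:
  motion:
    - {"offset":[0.0,0.0,0.0],"angular":[0,0,0],"jaw":0.066}
    - {"offset":[0.0,0.0,-0.055],"angular":[0,0,0],"jaw":0.066}
    - {"offset":[0.0,0.0,-0.055],"angular":[0,0,-10.0],"jaw":0.066}
    - {"offset":[0.0,0.0,-0.055],"angular":[0,0,-20.0],"jaw":0.066}
    - {"offset":[0.0,0.0,-0.055],"angular":[0,0,-30.0],"jaw":0.066}

```text
time_s: 47.82
eef_pos: [559.7, 344.5, 78.8]
ee_rot: [-0.0, 0.528, 0.849, -0.0]
force: [-0.5, -0.4, 0.7]
grip_width: 0.778
```

move_arm:
  motion:
    - {"offset":[0.0,0.001,0.0],"angular":[0,0,-10.0],"jaw":0.066}
    - {"offset":[0.0,0.001,0.0],"angular":[0,0,-20.0],"jaw":0.066}
    - {"offset":[0.0,0.001,0.0],"angular":[0,0,-30.0],"jaw":0.066}
    - {"offset":[0.0,0.001,0.0],"angular":[0,0,-40.0],"jaw":0.066}
    - {"offset":[0.0,0.001,0.0],"angular":[0,0,-50.0],"jaw":0.066}

```text
time_s: 48.45
eef_pos: [560.6, 344.9, 78.7]
ee_rot: [-0.0, 0.12, 0.993, -0.0]
force: [1.1, -0.3, 0.2]
grip_width: 0.774
```

move_arm:
  motion:
    - {"offset":[0.0,0.0,0.0],"angular":[0,0,-10.0],"jaw":0.066}
    - {"offset":[0.0,0.0,0.055],"angular":[0,0,-10.0],"jaw":0.066}
    - {"offset":[0.0,0.0,0.055],"angular":[0,0,-10.0],"jaw":0.066}
    - {"offset":[0.0,0.0,0.055],"angular":[0,0,-10.0],"jaw":0.066}
    - {"offset":[0.0,0.0,0.055],"angular":[0,0,-10.0],"jaw":0.03}
  squeeze: 60

```text
time_s: 49.08
eef_pos: [561.6, 345.5, 26.1]
ee_rot: [0.002, 0.035, 0.999, 0.001]
force: [-0.1, 0.6, -0.8]
grip_width: 0.576
```

move_arm:
  motion:
    - {"offset":[0.0,0.0,0.0],"angular":[0,0,0],"jaw":0.03}
    - {"offset":[0.0,0.0,0.0],"angular":[0,0,0],"jaw":0.03}
    - {"offset":[0.0,0.0,0.0],"angular":[0,0,0],"jaw":0.03}

```text
time_s: 49.45
eef_pos: [561.5, 345.1, 26.1]
ee_rot: [0.001, 0.035, 0.999, 0.0]
force: [-0.3, -1.9, 7.1]
grip_width: 0.464
```

Run:
```python
from tin import *
chk(); place('a',65,3.1,dz=3)
```

```text
t 49.45 pos [561.5 345.1  26.1] phi 85.9 cmd [560.4 345.1  23.9  86. ] F [-0.3 -1.9  7.1] grip 39.6 q [ 0.37  0.78  1.25 -0.    1.11 -1.13]
[{"offset": [0.0, 0.0, -0.043], "angular": [0, 0, -0.0], "jaw": 0.03}, {"offset": [0.0, 0.0, -0.086], "angular": [0, 0, -0.0], "jaw": 0.03}, {"offset": [0.0, 0.0, -0.129], "angular": [0, 0, -0.0], "jaw": 0.03}, {"offset": [0.0, 0.0, -0.172], "angular": [0, 0, -0.0], "jaw": 0.03}, {"offset": [-0.001, -0.015, -0.172], "angular": [0, 0, 6.9], "jaw": 0.03}]
[{"offset": [-0.003, -0.015, 0.0], "angular": [0, 0, 6.9], "jaw": 0.03}, {"offset": [-0.006, -0.03, 0.0], "angular": [0, 0, 13.8], "jaw": 0.03}, {"offset": [-0.008, -0.044, 0.0], "angular": [0, 0, 20.7], "jaw": 0.03}, {"offset": [-0.011, -0.059, 0.0], "angular": [0, 0, 27.6], "jaw": 0.03}, {"offset": [-0.014, -0.074, 0.0], "angular": [0, 0, 34.6], "jaw": 0.03}]
[{"offset": [-0.011, -0.011, 0.0], "angular": [0, 0, 6.9], "jaw": 0.03}, {"offset": [-0.022, -0.021, 0.0], "angular": [0, 0, 13.8], "jaw": 0.03}, {"offset": [-0.032, -0.032, 0.0], "angular": [0, 0, 20.7], "jaw": 0.03}, {"offset": [-0.043, -
[... 303 characters left out ...]
 "angular": [0, 0, 6.9], "jaw": 0.03}, {"offset": [-0.015, -0.003, 0.038], "angular": [0, 0, 6.9], "jaw": 0.03}, {"offset": [-0.015, -0.003, 0.077], "angular": [0, 0, 6.9], "jaw": 0.03}]
[{"offset": [0.0, 0.0, 0.007], "angular": [0, 0, -0.0], "jaw": 0.03}, {"offset": [0.0, 0.0, 0.014], "angular": [0, 0, -0.0], "jaw": 0.03}, {"offset": [0.0, 0.0, 0.022], "angular": [0, 0, -0.0], "jaw": 0.03}, {"offset": [0.0, 0.0, 0.029], "angular": [0, 0, -0.0], "jaw": 0.03}, {"offset": [0.0, 0.0, 0.036], "angular": [0, 0, -0.0], "jaw": 0.03}]
[{"offset": [0.0, 0.0, 0.0], "angular": [0, 0, -0.0], "jaw": 0.03}, {"offset": [0.0, 0.0, 0.0], "angular": [0, 0, -0.0], "jaw": 0.03}]
end [559.8 163.8  82.9   3.1] 27
```

move_arm:
  motion:
    - {"offset":[0.0,0.0,-0.043],"angular":[0,0,0],"jaw":0.03}
    - {"offset":[0.0,0.0,-0.086],"angular":[0,0,0],"jaw":0.03}
    - {"offset":[0.0,0.0,-0.129],"angular":[0,0,0],"jaw":0.03}
    - {"offset":[0.0,0.0,-0.172],"angular":[0,0,0],"jaw":0.03}
    - {"offset":[-0.001,-0.015,-0.172],"angular":[0,0,6.9],"jaw":0.03}

```text
time_s: 50.08
eef_pos: [561.5, 331.0, 200.7]
ee_rot: [0.004, 0.096, 0.995, 0.002]
force: [0.3, -0.1, -3.0]
grip_width: 0.462
```

move_arm:
  motion:
    - {"offset":[-0.003,-0.015,0.0],"angular":[0,0,6.9],"jaw":0.03}
    - {"offset":[-0.006,-0.03,0.0],"angular":[0,0,13.8],"jaw":0.03}
    - {"offset":[-0.008,-0.044,0.0],"angular":[0,0,20.7],"jaw":0.03}
    - {"offset":[-0.011,-0.059,0.0],"angular":[0,0,27.6],"jaw":0.03}
    - {"offset":[-0.014,-0.074,0.0],"angular":[0,0,34.6],"jaw":0.03}

```text
time_s: 50.7
eef_pos: [560.1, 254.2, 196.7]
ee_rot: [0.0, 0.389, 0.921, 0.0]
force: [1.1, -0.5, -1.3]
grip_width: 0.466
```

move_arm:
  motion:
    - {"offset":[-0.011,-0.011,0.0],"angular":[0,0,6.9],"jaw":0.03}
    - {"offset":[-0.022,-0.021,0.0],"angular":[0,0,13.8],"jaw":0.03}
    - {"offset":[-0.032,-0.032,0.0],"angular":[0,0,20.7],"jaw":0.03}
    - {"offset":[-0.043,-0.042,0.0],"angular":[0,0,27.6],"jaw":0.03}
    - {"offset":[-0.054,-0.053,0.0],"angular":[0,0,34.5],"jaw":0.03}

```text
time_s: 51.32
eef_pos: [560.1, 178.6, 196.6]
ee_rot: [0.0, 0.645, 0.765, 0.0]
force: [0.1, 0.6, -1.8]
grip_width: 0.464
```

move_arm:
  motion:
    - {"offset":[-0.015,-0.003,0.0],"angular":[0,0,6.9],"jaw":0.03}
    - {"offset":[-0.015,-0.003,0.0],"angular":[0,0,6.9],"jaw":0.03}
    - {"offset":[-0.015,-0.003,0.0],"angular":[0,0,6.9],"jaw":0.03}

```text
time_s: 51.7
eef_pos: [559.8, 164.2, 196.3]
ee_rot: [0.0, 0.687, 0.727, 0.0]
force: [-0.1, -0.9, -3.0]
grip_width: 0.465
```

Run:
```python
from look import *
chk()
s=cap('side')
g=[559.8,163.8];P=proj(s,[[*g,172],[*g,247]]);print('tin bottom/top proj',P)
h=cv2.cvtColor(s['img'],cv2.COLOR_RGB2HSV)
m=cv2.inRange(h,(60,100,30),(85,255,255))[100:230,200:300]
n,_,sta,cen=cv2.connectedComponentsWithStats(m);print([(int(sta[i,4]),*np.round(cen[i]+[200,100],1)) for i in range(1,n) if sta[i,4]>8])
cv2.imwrite('pics/g1.png',cv2.resize(s['img'][60:240,170:350],None,fx=3,fy=3,interpolation=cv2.INTER_CUBIC)[:,:,::-1])
```

```text
t 51.7 pos [559.8 164.2 196.3] phi 3.2 cmd [559.8 163.8  82.9   3.1] F [-0.1 -0.9 -3. ] grip 39.7 q [0.08 0.45 1.33 0.   1.35 0.03]
tin bottom/top proj [[242.02445903 168.04540958]
 [241.22698073 144.39682387]]
[(98, np.float64(242.5), np.float64(154.4)), (64, np.float64(240.3), np.float64(168.9))]
```

View pics/g1.png

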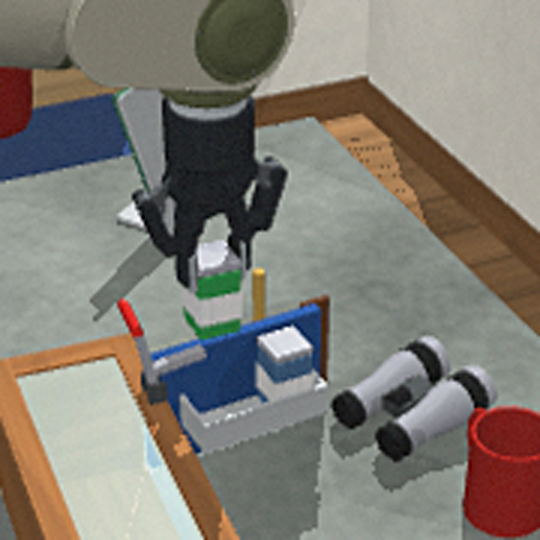

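Green tin held upright (bands at (240,154)/(240,169) full-image, as predicted), blue tin stands in the rack at (285,360) in this crop, lever nose at (205,352) is clear. Lowering.

move_arm:
  motion:
    - {"offset":[0,0,0.038],"angular":[0,0,0],"jaw":0.03}
    - {"offset":[0,0,0.077],"angular":[0,0,0],"jaw":0.03}
    - {"offset":[0,0,0.085],"angular":[0,0,0],"jaw":0.03}
    - {"offset":[0,0,0.092],"angular":[0,0,0],"jaw":0.03}
    - {"offset":[0,0,0.1],"angular":[0,0,0],"jaw":0.03}

```text
time_s: 52.38
eef_pos: [560.5, 163.9, 96.8]
ee_rot: [0.001, 0.688, 0.726, 0.001]
force: [-1.0, 0.4, -1.9]
grip_width: 0.464
```

move_arm:
  motion:
    - {"offset":[0,0,0.007],"angular":[0,0,0],"jaw":0.03}
    - {"offset":[0,0,0.013],"angular":[0,0,0],"jaw":0.03}
    - {"offset":[0,0,0.013],"angular":[0,0,0],"jaw":0.03}
    - {"offset":[0,0,0.013],"angular":[0,0,0],"jaw":0.03}

```text
time_s: 52.88
eef_pos: [559.9, 163.7, 83.1]
ee_rot: [0.0, 0.688, 0.726, 0.0]
force: [-0.3, -0.4, -2.0]
grip_width: 0.466
```

move_arm:
  motion:
    - {"offset":[0.0,0.0,0],"angular":[0,0,0],"jaw":0.052}
    - {"offset":[0.0,0.0,0],"angular":[0,0,0],"jaw":0.052}
    - {"offset":[0.0,0.0,0],"angular":[0,0,0],"jaw":0.052}
    - {"offset":[0.0,0.0,-0.04],"angular":[0,0,0],"jaw":0.052}
    - {"offset":[0.0,0.0,-0.09],"angular":[0,0,0],"jaw":0.052}

```text
time_s: 53.5
eef_pos: [559.3, 163.7, 173.4]
ee_rot: [-0.001, 0.688, 0.726, -0.001]
force: [0.4, -0.4, 0.7]
grip_width: 0.61
```

Run:
```python
from tin import *
x,y,z,f=st();json.dump([x,y,z+90,f],open('st.json','w'));chk()
x,y,z,f=st()
(hx,hy),_=leaf('p',1.7,45,150);print(hx,hy)
plan([(x,y,245,f,40),(hx,hy,245,-11.7,40),(hx,hy,245,-11.7,40,1)],vmax=58)
plan([(hx,hy,115,-11.7,40),(hx,hy,115,-11.7,40,2),(hx,hy,115,-11.7,5,4)])
```

```text
t 53.5 pos [559.3 163.7 173.4] phi 3.0 cmd [559.8 163.8 172.9   3.1] F [ 0.4 -0.4  0.7] grip 52.1 q [ 0.08  0.47  1.37 -0.    1.31  0.03]
602.5213376941716 -256.74901698590304
[{"offset": [0.0, 0.0, -0.032], "angular": [0, 0, -0.0], "jaw": 0.04}, {"offset": [0.0, 0.0, -0.064], "angular": [0, 0, -0.0], "jaw": 0.04}, {"offset": [-0.053, 0.002, -0.064], "angular": [0, 0, 1.8], "jaw": 0.04}, {"offset": [-0.106, 0.005, -0.064], "angular": [0, 0, 3.7], "jaw": 0.04}, {"offset": [-0.158, 0.007, -0.064], "angular": [0, 0, 5.5], "jaw": 0.04}]
[{"offset": [-0.053, 0.008, 0.0], "angular": [0, 0, 1.9], "jaw": 0.04}, {"offset": [-0.105, 0.016, 0.0], "angular": [0, 0, 3.7], "jaw": 0.04}, {"offset": [-0.157, 0.023, 0.0], "angular": [0, 0, 5.6], "jaw": 0.04}, {"offset": [-0.209, 0.031, 0.0], "angular": [0, 0, 7.4], "jaw": 0.04}, {"offset": [-0.262, 0.038, 0.0], "angular": [0, 0, 9.3], "jaw": 0.04}]
[{"offset": [0.0, 0.0, 0.0], "angular": [0, 0, -0.0], "jaw": 0.04}]
end [ 602.4 -257.   236.9  -11.7] 11
[{"offset": [0.0, 0.0, 0.043], "angular": [0, 0, -0.0], "jaw": 0.04}, {"offset": [0.0, 0.0, 0.087], "angular": [0, 0, -0.0], "jaw": 0.04}, {"offset": [0.0, 0.0, 0.13], "angular": [0, 0, -0.0], "jaw": 0.04}, {"offset": [0.0, 0.0, 0.13], "angular": [0, 0, -0.0], "jaw": 0.04}, {"offset": [0.0, 0.0, 0.13], "angular": [0, 0, -0.0], "jaw": 0.04}]
[{"offset": [0.0, 0.0, 0.0], "angular": [0, 0, -0.0], "jaw": 0.005}, {"offset": [0.0, 0.0, 0.0], "angular": [0, 0, -0.0], "jaw": 0.005}, {"offset": [0.0, 0.0, 0.0], "angular": [0, 0, -0.0], "jaw": 0.005}, {"offset": [0.0, 0.0, 0.0], "angular": [0, 0, -0.0], "jaw": 0.005}]
end [ 602.4 -257.   106.9  -11.7] 9
```

move_arm:
  motion:
    - {"offset":[0.0,0.0,-0.032],"angular":[0,0,0],"jaw":0.04}
    - {"offset":[0.0,0.0,-0.064],"angular":[0,0,0],"jaw":0.04}
    - {"offset":[-0.053,0.002,-0.064],"angular":[0,0,1.8],"jaw":0.04}
    - {"offset":[-0.106,0.005,-0.064],"angular":[0,0,3.7],"jaw":0.04}
    - {"offset":[-0.158,0.007,-0.064],"angular":[0,0,5.5],"jaw":0.04}
  squeeze: 30

```text
time_s: 54.12
eef_pos: [575.2, 4.8, 237.1]
ee_rot: [0.0, 0.722, 0.692, 0.0]
force: [0.9, 0.2, -0.1]
grip_width: 0.47
```

move_arm:
  motion:
    - {"offset":[-0.053,0.008,0.0],"angular":[0,0,1.9],"jaw":0.04}
    - {"offset":[-0.105,0.016,0.0],"angular":[0,0,3.7],"jaw":0.04}
    - {"offset":[-0.157,0.023,0.0],"angular":[0,0,5.6],"jaw":0.04}
    - {"offset":[-0.209,0.031,0.0],"angular":[0,0,7.4],"jaw":0.04}
    - {"offset":[-0.262,0.038,0.0],"angular":[0,0,9.3],"jaw":0.04}

```text
time_s: 54.75
eef_pos: [601.9, -258.7, 237.0]
ee_rot: [0.0, 0.776, 0.631, 0.0]
force: [0.5, -1.0, 0.1]
grip_width: 0.469
```

move_arm:
  motion:
    - {"offset":[0.0,0.0,0.0],"angular":[0,0,0],"jaw":0.04}

```text
time_s: 54.88
eef_pos: [601.3, -260.5, 235.8]
ee_rot: [-0.0, 0.777, 0.629, -0.0]
force: [-0.3, 1.1, -0.7]
grip_width: 0.47
```

Run:
```python
from tin import *
c=cap('top');tins(c,None)
for w in 'a':
  for dy in(65,137):
    (x,y),_=leaf(w,1.7,-36,dy);print('expected lid px',proj(c,[x,y,131])[0])
```

```text
px [342.1 243.7] xy [ 546.9 -165.4] yaw -5.9
px [209. 234.] xy [567.8 175.7] yaw 0.7
px [ 46.8 202.3] xy [640.8 606.4] yaw 36.5
px [208.5 202. ] xy [654.5 181. ] yaw 0.7
expected lid px [210.16965584 233.18241612]
expected lid px [209.97617751 204.81977244]
```

move_arm:
  motion:
    - {"offset":[0.0,0.0,0.043],"angular":[0,0,0],"jaw":0.04}
    - {"offset":[0.0,0.0,0.087],"angular":[0,0,0],"jaw":0.04}
    - {"offset":[0.0,0.0,0.13],"angular":[0,0,0],"jaw":0.04}
    - {"offset":[0.0,0.0,0.13],"angular":[0,0,0],"jaw":0.04}
    - {"offset":[0.0,0.0,0.13],"angular":[0,0,0],"jaw":0.04}

```text
time_s: 55.55
eef_pos: [602.9, -256.9, 109.3]
ee_rot: [0.002, 0.775, 0.631, 0.001]
force: [0.6, -0.0, 0.7]
grip_width: 0.47
```

move_arm:
  motion:
    - {"offset":[0.0,0.0,0.0],"angular":[0,0,0],"jaw":0.005}
    - {"offset":[0.0,0.0,0.0],"angular":[0,0,0],"jaw":0.005}
    - {"offset":[0.0,0.0,0.0],"angular":[0,0,0],"jaw":0.005}
    - {"offset":[0.0,0.0,0.0],"angular":[0,0,0],"jaw":0.005}

```text
time_s: 56.05
eef_pos: [602.8, -257.5, 108.7]
ee_rot: [0.002, 0.776, 0.631, 0.001]
force: [0.6, 0.4, 6.3]
grip_width: 0.128
```

Run:
```python
from tin import *
chk()
w=[]
A=list(np.linspace(1.7,0.25,25)[1:])+list(np.linspace(.25,0,8)[1:])
for a in A:
    (x,y),f=leaf('p',a,45,150); w.append((x,y,114.9,85.7-D(a),5))
plan(w+[w[-1],w[-1]])
```

```text
t 56.05 pos [ 602.8 -257.5  108.7] phi -11.8 cmd [ 602.4 -257.   106.9  -11.7] F [0.6 0.4 6.3] grip 10.9 q [-0.58  0.68  1.19  0.    1.26 -0.38]
[{"offset": [0.009, 0.003, 0.0], "angular": [0, 0, -3.5], "jaw": 0.005}, {"offset": [0.019, 0.004, 0.0], "angular": [0, 0, -6.9], "jaw": 0.005}, {"offset": [0.028, 0.006, 0.0], "angular": [0, 0, -10.4], "jaw": 0.005}, {"offset": [0.037, 0.007, 0.0], "angular": [0, 0, -13.8], "jaw": 0.005}, {"offset": [0.047, 0.007, 0.0], "angular": [0, 0, -17.3], "jaw": 0.005}]
[{"offset": [0.009, 0.002, 0.0], "angular": [0, 0, -3.5], "jaw": 0.005}, {"offset": [0.018, 0.004, 0.0], "angular": [0, 0, -6.9], "jaw": 0.005}, {"offset": [0.028, 0.005, 0.0], "angular": [0, 0, -10.4], "jaw": 0.005}, {"offset": [0.037, 0.006, 0.0], "angular": [0, 0, -13.9], "jaw": 0.005}, {"offset": [0.047, 0.006, 0.0], "angular": [0, 0, -17.3], "jaw": 0.005}]
[{"offset": [0.009, 0.003, 0.0], "angular": [0, 0, -3.5], "jaw": 0.005}, {"offset": [0.018, 0.004, 0.0], "angular": [0, 0, -6.9], "jaw": 0.005}, {"offset": [0.027, 0.006, 0.0], "angular": [0, 0, -10.4], "jaw": 0.005}, {"offset"
[... 776 characters left out ...]
 "jaw": 0.005}, {"offset": [0.043, 0.007, 0.0], "angular": [0, 0, -15.9], "jaw": 0.005}]
[{"offset": [0.005, 0.001, 0.0], "angular": [0, 0, -2.1], "jaw": 0.005}, {"offset": [0.011, 0.003, 0.0], "angular": [0, 0, -4.1], "jaw": 0.005}, {"offset": [0.016, 0.004, 0.0], "angular": [0, 0, -6.2], "jaw": 0.005}, {"offset": [0.022, 0.005, 0.0], "angular": [0, 0, -8.2], "jaw": 0.005}, {"offset": [0.027, 0.005, 0.0], "angular": [0, 0, -10.3], "jaw": 0.005}]
[{"offset": [0.005, 0.002, 0.0], "angular": [0, 0, -2.0], "jaw": 0.005}, {"offset": [0.005, 0.002, 0.0], "angular": [0, 0, -2.0], "jaw": 0.005}, {"offset": [0.005, 0.002, 0.0], "angular": [0, 0, -2.0], "jaw": 0.005}]
end [521.2 -36.1 106.9  85.7] 33
```

Green lid agrees; the blue lid's blob shifted ~3 px, so I look before closing.

Run:
```python
from tin import *
c=cap('top');s=cap('side')
A=cv2.resize(c['img'][180:270,170:270],None,fx=4,fy=4,interpolation=cv2.INTER_CUBIC)
B=cv2.resize(s['img'][130:220,200:300],None,fx=4,fy=4,interpolation=cv2.INTER_CUBIC)
cv2.imwrite('pics/rackb.png',np.hstack([A,B])[:,:,::-1])
```

```text
(no output)
```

View pics/rackb.png

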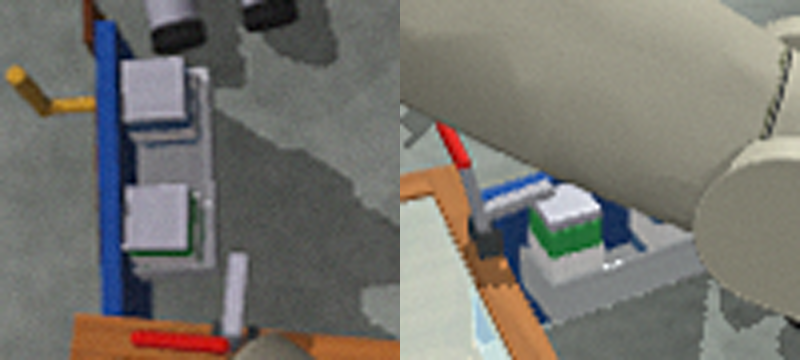

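Both tins stand upright in the blue rack (lids at (155,90) and (157,218)); blue merely slid a few mm to the rack end. Closing the white leaf slowly.

move_arm:
  motion:
    - {"offset":[0.009,0.003,0.0],"angular":[0,0,-3.5],"jaw":0.005}
    - {"offset":[0.019,0.004,0.0],"angular":[0,0,-6.9],"jaw":0.005}
    - {"offset":[0.028,0.006,0.0],"angular":[0,0,-10.4],"jaw":0.005}
    - {"offset":[0.037,0.007,0.0],"angular":[0,0,-13.8],"jaw":0.005}
    - {"offset":[0.047,0.007,0.0],"angular":[0,0,-17.3],"jaw":0.005}

```text
time_s: 56.78
eef_pos: [619.1, -212.8, 108.7]
ee_rot: [0.002, 0.671, 0.741, 0.0]
force: [1.0, -0.6, 7.2]
grip_width: 0.128
```

move_arm:
  motion:
    - {"offset":[0.009,0.002,0.0],"angular":[0,0,-3.5],"jaw":0.005}
    - {"offset":[0.018,0.004,0.0],"angular":[0,0,-6.9],"jaw":0.005}
    - {"offset":[0.028,0.005,0.0],"angular":[0,0,-10.4],"jaw":0.005}
    - {"offset":[0.037,0.006,0.0],"angular":[0,0,-13.9],"jaw":0.005}
    - {"offset":[0.047,0.006,0.0],"angular":[0,0,-17.3],"jaw":0.005}

```text
time_s: 57.4
eef_pos: [621.2, -165.3, 108.7]
ee_rot: [0.002, 0.552, 0.834, 0.001]
force: [4.2, -0.2, 5.5]
grip_width: 0.124
```

move_arm:
  motion:
    - {"offset":[0.009,0.003,0.0],"angular":[0,0,-3.5],"jaw":0.005}
    - {"offset":[0.018,0.004,0.0],"angular":[0,0,-6.9],"jaw":0.005}
    - {"offset":[0.027,0.006,0.0],"angular":[0,0,-10.4],"jaw":0.005}
    - {"offset":[0.037,0.007,0.0],"angular":[0,0,-13.9],"jaw":0.005}
    - {"offset":[0.046,0.007,0.0],"angular":[0,0,-17.3],"jaw":0.005}

```text
time_s: 58.02
eef_pos: [609.2, -120.1, 108.7]
ee_rot: [0.002, 0.421, 0.907, 0.0]
force: [1.6, -0.2, 6.9]
grip_width: 0.127
```

move_arm:
  motion:
    - {"offset":[0.009,0.002,0.0],"angular":[0,0,-3.5],"jaw":0.005}
    - {"offset":[0.019,0.004,0.0],"angular":[0,0,-6.9],"jaw":0.005}
    - {"offset":[0.028,0.005,0.0],"angular":[0,0,-10.4],"jaw":0.005}
    - {"offset":[0.038,0.006,0.0],"angular":[0,0,-13.9],"jaw":0.005}
    - {"offset":[0.047,0.006,0.0],"angular":[0,0,-17.3],"jaw":0.005}

```text
time_s: 58.65
eef_pos: [583.9, -79.9, 108.7]
ee_rot: [0.002, 0.279, 0.96, 0.0]
force: [3.9, 3.2, 6.7]
grip_width: 0.13
```

move_arm:
  motion:
    - {"offset":[0.009,0.003,0.0],"angular":[0,0,-3.5],"jaw":0.005}
    - {"offset":[0.018,0.005,0.0],"angular":[0,0,-7.0],"jaw":0.005}
    - {"offset":[0.028,0.006,0.0],"angular":[0,0,-10.4],"jaw":0.005}
    - {"offset":[0.037,0.007,0.0],"angular":[0,0,-13.9],"jaw":0.005}
    - {"offset":[0.043,0.007,0.0],"angular":[0,0,-15.9],"jaw":0.005}

```text
time_s: 59.28
eef_pos: [551.0, -51.3, 108.6]
ee_rot: [0.002, 0.144, 0.99, -0.0]
force: [1.9, -0.2, 8.0]
grip_width: 0.128
```

move_arm:
  motion:
    - {"offset":[0.005,0.001,0.0],"angular":[0,0,-2.1],"jaw":0.005}
    - {"offset":[0.011,0.003,0.0],"angular":[0,0,-4.1],"jaw":0.005}
    - {"offset":[0.016,0.004,0.0],"angular":[0,0,-6.2],"jaw":0.005}
    - {"offset":[0.022,0.005,0.0],"angular":[0,0,-8.2],"jaw":0.005}
    - {"offset":[0.027,0.005,0.0],"angular":[0,0,-10.3],"jaw":0.005}

```text
time_s: 59.9
eef_pos: [526.9, -38.5, 108.6]
ee_rot: [0.002, 0.055, 0.998, 0.0]
force: [2.8, 3.3, 7.8]
grip_width: 0.129
```

move_arm:
  motion:
    - {"offset":[0.005,0.002,0.0],"angular":[0,0,-2.0],"jaw":0.005}
    - {"offset":[0.005,0.002,0.0],"angular":[0,0,-2.0],"jaw":0.005}
    - {"offset":[0.005,0.002,0.0],"angular":[0,0,-2.0],"jaw":0.005}

```text
time_s: 60.28
eef_pos: [521.9, -36.5, 108.6]
ee_rot: [0.002, 0.038, 0.999, -0.0]
force: [-1.0, 0.1, 10.6]
grip_width: 0.127
```

Run:
```python
from plan import *
chk()
```

```text
t 60.27 pos [521.9 -36.5 108.6] phi 85.6 cmd [521.2 -36.1 106.9  85.7] F [-1.   0.1 10.6] grip 10.8 q [-0.29  0.41  1.64 -0.    1.09 -1.79]
```

move_arm:
  motion:
    - {"offset":[0.001,0,0],"angular":[0,0,0],"jaw":0.005}
    - {"offset":[0.002,0,0],"angular":[0,0,0],"jaw":0.005}
    - {"offset":[0.002,0,0],"angular":[0,0,0],"jaw":0.005}

```text
time_s: 60.65
eef_pos: [520.3, -35.8, 108.6]
ee_rot: [0.002, 0.038, 0.999, -0.0]
force: [1.9, 2.0, 8.3]
grip_width: 0.124
```

move_arm:
  motion:
    - {"offset":[0.001,0,0],"angular":[0,0,0],"jaw":0.005}
    - {"offset":[0.002,0,0],"angular":[0,0,0],"jaw":0.005}
    - {"offset":[0.002,0,0],"angular":[0,0,0],"jaw":0.005}

```text
time_s: 61.02
eef_pos: [520.2, -35.9, 108.7]
ee_rot: [0.005, 0.038, 0.999, -0.0]
force: [13.7, 3.1, 1.3]
grip_width: 0.125
```

Run:
```python
from tin import *
x,y,z,f=st();json.dump([x-4*.997,y+4*.075,z,f],open('st.json','w'));chk()
```

```text
t 61.02 pos [520.2 -35.9 108.7] phi 85.6 cmd [517.3 -35.8 106.9  85.7] F [13.7  3.1  1.3] grip 10.6 q [-0.29  0.4   1.65  0.    1.08 -1.79]
```

White leaf is hard against its stop (13.7 N, no further motion). Release and go to the blue handle.

Run:
```python
from tin import *
x,y,z,f=st()
(hx,hy),_=leaf('a',1.7,45,150);print(hx,hy)
plan([(x+2,y,z+8,f,5),(x+2,y,z+8,f,40,3),(x+2,y,245,f,40),(hx,hy,245,3.1,40),(hx,hy,245,3.1,40,1),(hx,hy,115,3.1,40),(hx,hy,115,3.1,40,2),(hx,hy,115,3.1,5,4)],vmax=55)
```

```text
640.5783743865836 249.72635601965226
[{"offset": [-0.002, 0.0, 0.0], "angular": [0, 0, -0.0], "jaw": 0.005}, {"offset": [-0.002, 0.0, 0.0], "angular": [0, 0, -0.0], "jaw": 0.04}, {"offset": [-0.002, 0.0, 0.0], "angular": [0, 0, -0.0], "jaw": 0.04}, {"offset": [-0.002, 0.0, 0.0], "angular": [0, 0, -0.0], "jaw": 0.04}, {"offset": [-0.002, 0.0, -0.043], "angular": [0, 0, -0.0], "jaw": 0.04}]
[{"offset": [0.0, 0.0, -0.044], "angular": [0, 0, -0.0], "jaw": 0.04}, {"offset": [0.0, 0.0, -0.087], "angular": [0, 0, -0.0], "jaw": 0.04}, {"offset": [-0.011, 0.033, -0.087], "angular": [0, 0, 9.2], "jaw": 0.04}, {"offset": [-0.022, 0.065, -0.087], "angular": [0, 0, 18.4], "jaw": 0.04}, {"offset": [-0.033, 0.098, -0.087], "angular": [0, 0, 27.5], "jaw": 0.04}]
[{"offset": [0.005, 0.034, 0.0], "angular": [0, 0, 9.2], "jaw": 0.04}, {"offset": [0.01, 0.068, 0.0], "angular": [0, 0, 18.4], "jaw": 0.04}, {"offset": [0.016, 0.102, 0.0], "angular": [0, 0, 27.6], "jaw": 0.04}, {"offset": [0.021, 0.136, 0.0], "angular": [0, 0, 36.7], "jaw": 0.04}, {"offset": [0.026, 0.171, 0.0], "angular": [0, 0, 45.9], "jaw": 0.04}]
[{"offset": [0.028, 0.019, 0.0], "angular": [0, 0, 9.2], "jaw": 0.04}, {"offset": [0.028, 0.019, 0.0], "angular": [0, 0, 9.2], "jaw": 0.04}, {"offset": [0.028, 0.019, 0.043], "angular": [0, 0, 9.2], "jaw": 0.04}, {"offset": [0.028, 0.019, 0.087], "angular": [0, 0, 9.2], "jaw": 0.04}, {"offset": [0.028, 0.019, 0.13], "angular": [0, 0, 9.2], "jaw": 0.04}]
[{"offset": [0.0, 0.0, 0.0], "angular": [0, 0, -0.0], "jaw": 0.04}, {"offset": [0.0, 0.0, 0.0], "angular": [0, 0, -0.0], "jaw": 0.04}, {"offset": [0.0, 0.0, 0.0], "angular": [0, 0, -0.0], "jaw": 0.005}, {"offset": [0.0, 0.0, 0.0], "angular": [0, 0, -0.0], "jaw": 0.005}, {"offset": [0.0, 0.0, 0.0], "angular": [0, 0, -0.0], "jaw": 0.005}]
[{"offset": [0.0, 0.0, 0.0], "angular": [0, 0, -0.0], "jaw": 0.005}]
end [640.1 249.7 106.9   3.1] 26
```

move_arm:
  motion:
    - {"offset":[-0.002,0.0,0.0],"angular":[0,0,0],"jaw":0.005}
    - {"offset":[-0.002,0.0,0.0],"angular":[0,0,0],"jaw":0.04}
    - {"offset":[-0.002,0.0,0.0],"angular":[0,0,0],"jaw":0.04}
    - {"offset":[-0.002,0.0,0.0],"angular":[0,0,0],"jaw":0.04}
    - {"offset":[-0.002,0.0,-0.043],"angular":[0,0,0],"jaw":0.04}

```text
time_s: 61.65
eef_pos: [517.4, -35.6, 148.0]
ee_rot: [-0.003, 0.038, 0.999, 0.001]
force: [0.4, -0.2, 0.4]
grip_width: 0.47
```

move_arm:
  motion:
    - {"offset":[0.0,0.0,-0.044],"angular":[0,0,0],"jaw":0.04}
    - {"offset":[0.0,0.0,-0.087],"angular":[0,0,0],"jaw":0.04}
    - {"offset":[-0.011,0.033,-0.087],"angular":[0,0,9.2],"jaw":0.04}
    - {"offset":[-0.022,0.065,-0.087],"angular":[0,0,18.4],"jaw":0.04}
    - {"offset":[-0.033,0.098,-0.087],"angular":[0,0,27.5],"jaw":0.04}

```text
time_s: 62.28
eef_pos: [559.6, 60.2, 236.8]
ee_rot: [-0.0, 0.277, 0.961, -0.0]
force: [0.4, -1.3, -0.7]
grip_width: 0.469
```

move_arm:
  motion:
    - {"offset":[0.005,0.034,0.0],"angular":[0,0,9.2],"jaw":0.04}
    - {"offset":[0.01,0.068,0.0],"angular":[0,0,18.4],"jaw":0.04}
    - {"offset":[0.016,0.102,0.0],"angular":[0,0,27.6],"jaw":0.04}
    - {"offset":[0.021,0.136,0.0],"angular":[0,0,36.7],"jaw":0.04}
    - {"offset":[0.026,0.171,0.0],"angular":[0,0,45.9],"jaw":0.04}

```text
time_s: 62.9
eef_pos: [627.7, 219.2, 236.7]
ee_rot: [-0.0, 0.63, 0.777, -0.0]
force: [-0.3, 0.1, 0.1]
grip_width: 0.467
```

move_arm:
  motion:
    - {"offset":[0.028,0.019,0.0],"angular":[0,0,9.2],"jaw":0.04}
    - {"offset":[0.028,0.019,0.0],"angular":[0,0,9.2],"jaw":0.04}
    - {"offset":[0.028,0.019,0.043],"angular":[0,0,9.2],"jaw":0.04}
    - {"offset":[0.028,0.019,0.087],"angular":[0,0,9.2],"jaw":0.04}
    - {"offset":[0.028,0.019,0.13],"angular":[0,0,9.2],"jaw":0.04}

```text
time_s: 63.52
eef_pos: [639.8, 248.7, 105.6]
ee_rot: [0.0, 0.688, 0.726, -0.0]
force: [0.8, 0.4, 0.0]
grip_width: 0.47
```

move_arm:
  motion:
    - {"offset":[0.0,0.0,0.0],"angular":[0,0,0],"jaw":0.04}
    - {"offset":[0.0,0.0,0.0],"angular":[0,0,0],"jaw":0.04}
    - {"offset":[0.0,0.0,0.0],"angular":[0,0,0],"jaw":0.005}
    - {"offset":[0.0,0.0,0.0],"angular":[0,0,0],"jaw":0.005}
    - {"offset":[0.0,0.0,0.0],"angular":[0,0,0],"jaw":0.005}

```text
time_s: 64.15
eef_pos: [640.5, 249.6, 108.7]
ee_rot: [0.001, 0.688, 0.726, 0.001]
force: [-2.8, 0.1, 5.9]
grip_width: 0.13
```

move_arm:
  motion:
    - {"offset":[0.0,0.0,0.0],"angular":[0,0,0],"jaw":0.005}

```text
time_s: 64.28
eef_pos: [640.5, 249.6, 108.8]
ee_rot: [0.001, 0.688, 0.726, 0.001]
force: [-2.2, -0.9, 5.6]
grip_width: 0.123
```

Run:
```python
from tin import *
chk()
w=[]
A=list(np.linspace(1.7,0.25,25)[1:])+list(np.linspace(.25,0,8)[1:])
for a in A:
    (x,y),f=leaf('a',a,45,150); w.append((x,y,114.9,-94.3+D(a),5))
plan(w+[w[-1],w[-1]])
```

```text
t 64.28 pos [640.5 249.6 108.8] phi 3.1 cmd [640.1 249.7 106.9   3.1] F [-2.2 -0.9  5.6] grip 10.5 q [ 0.2   0.76  1.06 -0.    1.32  0.15]
[{"offset": [-0.009, 0.003, 0.0], "angular": [0, 0, 3.5], "jaw": 0.005}, {"offset": [-0.018, 0.005, 0.0], "angular": [0, 0, 6.9], "jaw": 0.005}, {"offset": [-0.028, 0.006, 0.0], "angular": [0, 0, 10.4], "jaw": 0.005}, {"offset": [-0.037, 0.007, 0.0], "angular": [0, 0, 13.8], "jaw": 0.005}, {"offset": [-0.047, 0.007, 0.0], "angular": [0, 0, 17.3], "jaw": 0.005}]
[{"offset": [-0.009, 0.002, 0.0], "angular": [0, 0, 3.5], "jaw": 0.005}, {"offset": [-0.018, 0.004, 0.0], "angular": [0, 0, 6.9], "jaw": 0.005}, {"offset": [-0.027, 0.006, 0.0], "angular": [0, 0, 10.4], "jaw": 0.005}, {"offset": [-0.037, 0.006, 0.0], "angular": [0, 0, 13.9], "jaw": 0.005}, {"offset": [-0.046, 0.007, 0.0], "angular": [0, 0, 17.3], "jaw": 0.005}]
[{"offset": [-0.01, 0.002, 0.0], "angular": [0, 0, 3.5], "jaw": 0.005}, {"offset": [-0.019, 0.004, 0.0], "angular": [0, 0, 6.9], "jaw": 0.005}, {"offset": [-0.028, 0.005, 0.0], "angular": [0, 0, 10.4], "jaw": 0.005}, {"offset": [-0.0
[... 768 characters left out ...]
, "jaw": 0.005}, {"offset": [-0.043, 0.006, 0.0], "angular": [0, 0, 15.9], "jaw": 0.005}]
[{"offset": [-0.005, 0.002, 0.0], "angular": [0, 0, 2.1], "jaw": 0.005}, {"offset": [-0.01, 0.003, 0.0], "angular": [0, 0, 4.1], "jaw": 0.005}, {"offset": [-0.016, 0.004, 0.0], "angular": [0, 0, 6.2], "jaw": 0.005}, {"offset": [-0.021, 0.005, 0.0], "angular": [0, 0, 8.2], "jaw": 0.005}, {"offset": [-0.027, 0.006, 0.0], "angular": [0, 0, 10.3], "jaw": 0.005}]
[{"offset": [-0.005, 0.001, 0.0], "angular": [0, 0, 2.0], "jaw": 0.005}, {"offset": [-0.005, 0.001, 0.0], "angular": [0, 0, 2.0], "jaw": 0.005}, {"offset": [-0.005, 0.001, 0.0], "angular": [0, 0, 2.0], "jaw": 0.005}]
end [527.1  44.  106.9 -94.3] 33
```

move_arm:
  motion:
    - {"offset":[-0.009,0.003,0.0],"angular":[0,0,3.5],"jaw":0.005}
    - {"offset":[-0.018,0.005,0.0],"angular":[0,0,6.9],"jaw":0.005}
    - {"offset":[-0.028,0.006,0.0],"angular":[0,0,10.4],"jaw":0.005}
    - {"offset":[-0.037,0.007,0.0],"angular":[0,0,13.8],"jaw":0.005}
    - {"offset":[-0.047,0.007,0.0],"angular":[0,0,17.3],"jaw":0.005}

```text
time_s: 64.9
eef_pos: [649.7, 203.1, 108.7]
ee_rot: [0.0, 0.79, 0.613, 0.001]
force: [-4.5, -0.2, 6.8]
grip_width: 0.127
```

move_arm:
  motion:
    - {"offset":[-0.009,0.002,0.0],"angular":[0,0,3.5],"jaw":0.005}
    - {"offset":[-0.018,0.004,0.0],"angular":[0,0,6.9],"jaw":0.005}
    - {"offset":[-0.027,0.006,0.0],"angular":[0,0,10.4],"jaw":0.005}
    - {"offset":[-0.037,0.006,0.0],"angular":[0,0,13.9],"jaw":0.005}
    - {"offset":[-0.046,0.007,0.0],"angular":[0,0,17.3],"jaw":0.005}

```text
time_s: 65.53
eef_pos: [644.7, 157.1, 108.7]
ee_rot: [-0.0, 0.873, 0.488, 0.0]
force: [-9.1, 2.5, 9.4]
grip_width: 0.128
```

move_arm:
  motion:
    - {"offset":[-0.01,0.002,0.0],"angular":[0,0,3.5],"jaw":0.005}
    - {"offset":[-0.019,0.004,0.0],"angular":[0,0,6.9],"jaw":0.005}
    - {"offset":[-0.028,0.005,0.0],"angular":[0,0,10.4],"jaw":0.005}
    - {"offset":[-0.038,0.006,0.0],"angular":[0,0,13.9],"jaw":0.005}
    - {"offset":[-0.047,0.006,0.0],"angular":[0,0,17.3],"jaw":0.005}

```text
time_s: 66.15
eef_pos: [625.8, 113.8, 108.7]
ee_rot: [0.0, 0.936, 0.351, 0.001]
force: [-3.0, 1.6, 5.9]
grip_width: 0.128
```

move_arm:
  motion:
    - {"offset":[-0.009,0.003,0.0],"angular":[0,0,3.5],"jaw":0.005}
    - {"offset":[-0.018,0.005,0.0],"angular":[0,0,6.9],"jaw":0.005}
    - {"offset":[-0.028,0.006,0.0],"angular":[0,0,10.4],"jaw":0.005}
    - {"offset":[-0.037,0.007,0.0],"angular":[0,0,13.9],"jaw":0.005}
    - {"offset":[-0.047,0.007,0.0],"angular":[0,0,17.3],"jaw":0.005}

```text
time_s: 66.78
eef_pos: [594.9, 78.2, 108.7]
ee_rot: [-0.0, 0.979, 0.206, 0.001]
force: [-3.2, 4.7, 7.7]
grip_width: 0.127
```

move_arm:
  motion:
    - {"offset":[-0.009,0.002,0.0],"angular":[0,0,3.5],"jaw":0.005}
    - {"offset":[-0.018,0.004,0.0],"angular":[0,0,7.0],"jaw":0.005}
    - {"offset":[-0.028,0.005,0.0],"angular":[0,0,10.4],"jaw":0.005}
    - {"offset":[-0.037,0.006,0.0],"angular":[0,0,13.9],"jaw":0.005}
    - {"offset":[-0.043,0.006,0.0],"angular":[0,0,15.9],"jaw":0.005}

```text
time_s: 67.4
eef_pos: [558.4, 55.0, 108.7]
ee_rot: [-0.0, 0.998, 0.069, 0.002]
force: [-1.8, 5.1, 7.2]
grip_width: 0.129
```

move_arm:
  motion:
    - {"offset":[-0.005,0.002,0.0],"angular":[0,0,2.1],"jaw":0.005}
    - {"offset":[-0.01,0.003,0.0],"angular":[0,0,4.1],"jaw":0.005}
    - {"offset":[-0.016,0.004,0.0],"angular":[0,0,6.2],"jaw":0.005}
    - {"offset":[-0.021,0.005,0.0],"angular":[0,0,8.2],"jaw":0.005}
    - {"offset":[-0.027,0.006,0.0],"angular":[0,0,10.3],"jaw":0.005}

```text
time_s: 68.03
eef_pos: [532.5, 46.0, 108.6]
ee_rot: [-0.001, 1.0, -0.021, 0.001]
force: [-2.5, 9.5, 8.4]
grip_width: 0.128
```

move_arm:
  motion:
    - {"offset":[-0.005,0.001,0.0],"angular":[0,0,2.0],"jaw":0.005}
    - {"offset":[-0.005,0.001,0.0],"angular":[0,0,2.0],"jaw":0.005}
    - {"offset":[-0.005,0.001,0.0],"angular":[0,0,2.0],"jaw":0.005}

```text
time_s: 68.4
eef_pos: [527.6, 44.9, 108.7]
ee_rot: [-0.001, 0.999, -0.038, 0.001]
force: [-1.9, 5.2, 8.3]
grip_width: 0.126
```

move_arm:
  motion:
    - {"offset":[-0.001,0,0],"angular":[0,0,0],"jaw":0.005}
    - {"offset":[-0.002,0,0],"angular":[0,0,0],"jaw":0.005}
    - {"offset":[-0.002,0,0],"angular":[0,0,0],"jaw":0.005}

```text
time_s: 68.78
eef_pos: [526.0, 44.5, 108.7]
ee_rot: [-0.0, 0.999, -0.038, 0.002]
force: [-0.3, 2.5, 6.8]
grip_width: 0.128
```

move_arm:
  motion:
    - {"offset":[-0.001,0,0],"angular":[0,0,0],"jaw":0.005}
    - {"offset":[-0.002,0,0],"angular":[0,0,0],"jaw":0.005}
    - {"offset":[-0.002,0,0],"angular":[0,0,0],"jaw":0.005}

```text
time_s: 69.15
eef_pos: [524.3, 44.1, 108.7]
ee_rot: [0.0, 0.999, -0.038, 0.002]
force: [0.7, 0.3, 6.7]
grip_width: 0.122
```

move_arm:
  motion:
    - {"offset":[-0.001,0,0],"angular":[0,0,0],"jaw":0.005}
    - {"offset":[-0.002,0,0],"angular":[0,0,0],"jaw":0.005}
    - {"offset":[-0.002,0,0],"angular":[0,0,0],"jaw":0.005}

```text
time_s: 69.53
eef_pos: [524.1, 44.1, 108.8]
ee_rot: [0.0, 0.999, -0.038, 0.005]
force: [11.5, 0.9, 0.6]
grip_width: 0.13
```

Blue leaf is also against its stop (11.5 N). Now release and return to the lever bar.

Run:
```python
from tin import *
x,y,z,f=st();json.dump([x-6*.997,y+6*.075,z,f],open('st.json','w'));chk()
x,y,z,f=st()
bx,by=470.3,141.4
plan([(x+2,y,z+8,f,5),(x+2,y,z+8,f,40,3),(x+2,y,275,f,30),(bx,by,275,-4.2,30),(bx,by,275,-4.2,30,1),(bx,by,201,-4.2,30,4),(bx,by,201,-4.2,30,1),(bx,by,201,-4.2,5,4)],vmax=50)
w=[]
for a in np.linspace(1.75,0,21)[1:]:
    d=58*(np.cos(a)-np.cos(1.75)); w.append((bx+d*np.cos(CA),by+d*np.sin(CA),201+58*(np.sin(a)-np.sin(1.75)),-4.2,5))
print('--arc');plan(w+[w[-1]])
```

```text
t 69.53 pos [524.1  44.1 108.8] phi -94.4 cmd [521.1  44.5 106.9 -94.3] F [11.5  0.9  0.6] grip 11.1 q [-0.14  0.41  1.64  0.    1.08  1.51]
[{"offset": [0.002, 0.0, 0.0], "angular": [0, 0, -0.0], "jaw": 0.005}, {"offset": [0.002, 0.0, 0.0], "angular": [0, 0, -0.0], "jaw": 0.04}, {"offset": [0.002, 0.0, 0.0], "angular": [0, 0, -0.0], "jaw": 0.04}, {"offset": [0.002, 0.0, 0.0], "angular": [0, 0, -0.0], "jaw": 0.04}, {"offset": [0.002, 0.0, -0.04], "angular": [0, 0, -0.0], "jaw": 0.03}]
[{"offset": [0.0, 0.0, -0.04], "angular": [0, 0, -0.0], "jaw": 0.03}, {"offset": [0.0, 0.0, -0.08], "angular": [0, 0, -0.0], "jaw": 0.03}, {"offset": [0.0, 0.0, -0.12], "angular": [0, 0, -0.0], "jaw": 0.03}, {"offset": [-0.006, -0.009, -0.12], "angular": [0, 0, -9.0], "jaw": 0.03}, {"offset": [-0.012, -0.019, -0.12], "angular": [0, 0, -18.0], "jaw": 0.03}]
[{"offset": [-0.003, -0.01, 0.0], "angular": [0, 0, -9.0], "jaw": 0.03}, {"offset": [-0.006, -0.021, 0.0], "angular": [0, 0, -18.0], "jaw": 0.03}, {"offset": [-0.009, -0.032, 0.0], "angular": [0, 0, -27.1], "jaw": 0.03}, {"offset": [-0.011, -0.042, 0.
[... 1915 characters left out ...]
 0, -0.0], "jaw": 0.005}, {"offset": [0.0, 0.01, 0.012], "angular": [0, 0, -0.0], "jaw": 0.005}, {"offset": [0.0, 0.013, 0.016], "angular": [0, 0, -0.0], "jaw": 0.005}, {"offset": [0.0, 0.015, 0.02], "angular": [0, 0, -0.0], "jaw": 0.005}]
[{"offset": [0.0, 0.002, 0.005], "angular": [0, 0, -0.0], "jaw": 0.005}, {"offset": [0.0, 0.004, 0.01], "angular": [0, 0, -0.0], "jaw": 0.005}, {"offset": [0.0, 0.005, 0.015], "angular": [0, 0, -0.0], "jaw": 0.005}, {"offset": [0.0, 0.005, 0.02], "angular": [0, 0, -0.0], "jaw": 0.005}, {"offset": [0.0, 0.006, 0.025], "angular": [0, 0, -0.0], "jaw": 0.005}]
[{"offset": [0.0, 0.0, 0.0], "angular": [0, 0, -0.0], "jaw": 0.005}]
end [538.7 136.  135.9  -4.2] 21
```

move_arm:
  motion:
    - {"offset":[0.002,0.0,0.0],"angular":[0,0,0],"jaw":0.005}
    - {"offset":[0.002,0.0,0.0],"angular":[0,0,0],"jaw":0.04}
    - {"offset":[0.002,0.0,0.0],"angular":[0,0,0],"jaw":0.04}
    - {"offset":[0.002,0.0,0.0],"angular":[0,0,0],"jaw":0.04}
    - {"offset":[0.002,0.0,-0.04],"angular":[0,0,0],"jaw":0.03}

```text
time_s: 70.15
eef_pos: [521.4, 44.5, 145.1]
ee_rot: [-0.0, 0.999, -0.038, -0.003]
force: [-0.5, 0.0, 0.7]
grip_width: 0.35
```

move_arm:
  motion:
    - {"offset":[0.0,0.0,-0.04],"angular":[0,0,0],"jaw":0.03}
    - {"offset":[0.0,0.0,-0.08],"angular":[0,0,0],"jaw":0.03}
    - {"offset":[0.0,0.0,-0.12],"angular":[0,0,0],"jaw":0.03}
    - {"offset":[-0.006,-0.009,-0.12],"angular":[0,0,-9.0],"jaw":0.03}
    - {"offset":[-0.012,-0.019,-0.12],"angular":[0,0,-18.0],"jaw":0.03}

```text
time_s: 70.78
eef_pos: [512.3, 64.4, 267.1]
ee_rot: [0.0, 0.993, 0.121, 0.0]
force: [0.0, 0.4, -0.3]
grip_width: 0.354
```

move_arm:
  motion:
    - {"offset":[-0.003,-0.01,0.0],"angular":[0,0,-9.0],"jaw":0.03}
    - {"offset":[-0.006,-0.021,0.0],"angular":[0,0,-18.0],"jaw":0.03}
    - {"offset":[-0.009,-0.032,0.0],"angular":[0,0,-27.1],"jaw":0.03}
    - {"offset":[-0.011,-0.042,0.0],"angular":[0,0,-36.1],"jaw":0.03}
    - {"offset":[-0.014,-0.053,0.0],"angular":[0,0,-45.1],"jaw":0.03}

```text
time_s: 71.4
eef_pos: [486.0, 112.7, 266.8]
ee_rot: [-0.0, 0.87, 0.493, -0.0]
force: [0.2, 0.0, -1.6]
grip_width: 0.349
```

move_arm:
  motion:
    - {"offset":[0.005,-0.01,0.0],"angular":[0,0,-9.0],"jaw":0.03}
    - {"offset":[0.011,-0.019,0.0],"angular":[0,0,-18.0],"jaw":0.03}
    - {"offset":[0.016,-0.029,0.0],"angular":[0,0,-27.0],"jaw":0.03}
    - {"offset":[0.016,-0.029,0.0],"angular":[0,0,-27.0],"jaw":0.03}
    - {"offset":[0.016,-0.029,0.018],"angular":[0,0,-27.0],"jaw":0.03}

```text
time_s: 72.03
eef_pos: [470.5, 140.9, 249.5]
ee_rot: [0.001, 0.734, 0.679, 0.001]
force: [0.7, -0.3, -0.6]
grip_width: 0.361
```

move_arm:
  motion:
    - {"offset":[0.0,0.0,0.019],"angular":[0,0,0],"jaw":0.03}
    - {"offset":[0.0,0.0,0.037],"angular":[0,0,0],"jaw":0.03}
    - {"offset":[0.0,0.0,0.056],"angular":[0,0,0],"jaw":0.03}
    - {"offset":[0.0,0.0,0.056],"angular":[0,0,0],"jaw":0.03}
    - {"offset":[0.0,0.0,0.056],"angular":[0,0,0],"jaw":0.005}

```text
time_s: 72.65
eef_pos: [470.3, 140.9, 193.7]
ee_rot: [0.0, 0.733, 0.68, 0.0]
force: [-0.3, -0.3, -0.5]
grip_width: 0.156
```

move_arm:
  motion:
    - {"offset":[0.0,0.0,0.0],"angular":[0,0,0],"jaw":0.005}
    - {"offset":[0.0,0.0,0.0],"angular":[0,0,0],"jaw":0.005}
    - {"offset":[0.0,0.0,0.0],"angular":[0,0,0],"jaw":0.005}

```text
time_s: 73.03
eef_pos: [471.3, 140.9, 193.9]
ee_rot: [0.002, 0.733, 0.68, 0.002]
force: [6.9, -2.0, -1.9]
grip_width: 0.1
```

Bar gripped (8.5 mm). Swinging the lever down.

move_arm:
  motion:
    - {"offset":[0.0,0.005,-0.001],"angular":[0,0,0],"jaw":0.005}
    - {"offset":[0.0,0.01,-0.001],"angular":[0,0,0],"jaw":0.005}
    - {"offset":[0.0,0.016,-0.001],"angular":[0,0,0],"jaw":0.005}
    - {"offset":[0.0,0.021,0.0],"angular":[0,0,0],"jaw":0.005}
    - {"offset":[0.0,0.025,0.001],"angular":[0,0,0],"jaw":0.005}

```text
time_s: 73.65
eef_pos: [495.7, 139.3, 192.7]
ee_rot: [0.001, 0.733, 0.68, 0.001]
force: [-3.2, -0.2, 6.0]
grip_width: 0.101
```

move_arm:
  motion:
    - {"offset":[0.0,0.005,0.001],"angular":[0,0,0],"jaw":0.005}
    - {"offset":[0.0,0.01,0.003],"angular":[0,0,0],"jaw":0.005}
    - {"offset":[0.0,0.015,0.006],"angular":[0,0,0],"jaw":0.005}
    - {"offset":[0.0,0.019,0.008],"angular":[0,0,0],"jaw":0.005}
    - {"offset":[0.0,0.023,0.011],"angular":[0,0,0],"jaw":0.005}

```text
time_s: 74.28
eef_pos: [517.9, 137.6, 180.7]
ee_rot: [-0.0, 0.733, 0.68, -0.0]
force: [-0.3, 2.1, 5.2]
grip_width: 0.1
```

move_arm:
  motion:
    - {"offset":[0.0,0.004,0.004],"angular":[0,0,0],"jaw":0.005}
    - {"offset":[0.0,0.007,0.008],"angular":[0,0,0],"jaw":0.005}
    - {"offset":[0.0,0.01,0.012],"angular":[0,0,0],"jaw":0.005}
    - {"offset":[0.0,0.013,0.016],"angular":[0,0,0],"jaw":0.005}
    - {"offset":[0.0,0.015,0.02],"angular":[0,0,0],"jaw":0.005}

```text
time_s: 74.9
eef_pos: [533.0, 136.4, 160.7]
ee_rot: [0.0, 0.733, 0.68, 0.0]
force: [0.4, 0.2, 4.3]
grip_width: 0.096
```

move_arm:
  motion:
    - {"offset":[0.0,0.002,0.005],"angular":[0,0,0],"jaw":0.005}
    - {"offset":[0.0,0.004,0.01],"angular":[0,0,0],"jaw":0.005}
    - {"offset":[0.0,0.005,0.015],"angular":[0,0,0],"jaw":0.005}
    - {"offset":[0.0,0.005,0.02],"angular":[0,0,0],"jaw":0.005}
    - {"offset":[0.0,0.006,0.025],"angular":[0,0,0],"jaw":0.005}

```text
time_s: 75.53
eef_pos: [539.6, 135.9, 136.0]
ee_rot: [0.001, 0.733, 0.68, 0.001]
force: [3.5, -0.6, 3.6]
grip_width: 0.099
```

move_arm:
  motion:
    - {"offset":[0.0,0.0,0.0],"angular":[0,0,0],"jaw":0.005}
    - {"offset":[0.0,0.0,0.0],"angular":[0,0,0],"jaw":0.005}

```text
time_s: 75.78
eef_pos: [539.6, 136.0, 135.8]
ee_rot: [0.001, 0.733, 0.68, 0.001]
force: [6.9, 1.0, 0.6]
grip_width: 0.098
```

move_arm:
  motion:
    - {"offset":[0.0,0.0,0.002],"angular":[0,0,0],"jaw":0.005}
    - {"offset":[0.0,0.0,0.004],"angular":[0,0,0],"jaw":0.005}
    - {"offset":[0.0,0.0,0.004],"angular":[0,0,0],"jaw":0.005}

```text
time_s: 76.15
eef_pos: [539.7, 135.9, 131.8]
ee_rot: [0.001, 0.733, 0.68, 0.001]
force: [7.6, 1.1, -0.1]
grip_width: 0.101
```

move_arm:
  motion:
    - {"offset":[0.0,0.0,0.002],"angular":[0,0,0],"jaw":0.005}
    - {"offset":[0.0,0.0,0.004],"angular":[0,0,0],"jaw":0.005}
    - {"offset":[0.0,0.0,0.004],"angular":[0,0,0],"jaw":0.005}

```text
time_s: 76.53
eef_pos: [540.0, 135.9, 129.8]
ee_rot: [0.002, 0.733, 0.68, 0.002]
force: [0.5, -0.9, 15.2]
grip_width: 0.099
```

Stop felt (15 N upward, motion stalled). Release, lift and retreat.

move_arm:
  motion:
    - {"offset":[0,0,-0.002],"angular":[0,0,0],"jaw":0.03}
    - {"offset":[0,0,-0.002],"angular":[0,0,0],"jaw":0.03}
    - {"offset":[0,0,-0.002],"angular":[0,0,0],"jaw":0.03}
    - {"offset":[0,0,-0.04],"angular":[0,0,0],"jaw":0.03}
    - {"offset":[0,0,-0.09],"angular":[0,0,0],"jaw":0.03}

```text
time_s: 77.15
eef_pos: [537.9, 135.9, 217.8]
ee_rot: [-0.001, 0.733, 0.68, -0.001]
force: [1.3, 0.0, -0.5]
grip_width: 0.352
```

move_arm:
  motion:
    - {"offset":[0,0,-0.05],"angular":[0,0,0],"jaw":0.03}
    - {"offset":[-0.04,-0.05,-0.05],"angular":[0,0,0],"jaw":0.03}
    - {"offset":[0.05,-0.05,-0.05],"angular":[0,0,0],"jaw":0.03}
    - {"offset":[0.1,-0.08,-0.05],"angular":[0,0,0],"jaw":0.03}
    - {"offset":[0.15,-0.1,-0.05],"angular":[0,0,0],"jaw":0.03}

```text
time_s: 77.78
eef_pos: [452.6, 283.7, 267.6]
ee_rot: [-0.0, 0.733, 0.68, -0.0]
force: [1.1, 0.5, 0.2]
grip_width: 0.351
```

move_arm:
  motion:
    - {"offset":[0.05,-0.03,0],"angular":[0,0,0],"jaw":0.03}
    - {"offset":[0.1,-0.06,0],"angular":[0,0,0],"jaw":0.03}
    - {"offset":[0.15,-0.09,0],"angular":[0,0,0],"jaw":0.03}
    - {"offset":[0.2,-0.12,0],"angular":[0,0,0],"jaw":0.03}
    - {"offset":[0.25,-0.15,0],"angular":[0,0,0],"jaw":0.03}

```text
time_s: 78.4
eef_pos: [321.1, 544.2, 267.5]
ee_rot: [0.0, 0.733, 0.68, -0.0]
force: [1.6, 0.6, -0.6]
grip_width: 0.352
```

Run:
```python
from tin import *
chk()
c=cap('top');s=cap('side')
A=cv2.resize(c['img'][205:335,170:370],None,fx=2.0,fy=2.0,interpolation=cv2.INTER_CUBIC)
A=cv2.resize(c['img'][205:345,175:370],(400,287),interpolation=cv2.INTER_CUBIC)
A=cv2.copyMakeBorder(A,0,560-287,0,0,0)
B=cv2.resize(s['img'][150:350,150:293],(400,560),interpolation=cv2.INTER_CUBIC)
cv2.imwrite('pics/fin.png',np.hstack([A,B])[:,:,::-1])
for th in(0,.1):
  for w in 'ap':
    (x,y),_=leaf(w,th,45,150);print(w,th,proj(c,[x,y,158]),proj(s,[x,y,158]))
for a in(0,.1):
    x,y=loc(-8+58*np.cos(a),133);print('bar',a,proj(s,[x,y,165+58*np.sin(a)]),proj(c,[x,y,165+58*np.sin(a)]))
def blob(im,lo,hi,reg):
    x0,y0,x1,y1=reg;h=cv2.cvtColor(im[y0:y1,x0:x1].copy(),cv2.COLOR_RGB2HSV);m=cv2.inRange(h,lo,hi);n,_,st_,cen=cv2.connectedComponentsWithStats(m)
    return [(int(st_[i,4]),st_[i,:4].tolist(),*np.round(cen[i]+[x0,y0],1)) for i in range(1,n) if st_[i,4]>12]
a0=cv2.imread('pics/top0.png')[:,:,::-1];b0=cv2.imread('pics/side0.png')[:,:,::-1]
for n,im in(('top before',a0),('top now',c['img'])): print(n,'red',blob(im,(0,180,80),(4,255,255),(200,225,245,255)),'brass',blob(im,(17,120,60),(26,255,255),(250,235,305,270)))
for n,im in(('side before',b0),('side now',s['img'])): print(n,'red',blob(im,(0,180,80),(4,255,255),(225,160,255,195)),'brass',blob(im,(17,120,60),(26,255,255),(240,190,275,255)))
d=cv2.absdiff(a0.copy(),c['img'])[130:210,190:365].max(2);print('mug/bino/feeder changed px',int((d>40).sum()))
```

```text
t 78.4 pos [321.1 544.2 267.5] phi -4.3 cmd [538.7 136.  135.9  -4.2] F [ 1.6  0.6 -0.6] grip 30.0 q [ 0.85  0.53  1.03 -0.    1.58  0.93]
a 0 [[258.52343069 245.39886105]] [[248.72710307 200.4067641 ]]
p 0 [[292.07454438 248.28542998]] [[259.64539284 219.73762934]]
a 0.1 [[256.92891505 239.1077906 ]] [[253.50232721 197.94232355]]
p 0.1 [[294.74949487 242.35104838]] [[266.10081344 219.6617304 ]]
bar 0 [[238.91194375 177.52095477]] [[219.52624899 239.48373798]]
bar 0.1 [[238.73885938 175.77751313]] [[219.20331196 239.18234582]]
top before red [(71, [10, 12, 23, 5], np.float64(220.9), np.float64(238.7))] brass [(75, [6, 8, 6, 22], np.float64(258.6), np.float64(252.8)), (79, [38, 10, 7, 22], np.float64(290.6), np.float64(255.4))]
top now red [(71, [10, 12, 23, 5], np.float64(220.7), np.float64(238.9))] brass [(74, [6, 8, 6, 22], np.float64(258.6), np.float64(252.7)), (78, [38, 11, 7, 21], np.float64(290.5), np.float64(255.7))]
side before red [(32, [10, 12, 9, 12], np.float64(239.2), np.float64(176.8))] brass [(121, [2, 10, 10, 28], np.float64(248.1), np.float64(214.6)), (129, [13, 29, 9, 29], np.float64(258.9), np.float64(234.4))]
side now red [(30, [11, 13, 8, 10], np.float64(238.9), np.float64(177.5))] brass [(125, [2, 10, 10, 28], np.float64(248.2), np.float64(214.8)), (128, [13, 29, 9, 29], np.float64(258.9), np.float64(234.3))]
mug/bino/feeder changed px 1012
```

View pics/fin.png

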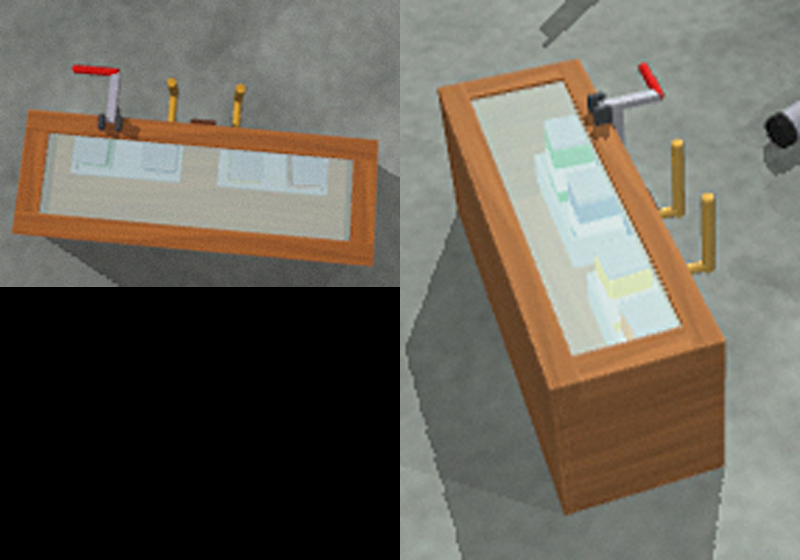

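Cabinet shut, four tins upright in the racks seen through the glass, red bar and handles back at their starting pixels. One numerical check on the bystanders (1012 changed pixels there, perhaps arm shadow), then hand in.

Run:
```python
from tin import *
c=cap('top')['img'];a=cv2.imread('pics/top0.png')[:,:,::-1].copy()
print('mean',a[130:210,190:365].mean(),c[130:210,190:365].mean())
for im in(a,c):
    x0,y0,x1,y1=190,130,365,210;h=cv2.cvtColor(im[y0:y1,x0:x1].copy(),cv2.COLOR_RGB2HSV);m=cv2.inRange(h,(0,150,40),(5,255,255))
    n,_,s,cen=cv2.connectedComponentsWithStats(m);print('red',[(int(s[i,4]),*np.round(cen[i]+[x0,y0],1)) for i in range(1,n) if s[i,4]>60])
    g=cv2.inRange(h,(0,0,0),(180,255,45))[:,:65];n,_,s,cen=cv2.connectedComponentsWithStats(g);print('dark bino',[(int(s[i,4]),*np.round(cen[i]+[x0,y0],1)) for i in range(1,n) if s[i,4]>15])
```

```text
mean 102.56707142857142 101.21757142857143
red [(845, np.float64(277.2), np.float64(159.2)), (168, np.float64(345.5), np.float64(147.1)), (344, np.float64(332.1), np.float64(178.0))]
dark bino [(97, np.float64(225.7), np.float64(148.8)), (101, np.float64(205.0), np.float64(159.6)), (63, np.float64(226.4), np.float64(173.5)), (85, np.float64(243.8), np.float64(180.4)), (84, np.float64(222.9), np.float64(191.6))]
red [(856, np.float64(277.1), np.float64(159.0)), (167, np.float64(345.4), np.float64(147.2)), (339, np.float64(332.1), np.float64(177.9))]
dark bino [(99, np.float64(228.3), np.float64(147.9)), (100, np.float64(205.7), np.float64(153.4)), (71, np.float64(222.3), np.float64(172.2)), (87, np.float64(237.2), np.float64(183.2)), (87, np.float64(214.2), np.float64(188.9))]
```

The mug and feeder are unmoved, but the binoculars were pushed: about 15° of turn, with the near end displaced ~20 mm, evidently by the blue leaf's edge while it opened. I'll put them back with small measured pushes. First, positions.

```bash
cat > bino.py <<'E'
from tin import *
def dark(c,im):
    x0,y0,x1,y1=185,130,262,212;h=cv2.cvtColor(im[y0:y1,x0:x1].copy(),cv2.COLOR_RGB2HSV)
    g=cv2.inRange(h,(0,0,0),(180,255,45));n,_,s,cen=cv2.connectedComponentsWithStats(g)
    L=[cen[i]+[x0,y0] for i in range(1,n) if 50<s[i,4]<140];return np.array([onz(c,*p,25)[:2] for p in L]),np.array(L)
def pair():
    c=cap('top');a=cv2.imread('pics/top0.png')[:,:,::-1].copy()
    A,_=dark(c,a);B,pb=dark(c,c['img'])
    if len(B)!=len(A): print('blobs',len(A),len(B),pb.round(1));return
    # match by assignment
    from scipy.optimize import linear_sum_assignment
    i,j=linear_sum_assignment(np.linalg.norm(A[:,None]-B[None],axis=2));B=B[j]
    a0,b0=A-A.mean(0),B-B.mean(0);th=np.arctan2((a0[:,0]*b0[:,1]-a0[:,1]*b0[:,0]).sum(),(a0*b0).sum())
    print('A',A.round(0).tolist(),'B',B.round(0).tolist());print('centre shift',(B.mean(0)-A.mean(0)).round(1),'rot deg',D(th).round(1))
E
python3 -c "
from bino import *
json.dump([321.1,544.2,267.9,-4.2],open('st.json','w'))
pair()"
```

```text
A [[824.0, 148.0], [790.0, 205.0], [750.0, 143.0], [730.0, 94.0], [697.0, 151.0]] B [[827.0, 141.0], [809.0, 204.0], [754.0, 156.0], [722.0, 112.0], [705.0, 175.0]]
centre shift [4.9 9.1] rot deg -14.8
```

Run:
```python
from bino import *
json.dump([318.7,553.2,267.9,-4.2],open('st.json','w'))
plan([(600,300,250,-4.2,0),(698,226,150,-4.2,0),(698,226,12,-4.2,0),(698,226,12,-4.2,0,1),(698,210,12,-4.2,0,4),(698,200,12,-4.2,0,5)],vmax=58)
```

```text
[{"offset": [-0.033, 0.043, 0.004], "angular": [0, 0, -0.0], "jaw": 0.0}, {"offset": [-0.066, 0.085, 0.007], "angular": [0, 0, -0.0], "jaw": 0.0}, {"offset": [-0.099, 0.128, 0.011], "angular": [0, 0, -0.0], "jaw": 0.0}, {"offset": [-0.133, 0.171, 0.015], "angular": [0, 0, -0.0], "jaw": 0.0}, {"offset": [-0.166, 0.214, 0.018], "angular": [0, 0, -0.0], "jaw": 0.0}]
[{"offset": [-0.033, 0.042, 0.004], "angular": [0, 0, -0.0], "jaw": 0.0}, {"offset": [-0.066, 0.085, 0.008], "angular": [0, 0, -0.0], "jaw": 0.0}, {"offset": [-0.088, 0.119, 0.041], "angular": [0, 0, -0.0], "jaw": 0.0}, {"offset": [-0.11, 0.154, 0.075], "angular": [0, 0, -0.0], "jaw": 0.0}, {"offset": [-0.133, 0.188, 0.108], "angular": [0, 0, -0.0], "jaw": 0.0}]
[{"offset": [0.0, 0.0, 0.046], "angular": [0, 0, -0.0], "jaw": 0.0}, {"offset": [0.0, 0.0, 0.092], "angular": [0, 0, -0.0], "jaw": 0.0}, {"offset": [0.0, 0.0, 0.138], "angular": [0, 0, -0.0], "jaw": 0.0}, {"offset": [0.0, 0.0, 0.138], "angular": [0, 0, -0.0], "jaw": 0.0}, {"offset": [-0.004, 0.001, 0.138], "angular": [0, 0, -0.0], "jaw": 0.0}]
[{"offset": [-0.004, 0.0, 0.0], "angular": [0, 0, -0.0], "jaw": 0.0}, {"offset": [-0.008, 0.0, 0.0], "angular": [0, 0, -0.0], "jaw": 0.0}, {"offset": [-0.011, 0.0, 0.0], "angular": [0, 0, -0.0], "jaw": 0.0}, {"offset": [-0.013, 0.001, 0.0], "angular": [0, 0, -0.0], "jaw": 0.0}, {"offset": [-0.015, 0.001, 0.0], "angular": [0, 0, -0.0], "jaw": 0.0}]
[{"offset": [-0.002, 0.0, 0.0], "angular": [0, 0, -0.0], "jaw": 0.0}, {"offset": [-0.004, 0.0, 0.0], "angular": [0, 0, -0.0], "jaw": 0.0}, {"offset": [-0.006, 0.0, 0.0], "angular": [0, 0, -0.0], "jaw": 0.0}]
end [697.9 200.5   3.9  -4.2] 23
```

move_arm:
  motion:
    - {"offset":[-0.033,0.043,0.004],"angular":[0,0,0],"jaw":0.0}
    - {"offset":[-0.066,0.085,0.007],"angular":[0,0,0],"jaw":0.0}
    - {"offset":[-0.099,0.128,0.011],"angular":[0,0,0],"jaw":0.0}
    - {"offset":[-0.133,0.171,0.015],"angular":[0,0,0],"jaw":0.0}
    - {"offset":[-0.166,0.214,0.018],"angular":[0,0,0],"jaw":0.0}

```text
time_s: 79.22
eef_pos: [525.1, 358.3, 250.0]
ee_rot: [0.0, 0.734, 0.68, -0.0]
force: [-0.1, 0.1, -0.3]
grip_width: 0.001
```

move_arm:
  motion:
    - {"offset":[-0.033,0.042,0.004],"angular":[0,0,0],"jaw":0.0}
    - {"offset":[-0.066,0.085,0.008],"angular":[0,0,0],"jaw":0.0}
    - {"offset":[-0.088,0.119,0.041],"angular":[0,0,0],"jaw":0.0}
    - {"offset":[-0.11,0.154,0.075],"angular":[0,0,0],"jaw":0.0}
    - {"offset":[-0.133,0.188,0.108],"angular":[0,0,0],"jaw":0.0}

```text
time_s: 79.85
eef_pos: [702.1, 211.9, 141.0]
ee_rot: [-0.0, 0.734, 0.68, -0.0]
force: [1.2, 0.7, -0.4]
grip_width: -0.003
```

move_arm:
  motion:
    - {"offset":[0.0,0.0,0.046],"angular":[0,0,0],"jaw":0.0}
    - {"offset":[0.0,0.0,0.092],"angular":[0,0,0],"jaw":0.0}
    - {"offset":[0.0,0.0,0.138],"angular":[0,0,0],"jaw":0.0}
    - {"offset":[0.0,0.0,0.138],"angular":[0,0,0],"jaw":0.0}
    - {"offset":[-0.004,0.001,0.138],"angular":[0,0,0],"jaw":0.0}

```text
time_s: 80.47
eef_pos: [703.0, 210.1, 6.5]
ee_rot: [0.001, 0.733, 0.68, 0.001]
force: [0.4, 0.4, 0.9]
grip_width: 0.002
```

```bash
python3 -c "
from bino import *
chk();pair()"
```

```text
t 80.47 pos [703.  210.1   6.5] phi -4.3 cmd [697.9 200.5   3.9  -4.2] F [0.4 0.4 0.9] grip 0.2 q [ 0.13  0.97  0.94 -0.    1.23  0.21]
blobs 5 4 [[211.4 152.9]
 [228.5 147.9]
 [222.1 172.1]
 [237.1 183.2]]
```

move_arm:
  motion:
    - {"offset":[-0.003,0,0],"angular":[0,0,0],"jaw":0.0}
    - {"offset":[-0.006,0,0],"angular":[0,0,0],"jaw":0.0}
    - {"offset":[-0.009,0,0],"angular":[0,0,0],"jaw":0.0}
    - {"offset":[-0.012,0,0],"angular":[0,0,0],"jaw":0.0}
    - {"offset":[-0.012,0,0],"angular":[0,0,0],"jaw":0.0}

```text
time_s: 81.15
eef_pos: [700.7, 198.8, 4.0]
ee_rot: [-0.0, 0.733, 0.68, -0.0]
force: [-1.5, 1.3, 1.9]
grip_width: 0.001
```

move_arm:
  motion:
    - {"offset":[0.012,0,0],"angular":[0,0,0],"jaw":0.0}
    - {"offset":[0.012,0,-0.05],"angular":[0,0,0],"jaw":0.0}
    - {"offset":[0.012,0,-0.11],"angular":[0,0,0],"jaw":0.0}
    - {"offset":[0.072,0,-0.11],"angular":[0,0,0],"jaw":0.0}
    - {"offset":[0.132,0,-0.11],"angular":[0,0,0],"jaw":0.0}

```text
time_s: 81.78
eef_pos: [711.0, 332.0, 115.3]
ee_rot: [0.001, 0.733, 0.68, 0.001]
force: [1.7, 0.7, -0.0]
grip_width: -0.002
```

```bash
python3 -c "
from bino import *
chk();pair()"
```

```text
t 81.78 pos [711.  332.  115.3] phi -4.3 cmd [697.9 200.5   3.9  -4.2] F [ 1.7  0.7 -0. ] grip -0.1 q [ 0.29  1.04  0.52 -0.    1.58  0.36]
A [[824.0, 148.0], [790.0, 205.0], [750.0, 143.0], [730.0, 94.0], [697.0, 151.0]] B [[827.0, 141.0], [808.0, 204.0], [754.0, 154.0], [723.0, 110.0], [704.0, 173.0]]
centre shift [5. 8.] rot deg -13.2
```

move_arm:
  motion:
    - {"offset":[-0.06,0,0],"angular":[0,0,0],"jaw":0.0}
    - {"offset":[-0.12,0,0],"angular":[0,0,0],"jaw":0.0}
    - {"offset":[-0.12,0,0.05],"angular":[0,0,0],"jaw":0.0}
    - {"offset":[-0.12,0,0.11],"angular":[0,0,0],"jaw":0.0}
    - {"offset":[-0.128,0,0.11],"angular":[0,0,0],"jaw":0.0}

```text
time_s: 82.45
eef_pos: [698.1, 202.9, -1.2]
ee_rot: [-0.003, 0.732, 0.681, -0.004]
force: [-1.3, -0.4, 1.1]
grip_width: 0.001
```

move_arm:
  motion:
    - {"offset":[-0.004,0,0],"angular":[0,0,0],"jaw":0.0}
    - {"offset":[-0.008,0,0],"angular":[0,0,0],"jaw":0.0}
    - {"offset":[-0.012,0,0],"angular":[0,0,0],"jaw":0.0}
    - {"offset":[-0.016,0,0],"angular":[0,0,0],"jaw":0.0}
    - {"offset":[-0.018,0,0],"angular":[0,0,0],"jaw":0.0}

```text
time_s: 83.08
eef_pos: [700.9, 186.1, 6.7]
ee_rot: [0.001, 0.733, 0.681, 0.002]
force: [-1.0, 6.2, 6.1]
grip_width: -0.002
```

move_arm:
  motion:
    - {"offset":[0.018,0,0],"angular":[0,0,0],"jaw":0.0}
    - {"offset":[0.028,0,-0.05],"angular":[0,0,0],"jaw":0.0}
    - {"offset":[0.028,0,-0.11],"angular":[0,0,0],"jaw":0.0}
    - {"offset":[0.088,0,-0.11],"angular":[0,0,0],"jaw":0.0}
    - {"offset":[0.146,0,-0.11],"angular":[0,0,0],"jaw":0.0}

```text
time_s: 83.7
eef_pos: [710.9, 332.1, 115.8]
ee_rot: [0.001, 0.733, 0.68, 0.001]
force: [0.3, -0.1, -0.2]
grip_width: 0.001
```

```bash
python3 -c "
from bino import *
chk();pair()"
```

```text
t 83.7 pos [710.9 332.1 115.8] phi -4.3 cmd [697.9 200.5   3.9  -4.2] F [ 0.3 -0.1 -0.2] grip 0.1 q [ 0.29  1.03  0.52 -0.    1.58  0.36]
A [[824.0, 148.0], [790.0, 205.0], [750.0, 143.0], [730.0, 94.0], [697.0, 151.0]] B [[829.0, 144.0], [803.0, 205.0], [755.0, 148.0], [730.0, 102.0], [704.0, 162.0]]
centre shift [6.1 3.8] rot deg -7.0
```

move_arm:
  motion:
    - {"offset":[-0.06,0,0],"angular":[0,0,0],"jaw":0.0}
    - {"offset":[-0.12,0,0],"angular":[0,0,0],"jaw":0.0}
    - {"offset":[-0.125,0,0.05],"angular":[0,0,0],"jaw":0.0}
    - {"offset":[-0.13,0,0.108],"angular":[0,0,0],"jaw":0.0}
    - {"offset":[-0.136,0,0.108],"angular":[0,0,0],"jaw":0.0}

```text
time_s: 84.38
eef_pos: [697.8, 194.7, 1.5]
ee_rot: [-0.003, 0.733, 0.681, -0.004]
force: [-0.6, 0.3, 0.5]
grip_width: -0.001
```

move_arm:
  motion:
    - {"offset":[-0.005,0,0],"angular":[0,0,0],"jaw":0.0}
    - {"offset":[-0.01,0,0],"angular":[0,0,0],"jaw":0.0}
    - {"offset":[-0.014,0,0],"angular":[0,0,0],"jaw":0.0}
    - {"offset":[-0.018,0,0],"angular":[0,0,0],"jaw":0.0}
    - {"offset":[-0.021,0,0],"angular":[0,0,0],"jaw":0.0}

```text
time_s: 85.0
eef_pos: [699.9, 175.2, 8.3]
ee_rot: [0.0, 0.733, 0.681, 0.002]
force: [-0.1, 6.5, 6.3]
grip_width: 0.0
```

move_arm:
  motion:
    - {"offset":[0.018,0,0],"angular":[0,0,0],"jaw":0.0}
    - {"offset":[0.028,0,-0.05],"angular":[0,0,0],"jaw":0.0}
    - {"offset":[0.028,0,-0.108],"angular":[0,0,0],"jaw":0.0}
    - {"offset":[0.088,0,-0.108],"angular":[0,0,0],"jaw":0.0}
    - {"offset":[0.148,0,-0.108],"angular":[0,0,0],"jaw":0.0}

```text
time_s: 85.62
eef_pos: [710.1, 323.1, 115.4]
ee_rot: [0.001, 0.733, 0.68, 0.001]
force: [1.1, 0.2, 0.1]
grip_width: -0.002
```

```bash
python3 -c "
from bino import *
chk();pair()"
```

```text
t 85.62 pos [710.1 323.1 115.4] phi -4.3 cmd [697.9 200.5   3.9  -4.2] F [1.1 0.2 0.1] grip -0.2 q [ 0.28  1.02  0.55 -0.    1.57  0.35]
A [[824.0, 148.0], [790.0, 205.0], [750.0, 143.0], [730.0, 94.0], [697.0, 151.0]] B [[830.0, 146.0], [799.0, 204.0], [756.0, 143.0], [735.0, 95.0], [704.0, 152.0]]
centre shift [ 6.4 -0.2] rot deg -1.8
```

The binoculars are back to within ~6 mm and 2° of their start; pulling them the last few mm towards the robot would need reaching beyond their far side, so I leave it there. Retreat, last check, hand in.

move_arm:
  motion:
    - {"offset":[0,0,-0.05],"angular":[0,0,0],"jaw":0.03}
    - {"offset":[0.02,-0.05,-0.1],"angular":[0,0,0],"jaw":0.03}
    - {"offset":[0.04,-0.1,-0.12],"angular":[0,0,0],"jaw":0.03}
    - {"offset":[0.07,-0.15,-0.12],"angular":[0,0,0],"jaw":0.03}
    - {"offset":[0.1,-0.2,-0.12],"angular":[0,0,0],"jaw":0.03}

```text
time_s: 86.3
eef_pos: [515.8, 437.4, 234.8]
ee_rot: [0.0, 0.733, 0.681, 0.001]
force: [0.6, 1.7, -0.6]
grip_width: 0.351
```

move_arm:
  motion:
    - {"offset":[0.03,-0.04,0],"angular":[0,0,0],"jaw":0.03}
    - {"offset":[0.06,-0.08,0],"angular":[0,0,0],"jaw":0.03}
    - {"offset":[0.06,-0.08,0],"angular":[0,0,0],"jaw":0.03}
    - {"offset":[0.06,-0.08,0],"angular":[0,0,0],"jaw":0.03}

```text
time_s: 86.8
eef_pos: [442.8, 501.7, 233.9]
ee_rot: [0.0, 0.733, 0.68, -0.0]
force: [0.1, -1.3, -0.9]
grip_width: 0.351
```

Run:
```python
from bino import *
chk();pair()
def blob(im,lo,hi,reg):
    x0,y0,x1,y1=reg;h=cv2.cvtColor(im[y0:y1,x0:x1].copy(),cv2.COLOR_RGB2HSV);m=cv2.inRange(h,lo,hi);n,_,s,cen=cv2.connectedComponentsWithStats(m)
    return [(int(s[i,4]),*np.round(cen[i]+[x0,y0],1)) for i in range(1,n) if s[i,4]>12]
t=cap('top')['img'];s=cap('side')['img']
print(blob(t,(0,180,80),(4,255,255),(200,225,245,255)),blob(t,(17,120,60),(26,255,255),(250,235,305,270)))
print(blob(s,(0,180,80),(4,255,255),(225,160,255,195)),blob(s,(17,120,60),(26,255,255),(240,190,275,255)))
print('mug/feeder',blob(t,(0,150,40),(5,255,255),(255,130,365,210)))
print(ctrl.finish_job())
```

```text
t 86.8 pos [442.8 501.7 233.9] phi -4.2 cmd [697.9 200.5   3.9  -4.2] F [ 0.1 -1.3 -0.9] grip 29.9 q [ 0.67  0.64  0.94 -0.    1.56  0.75]
A [[824.0, 148.0], [790.0, 205.0], [750.0, 143.0], [730.0, 94.0], [697.0, 151.0]] B [[830.0, 147.0], [798.0, 204.0], [757.0, 143.0], [735.0, 95.0], [704.0, 152.0]]
centre shift [ 6.3 -0.2] rot deg -1.6
[(71, np.float64(220.5), np.float64(238.9))] [(74, np.float64(258.6), np.float64(252.9)), (77, np.float64(290.5), np.float64(255.7))]
[(30, np.float64(238.9), np.float64(177.5))] [(125, np.float64(248.2), np.float64(214.8)), (128, np.float64(258.9), np.float64(234.3))]
mug/feeder [(818, np.float64(277.7), np.float64(159.1)), (173, np.float64(345.4), np.float64(147.3)), (24, np.float64(325.6), np.float64(155.9)), (36, np.float64(353.4), np.float64(168.2)), (349, np.float64(332.2), np.float64(178.1))]
the job is handed in; nothing more can be done
None
```

The job is done and handed in at about 87 s, with one fault: the binoculars were disturbed and are not quite back in place.

**What I did:** I swung the lever fully up and opened the blue leaf, then the white one, to about 97°. Yellow and orange went in the white rack, blue and green in the blue rack. I shut the white leaf slowly, then the blue, each to its stop at 12–14 N, and brought the lever down to its stop at about 15 N.

**Last checks:**
- **Cabinet:** the red bar and both handles are back within 1 px of where they started. All four tins were seen upright in the racks through the glass. The mug and feeder have not moved, within 0.5 px.
- **Binoculars (failed check):** they ended up turned about 15° and shifted about 10 mm, almost certainly by the blue leaf's edge as it opened. I pushed them back with small nudges, so I touched them twice although they were to be left alone. They finished about 6 mm farther from the robot and less than 2° off.
- **Tool height (disagreement):** the tool reads about 25 mm lower than the fingertips look in the camera. My first grasp at the lever closed on air because of this, and I corrected for it from then on.

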